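# Pin out the charging tray and load it with battery packs

## Task

Get the charging cabinet ready for the crane remotes' batteries: pull its tray all the way out to its stop, then lock it there by pushing one lock pin fully home, head up against the cheek, through the cheek and the tray lug on each side. Only when both pins are in, put every battery pack that lies on the bench into the tray, each lying flat on the tray floor the right way up (grip rib on top). Leave the other things on the bench where they are.

Things in the scene. Friction and masses are not known exactly. Their poses are not given: they have to be found in the camera images.
- cabinet: Grey fixed charging cabinet, 180 deep, 224 wide, 100 mm high. Origin on the bench under the middle of its roof's front edge; front faces own -x, +y is left seen from the robot. Two upright steel cheeks (12 mm thick, outer faces at y = +-112 mm, 88 mm high) run 100 mm forward of the roof, each with a 15 mm hole along y at x = -70 mm, 60 mm above the bench. Place and heading vary.
- tray (a joint): How far the tray is pulled out of the cabinet, m: 0 pushed right in, 0.14 at its stop; starts 12 to 45 mm ajar. It slides along the cabinet's -x with about 2.5 N of friction and stays where it is left. At the stop the holes of the tray's lugs line up with the holes of the cheeks.
- tray_handle (a point): Middle of the tray's handle: a round steel bar 11 mm thick and 90 mm long along the cabinet's y, 74 mm above the bench, its axis 35 mm in front of the tray's front panel (panel 12 mm thick, top 82 mm above the bench). Axes as the cabinet's.
- tray_floor (a point): Point on the tray's floor, 26 mm above the bench, in the middle of the part uncovered when the tray is out; axes as the cabinet's. Floor from x = -70 mm (inside of front panel) to +84 mm, 166 mm clear between the lugs, walls about 52 mm high. With the tray at its stop the roof begins at x = +70 mm. Pins that are home stand 13 mm into the tray at x = 0.
- cheek_left (a point): Centre of the mouth of the hole in the left (+y) cheek, on its outer face: 15 mm hole, level, 60 mm above the bench; the pin goes in here from outside, along the cabinet's y towards the middle. Axes as the cabinet's.
- lug_left (a point): Centre of the 15 mm hole in the tray's left (+y) lug (a steel plate 14 mm thick in the tray's side, 2 to 3 mm inside the cheek), on the lug's inner face; with the tray at its stop it lies on the axis of the cheek's hole, 29 mm further in than the cheek's outer mouth. Axes as the cabinet's.
- cheek_right (a point): Centre of the mouth of the hole in the right (-y) cheek, on its outer face: 15 mm hole, level, 60 mm above the bench; the pin goes in here from outside, along the cabinet's y towards the middle. Axes as the cabinet's.
- lug_right (a point): Centre of the 15 mm hole in the tray's right (-y) lug (a steel plate 14 mm thick in the tray's side, 2 to 3 mm inside the cheek), on the lug's inner face; with the tray at its stop it lies on the axis of the cheek's hole, 29 mm further in than the cheek's outer mouth. Axes as the cabinet's.
- pin_a: Loose steel lock pin (two alike, interchangeable), 60 g. Origin on the shank axis at the shoulder. Shank: +x, 12 mm diameter, 42 mm long, last 6 mm tapers to a 5.6 mm tip. Block head: x -24 to 0, y -7 to 7, z -6 to 22 mm; it cannot enter the hole. Starts flat on the bench, shank level, axis 6 mm up, beside the cabinet, tip roughly towards it. Once in and released it may turn about its axis.
- pin_b: Loose steel lock pin (two alike, interchangeable), 60 g. Origin on the shank axis at the shoulder. Shank: +x, 12 mm diameter, 42 mm long, last 6 mm tapers to a 5.6 mm tip. Block head: x -24 to 0, y -7 to 7, z -6 to 22 mm; it cannot enter the hole. Starts flat on the bench, shank level, axis 6 mm up, beside the cabinet, tip roughly towards it. Once in and released it may turn about its axis.
- pack0: Grey battery pack, 85 to 170 g, 56 mm long (x), 34 mm wide (y), 22 mm high, with a grip rib on top: 34 mm long (x), 12 mm wide (y), reaching from 22 to 39 mm above its underside. Three small brass contacts at one end. Origin at the centre of its underside, z up. Three to five packs are present, lying flat on the bench on either side of the cabinet's front.
- pack1: Grey battery pack, 85 to 170 g, 56 mm long (x), 34 mm wide (y), 22 mm high, with a grip rib on top: 34 mm long (x), 12 mm wide (y), reaching from 22 to 39 mm above its underside. Three small brass contacts at one end. Origin at the centre of its underside, z up. Three to five packs are present, lying flat on the bench on either side of the cabinet's front.
- pack2: Grey battery pack, 85 to 170 g, 56 mm long (x), 34 mm wide (y), 22 mm high, with a grip rib on top: 34 mm long (x), 12 mm wide (y), reaching from 22 to 39 mm above its underside. Three small brass contacts at one end. Origin at the centre of its underside, z up. Three to five packs are present, lying flat on the bench on either side of the cabinet's front.
- pack3: Grey battery pack, 85 to 170 g, 56 mm long (x), 34 mm wide (y), 22 mm high, with a grip rib on top: 34 mm long (x), 12 mm wide (y), reaching from 22 to 39 mm above its underside. Three small brass contacts at one end. Origin at the centre of its underside, z up. Three to five packs are present, lying flat on the bench on either side of the cabinet's front.
- pack4: Grey battery pack, 85 to 170 g, 56 mm long (x), 34 mm wide (y), 22 mm high, with a grip rib on top: 34 mm long (x), 12 mm wide (y), reaching from 22 to 39 mm above its underside. Three small brass contacts at one end. Origin at the centre of its underside, z up. Three to five packs are present, lying flat on the bench on either side of the cabinet's front.
- pack5: Grey battery pack, 85 to 170 g, 56 mm long (x), 34 mm wide (y), 22 mm high, with a grip rib on top: 34 mm long (x), 12 mm wide (y), reaching from 22 to 39 mm above its underside. Three small brass contacts at one end. Origin at the centre of its underside, z up. Three to five packs are present, lying flat on the bench on either side of the cabinet's front.
- spool: Bystander, loose, leave it alone: solder spool, 54 mm across, 38 mm high; origin at the centre of its underside.
- can: Bystander, loose, leave it alone: spray can, 58 mm across, 150 mm high; origin at the centre of its underside.
- meter: Bystander, loose, leave it alone: yellow multimeter, 150 x 76 mm, 40 mm high; origin at the centre of its underside.
- driver: Bystander, loose, leave it alone: screwdriver, 180 mm long, lying near the robot; origin at its middle.
- stopknob: Bystander, loose, leave it alone: red mushroom stop button on a black block, 36 mm square, 46 mm high; origin at the centre of its underside.
- screwtray: Bystander, loose, leave it alone: small open grey plastic screw tray, 90 x 70 mm, 25 mm high; origin at the centre of its underside.
- joystick: Bystander, loose, leave it alone: joystick unit on a 50 mm square plate, 66 mm high; origin at the centre of its underside.
Things that resemble listed ones, but are neither listed nor needed, are in the scene too. Leave any blue look-alike of the pack4 alone. What is shaped like the pin_a but orange is not meant.

How it is judged (in metres and radians):
On the way, in this order (a step that is already met when the one before it is completed fails the run):
1. the tray is pulled out to its stop (value of joint tray above 0.134 m), for 0.2 s.
2. both pins are fully home through cheek and lug, the packs still out of the tray (value of joint tray above 0.134 m and (((distance between pin_a and cheek_left below 0.009 m and x of lug_left in the frame of pin_a above 0.02 m and y of lug_left in the frame of pin_a between -0.006 and 0.006 m and z of lug_left in the frame of pin_a between -0.006 and 0.006 m and angle between the x axis of pin_a and the y axis of cabinet, either way round below 0.17 rad) and (distance between pin_b and cheek_right below 0.009 m and x of lug_right in the frame of pin_b above 0.02 m and y of lug_right in the frame of pin_b between -0.006 and 0.006 m and z of lug_right in the frame of pin_b between -0.006 and 0.006 m and angle between the x axis of pin_b and the y axis of cabinet, either way round below 0.17 rad)) or ((distance between pin_b and cheek_left below 0.009 m and x of lug_left in the frame of pin_b above 0.02 m and y of lug_left in the frame of pin_b between -0.006 and 0.006 m and z of lug_left in the frame of pin_b between -0.006 and 0.006 m and angle between the x axis of pin_b and the y axis of cabinet, either way round below 0.17 rad) and (distance between pin_a and cheek_right below 0.009 m and x of lug_right in the frame of pin_a above 0.02 m and y of lug_right in the frame of pin_a between -0.006 and 0.006 m and z of lug_right in the frame of pin_a between -0.006 and 0.006 m and angle between the x axis of pin_a and the y axis of cabinet, either way round below 0.17 rad))) and (horizontal distance between pack0 and tray_floor above 0.1 m or z of pack0 in the frame of tray_floor above 0.06 m) and (horizontal distance between pack1 and tray_floor above 0.1 m or z of pack1 in the frame of tray_floor above 0.06 m) and (horizontal distance between pack2 and tray_floor above 0.1 m or z of pack2 in the frame of tray_floor above 0.06 m) and (horizontal distance between pack3 and tray_floor above 0.1 m or z of pack3 in the frame of tray_floor above 0.06 m) and (horizontal distance between pack4 and tray_floor above 0.1 m or z of pack4 in the frame of tray_floor above 0.06 m) and (horizontal distance between pack5 and tray_floor above 0.1 m or z of pack5 in the frame of tray_floor above 0.06 m)), for 0.2 s.
3. every pack lies flat in the tray (x of pack0 in the frame of tray_floor between -0.07 and 0.085 m and y of pack0 in the frame of tray_floor between -0.083 and 0.083 m and z of pack0 in the frame of tray_floor between -0.008 and 0.008 m and angle between each of pack0, pack1, pack2, pack3, pack4, pack5's own z axis and vertical below 0.2 rad and x of pack1 in the frame of tray_floor between -0.07 and 0.085 m and y of pack1 in the frame of tray_floor between -0.083 and 0.083 m and z of pack1 in the frame of tray_floor between -0.008 and 0.008 m and x of pack2 in the frame of tray_floor between -0.07 and 0.085 m and y of pack2 in the frame of tray_floor between -0.083 and 0.083 m and z of pack2 in the frame of tray_floor between -0.008 and 0.008 m and x of pack3 in the frame of tray_floor between -0.07 and 0.085 m and y of pack3 in the frame of tray_floor between -0.083 and 0.083 m and z of pack3 in the frame of tray_floor between -0.008 and 0.008 m and x of pack4 in the frame of tray_floor between -0.07 and 0.085 m and y of pack4 in the frame of tray_floor between -0.083 and 0.083 m and z of pack4 in the frame of tray_floor between -0.008 and 0.008 m and x of pack5 in the frame of tray_floor between -0.07 and 0.085 m and y of pack5 in the frame of tray_floor between -0.083 and 0.083 m and z of pack5 in the frame of tray_floor between -0.008 and 0.008 m), for 0.2 s.
At the end, for the whole second after the job is handed in: Tray at its stop (within 6 mm); one pin home in each side (shoulder within 9 mm of the cheek hole's mouth, shank axis through the lug's hole within 6 mm, within 0.17 rad of the cabinet's y); every pack on the tray floor (within 8 mm, tilt under 0.2 rad, centre inside the tray); all at rest (all of step 3 and value of joint tray above 0.134 m and (((distance between pin_a and cheek_left below 0.009 m and x of lug_left in the frame of pin_a above 0.02 m and y of lug_left in the frame of pin_a between -0.006 and 0.006 m and z of lug_left in the frame of pin_a between -0.006 and 0.006 m and angle between the x axis of pin_a and the y axis of cabinet, either way round below 0.17 rad) and (distance between pin_b and cheek_right below 0.009 m and x of lug_right in the frame of pin_b above 0.02 m and y of lug_right in the frame of pin_b between -0.006 and 0.006 m and z of lug_right in the frame of pin_b between -0.006 and 0.006 m and angle between the x axis of pin_b and the y axis of cabinet, either way round below 0.17 rad)) or ((distance between pin_b and cheek_left below 0.009 m and x of lug_left in the frame of pin_b above 0.02 m and y of lug_left in the frame of pin_b between -0.006 and 0.006 m and z of lug_left in the frame of pin_b between -0.006 and 0.006 m and angle between the x axis of pin_b and the y axis of cabinet, either way round below 0.17 rad) and (distance between pin_a and cheek_right below 0.009 m and x of lug_right in the frame of pin_a above 0.02 m and y of lug_right in the frame of pin_a between -0.006 and 0.006 m and z of lug_right in the frame of pin_a between -0.006 and 0.006 m and angle between the x axis of pin_a and the y axis of cabinet, either way round below 0.17 rad))) and linear speed of each of pack0, pack1, pack2, pack3, pack4, pack5, pin_a, pin_b below 0.03 m/s); the robot touches nothing.
It fails at once if a bystander was moved by more than 3 cm (distance of any of spool, can, meter, driver, stopknob, screwtray, joystick from where it was at the start of the episode above 0.03 m).
Of pack0, pack1, pack2, pack3, pack4, pack5 only 3 to 5 are there at a start; the rules pass over those that are not, and their reading is None.
At some moment in a run one of pack0, pack1, pack2, pack3, pack4, pack5, pin_a, pin_b may be knocked a few centimetres aside while the robot is not near it.
Once in a run the grip may slacken for a moment while it holds something.
It also fails if it takes over 210 s, if anything falls off the work surface, if the arm or the gripper's body presses on something with over 40 N, if the wrist force passes 120 N, or if a joint passes its speed limit or range.

## Robot

A 6-joint arm with a two-finger parallel gripper is mounted at the origin on the work surface. World frame = base frame: x ahead of the robot, y to its left, z up, the work surface at z = 0. Lengths are in mm, angles in rad, forces in N, time in s.
With the tool pointing down it reaches from about 350 to 975 mm from the base axis. Payload 7.1 kg.
Tool frame: the origin (TCP) lies on the mounting face of the last link; the fingertips stand 182 mm ahead of it and the grasp point (between the pads) lies 163 mm ahead of it (ctrl.tip_reach is the distance from the TCP to the fingertips, in mm); z points along the fingers, y is the direction in which the jaws open and shut (so a half turn about z gives the same grasp; the last joint's range is limited). The gripper opens to 88 mm and grips with 3 to 60 N. Pads are 20 mm wide; open, the fingers measure 115 mm over their backs; the gripper's body (75 mm by 178 mm) begins 61 mm behind the grasp point.
Start: joints at [1.328, 0.423, 1.63, -0, 1.089, -0.019], TCP at [138.679, 609.405, 404.675] pointing down, gripper open.
Joint ranges: [-3, 3], [-0.9, 2.11], [0.09, 2.58], [-1.31, 4.45], [0.11, 2.69], [-2.54, 2.54]. Speed limits (rad/s): [2.39, 2.39, 3.01, 3.14, 3.14, 3.14].

## Interface

Orientations are given as a rotation vector (axis times angle).
In Python, from workcell import ctrl gives the robot as it stands.
- The arm moves only by the tool jog_arm, never from a script. Its argument "steps" is a list that holds one entry, the list of rows, each a list of 7 numbers: the shift along the tool's x, y, z in m, then the turn, a rotation vector about the tool's x, y, z in degrees, then the gripper's target within -1 to 1 (shut at 1, half-way at 0, fully open at -1). A call has 1 to 20 rows; each row shifts and turns the commanded pose from where the row before left it, along the tool's axes as they then stand; what a row does not reach is not made up. A row lasts 1/12 s, in which the tool goes at most 41.7 mm and 7.16 degrees, less where a joint would pass 70% of its speed; a pose out of reach is approached as far as the arm can. A call is refused whole if a number of a shift passes 0.0417 or a number of a turn 7.16, either way. A call with a gripper value outside its range is refused whole. The fingers move at their own pace and stop on an object; the grip force is fixed at half the most. Time passes only in rows, so rows that do not move let the fingers close. It gives the time, the measured TCP pose, the force and the opening at its end, in the units of the state.
- ctrl.get_obs(): the state, without advancing time (a new reading comes with each control period).
- ctrl.get_image(name): name is "side" or "top"; returns the picture (480x640x3 uint8, red, green, blue); there is no depth.
- ctrl.camera_info(name): a dict with "fx", "fy", "cx", "cy" (pixels), "origin" and "attitude" of the camera in the world. Camera axes: x right, y down, z forward; pixel columns grow to the right and rows downward; lengths in mm; the calibration is good to about 2 mm. A picture is of the moment at which its call begins. camera_info takes no time and is no camera call.
- ctrl.close_job(): hands the job in, once; it reports no verdict.
Trained networks look in the newest picture that a camera, given by its name, has taken for a name from the list of things; names that differ only in an ending like _2 or _b are one class to them, and where a whole thing is asked for, a point or a joint stands for the part that bears it (a point fixed in the world has none). Each returns a list of dicts, best first, with "p" (0 to 1); they miss things now and then, are a little off and sometimes report something else, mostly with a low value. They report only what shows in the picture. A call takes as long as a camera call. They do not tell look-alikes from the thing itself.
- ctrl.look_for(thing, camera): "bbox" ([left, top, right, bottom] in pixels, round what is visible of it).
- ctrl.trace(thing, camera): "pixels" (480x640 bool, what is visible of it) and "bbox" ([left, top, right, bottom] in pixels, round what is visible of it).
- ctrl.landmark_of(thing, camera): "uv" ([column, row] in pixels: a listed point, or the origin of a listed thing).
The state is a dict: "t": time; "qpos": joint angles; "qvel": joint speeds; "joint_torque": joint torques, N m; "ee_pos": TCP position; "orientation": TCP orientation; "ft_force": force on the tool from outside, world axes, zero at the start; "moment": the same for the moment, N m; "width": finger opening in mm.
Only numpy, scipy, OpenCV 4.12 (cv2) and the standard library are available. Lean on these libraries where they do the work, as an engineer would, in place of code of your own. Each camera call takes 0.05 s, during which the arm holds its last target.

## Working session

There is one attempt and no reset: what is moved stays moved. The work goes in short steps, Python scripts to look and compute and a tool call to move; the robot and the scene stay as the last step left them, time stands still between calls to the robot, and variables do not carry over. Pictures are saved under pics/ and viewed, and the job is handed in when it is done.

Besides the shell and the picture viewer there is one more tool, called after ">>>" as name([rows], argument=value, ...), one row to a line, values as JSON. jog_arm: Moves the arm, as the interface text tells. Its arguments: {"type":"object","properties":{"steps":{"type":"array"}},"required":["steps"]}

```bash
mkdir -p pics; ls
python3 - <<'E'
from workcell import ctrl
import cv2
print(ctrl.get_obs())
for n in ("side","top"):
    im=ctrl.get_image(n); cv2.imwrite(f"pics/{n}0.png",im[:,:,::-1]); print(n,ctrl.camera_info(n))
print(ctrl.tip_reach)
E
```

```text
pics
{'t': 0.0, 'qpos': array([ 1.32802220e+00,  4.23825882e-01,  1.63066475e+00,  6.01712972e-06,
        1.08857297e+00, -1.90056362e-02]), 'qvel': array([-0.00019752, -0.00050129,  0.00076204, -0.00118738, -0.00091174,
        0.00148075]), 'joint_torque': array([ 2.68657655e-03, -5.44621933e+01, -2.73672438e+01,  6.45177579e-02,
        2.25193135e-02, -1.16767469e-04]), 'ee_pos': array([138.60458421, 609.16347382, 403.92074809]), 'orientation': array([-3.50744088e-01, -3.12175244e+00,  2.28956381e-03]), 'ft_force': array([ 0.07581733, -0.36031792, -0.16545529]), 'moment': array([-0.0159748 ,  0.02995777,  0.01737825]), 'width': 88.08926138350107}
side {'fx': 496.99728675541724, 'fy': 496.99728675541724, 'cx': 329.73134241836976, 'cy': 230.99108182216648, 'origin': array([ -74.05261218, -576.07191888,  785.19826815]), 'attitude': array([-2.12882374,  0.83912066, -0.42023901])}
top {'fx': 589.5550321548982, 'fy': 589.5550321548982, 'cx': 312.4997011620154, 'cy': 237.7918685772596, 'origin': array([ 325.10287258,   25.60685195, 1411.22293214]), 'attitude': array([-2.10555699,  2.17045317, -0.14864201])}
182.0
```

View pics/top0.png

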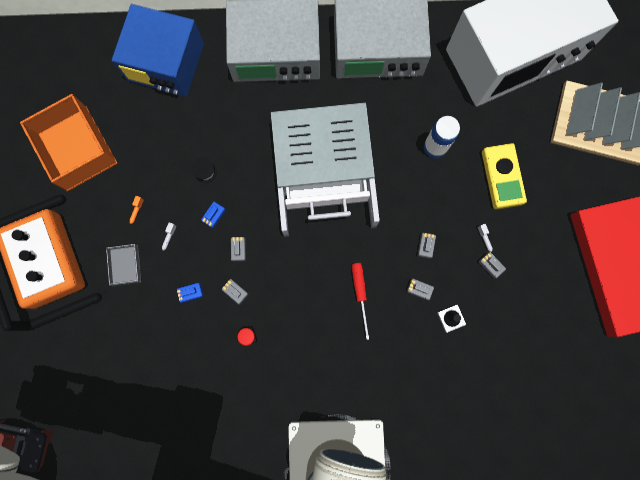

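View pics/side0.png

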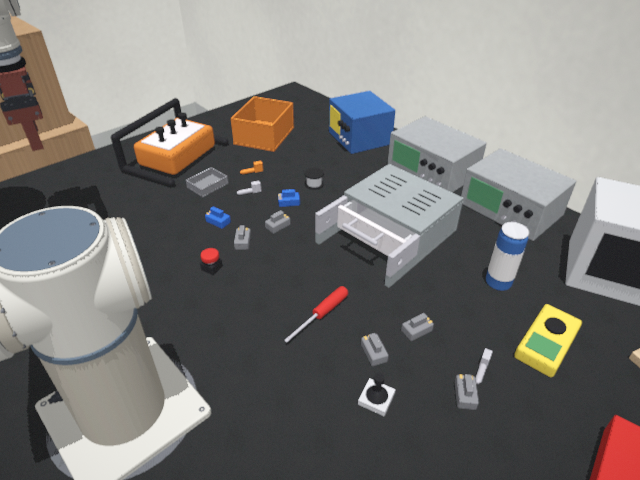

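```bash
cat > h.py <<'E'
from workcell import ctrl
import numpy as np, cv2
from scipy.spatial.transform import Rotation as R
from scipy.optimize import least_squares
CI={n:ctrl.camera_info(n) for n in("side","top")}
def K(n):
    c=CI[n];return np.array([[c["fx"],0,c["cx"]],[0,c["fy"],c["cy"]],[0,0,1]])
def A(n): return R.from_rotvec(CI[n]["attitude"]).as_matrix()
def proj(P,n):
    P=np.atleast_2d(P).astype(float); q=(P-CI[n]["origin"])@A(n); q=q@K(n).T; return q[:,:2]/q[:,2:]
def plane(uv,z,n):
    d=A(n)@np.linalg.solve(K(n),[uv[0],uv[1],1.]); o=np.array(CI[n]["origin"]); return o+d*(z-o[2])/d[2]
def tri(obs):
    M=[];b=[]
    for n,uv in obs:
        d=A(n)@np.linalg.solve(K(n),[uv[0],uv[1],1.]);d/=np.linalg.norm(d);Q=np.eye(3)-np.outer(d,d)
        M.append(Q);b.append(Q@CI[n]["origin"])
    M=np.vstack(M);b=np.hstack(b);x=np.linalg.lstsq(M,b,rcond=None)[0];return x,np.linalg.norm(M@x-b)
def snap(n,name):
    im=ctrl.get_image(n);cv2.imwrite(f"pics/{name}.png",im[:,:,::-1]);return im
def crop(im,box,s,name):
    l,t,r,b=box;c=cv2.resize(im[t:b,l:r,::-1],None,fx=s,fy=s,interpolation=cv2.INTER_CUBIC);cv2.imwrite(f"pics/{name}.png",c)
E
python3 - <<'E'
from h import *
np.set_printoptions(precision=1,suppress=True)
for n in("top","side"):
    im=ctrl.get_image(n)
    for t in ("cabinet","tray_handle","tray_floor","cheek_left","cheek_right","lug_left","lug_right","pin_a","pack0"):
        r=ctrl.landmark_of(t,n); print(n,t,[(np.round(x["uv"],1).tolist(),round(x["p"],2)) for x in r])
E
```

```text
top cabinet [([330.2, 191.5], 0.66)]
top tray_handle [([330.4, 215.8], 0.57)]
top tray_floor [([325.4, 170.9], 0.79), ([247.0, 334.0], 0.36)]
top cheek_left [([276.8, 218.7], 0.59)]
top cheek_right [([374.8, 209.3], 0.92), ([501.3, 179.0], 0.34)]
top lug_left []
top lug_right []
top pin_a [([486.1, 234.3], 0.6), ([170.4, 231.8], 0.52), ([135.7, 207.8], 0.49), ([279.4, 218.7], 0.41), ([326.2, 170.9], 0.18)]
top pack0 [([416.4, 291.6], 0.91), ([427.0, 246.4], 0.73), ([237.8, 249.9], 0.68), ([214.8, 215.4], 0.66), ([190.1, 291.1], 0.65), ([232.6, 289.8], 0.57), ([492.9, 265.8], 0.55)]
side cabinet [([378.9, 245.2], 0.72)]
side tray_handle [([359.0, 232.9], 0.61)]
side tray_floor [([385.5, 223.9], 0.67)]
side cheek_left [([313.0, 319.6], 0.58)]
side cheek_right [([545.7, 341.8], 0.59), ([399.5, 258.9], 0.58), ([417.3, 329.3], 0.4)]
side lug_left [([365.6, 204.5], 0.61)]
side lug_right [([417.4, 227.7], 0.66)]
side pin_a [([488.2, 363.8], 0.64), ([258.8, 170.2], 0.56), ([250.0, 190.5], 0.49)]
side pack0 [([465.3, 396.8], 0.94), ([375.8, 349.2], 0.93), ([285.5, 202.1], 0.89), ([243.6, 245.4], 0.84), ([275.8, 225.6], 0.77), ([419.5, 331.1], 0.67), ([216.3, 219.0], 0.55)]
```

Run:
```python
from h import *
np.set_printoptions(precision=1,suppress=True)
im=snap("top","t1");crop(im,(260,95,390,240),5,"c_top")
im=snap("side","s1");crop(im,(305,155,470,290),4.8,"c_side")
g=plane((271.5,112),100,"top");print(g)
# initial fit w/ landmarks
obs=[("top","cabinet",(330.2,191.5)),("top","tray_handle",(330.4,215.8)),("top","cheek_right",(374.8,209.3)),("side","cheek_right",(399.5,258.9)),("side","cabinet",(378.9,245.2)),("top","cheek_left",(276.8,218.7))]
L={"cabinet":(0,0,0),"cheek_right":(-70,-112,60),"cheek_left":(-70,112,60)}
for n,k,u in obs:
    z=L.get(k,(0,0,74))[2];print(n,k,plane(u,z,n))
```

```text
[822.4 124.1 100. ]
top cabinet [651.9  -8.3   0. ]
top tray_handle [577.4  -5.1  74. ]
top cheek_right [ 592.2 -109.4   60. ]
side cheek_right [ 594.  -108.5   60. ]
side cabinet [650.1  -3.8   0. ]
top cheek_left [577.2 119.7  60. ]
```

View pics/c_top.png

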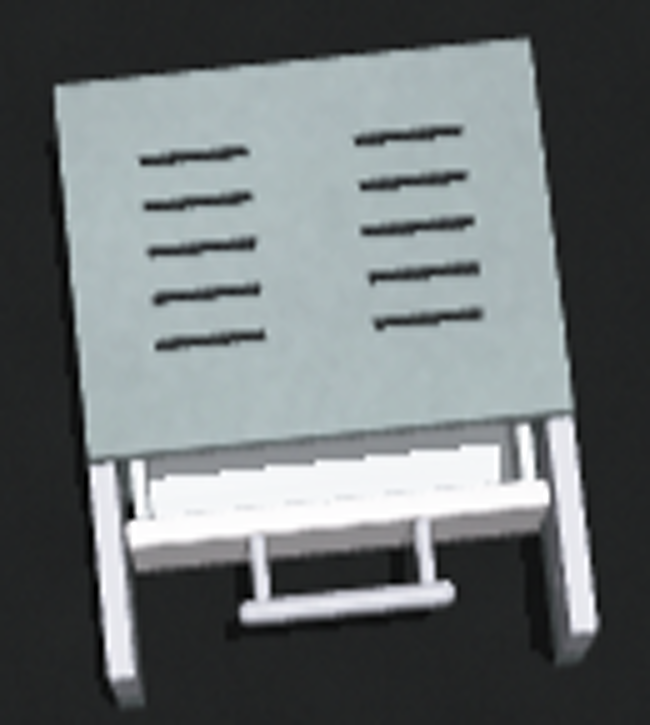

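View pics/c_side.png

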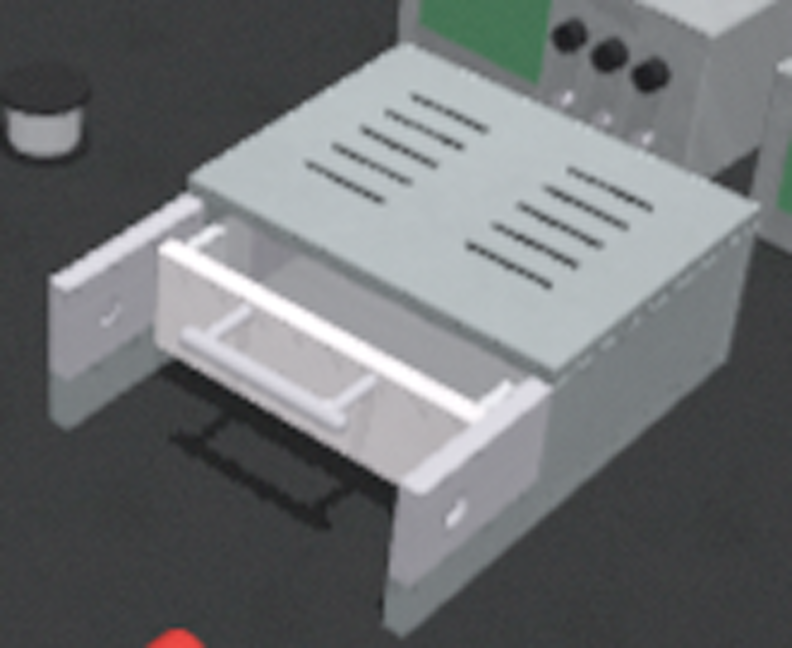

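Run:
```python
from h import *
np.set_printoptions(precision=2,suppress=True)
T=[((180,112,100),(55,86)),((180,-112,100),(529,38)),((0,-112,100),(573,411)),((0,112,100),(90,460)),((-100,112,88),(108,682)),((-100,-112,88),(598,630))]
S=[((0,112,100),(190,180)),((180,112,100),(405,43)),((180,-112,100),(760,207)),((0,-112,100),(553,375)),((-100,112,88),(50,280)),((-100,-112,0),(402,635))]
HT=[(45,(243,610)),(-45,(452,593))];HS=[(45,(182,332)),(-45,(343,422))]
ut=lambda p:((p[0]+.5)/5-.5+260,(p[1]+.5)/5-.5+95)
us=lambda p:((p[0]+.5)/4.8-.5+305,(p[1]+.5)/4.8-.5+155)
def W(p,P):
    c,s=np.cos(p[2]),np.sin(p[2]);P=np.atleast_2d(P).astype(float);return np.c_[p[0]+c*P[:,0]-s*P[:,1],p[1]+s*P[:,0]+c*P[:,1],P[:,2]]
def res(p,cams):
    r=[]
    for n,L,H,f in(("top",T,HT,ut),("side",S,HS,us)):
        if n not in cams: continue
        r.append(proj(W(p,[a for a,_ in L]),n)-[f(b) for _,b in L])
        r.append(proj(W(p,[(p[3],y,74) for y,_ in H]),n)-[f(b) for _,b in H])
    return np.vstack(r).ravel()
for c in(("top",),("side",),("top","side")):
    s=least_squares(res,[650,0,.1,-70],args=(c,));print(c,s.x,np.abs(s.fun).max());
print(s.fun.reshape(-1,2))
p=s.x
for k,q in dict(cheekL=(-70,112,60),cheekR=(-70,-112,60),handle=(p[3],0,74)).items(): print(k,W(p,q))
```

```text
('top',) [651.56   3.13   0.07 -72.13] 1.581350347831517
('side',) [650.97   4.38   0.06 -71.68] 1.819929310743703
('top', 'side') [651.21   3.7    0.07 -72.02] 2.0407798006788767
[[-0.62 -0.08]
 [ 0.37  0.1 ]
 [ 0.3   0.41]
 [-0.81  0.23]
 [-0.15 -0.27]
 [-0.21  0.48]
 [ 1.08  0.35]
 [-1.89 -0.08]
 [-0.4  -0.69]
 [-0.02 -0.14]
 [ 0.41 -0.14]
 [ 0.66 -0.91]
 [ 0.15  0.37]
 [ 0.19  0.84]
 [ 2.04  1.26]
 [-0.92  0.03]]
cheekL [[573.76 110.69  60.  ]]
cheekR [[ 588.98 -112.8    60.  ]]
handle [[579.35  -1.19  74.  ]]
```

```bash
cat >> h.py <<'E'
np.set_printoptions(precision=4,suppress=True)
CAB=np.array([651.21,3.7,0.07])
def W(P,p=None):
    p=CAB if p is None else p
    c,s=np.cos(p[2]),np.sin(p[2]);P=np.atleast_2d(P).astype(float);return np.c_[p[0]+c*P[:,0]-s*P[:,1],p[1]+s*P[:,0]+c*P[:,1],P[:,2]][0]
def Rdown(psi):
    # tool z down, tool y (jaw) at world heading psi
    y=np.array([np.cos(psi),np.sin(psi),0]);z=np.array([0,0,-1.]);return np.c_[np.cross(y,z),y,z]
def state():
    o=ctrl.get_obs();Rm=R.from_rotvec(o["orientation"]).as_matrix();p=np.array(o["ee_pos"]);g=p+163*Rm[:,2]
    y=Rm[:,1];return o,Rm,p,g,np.arctan2(y[1],y[0])
def show():
    o,Rm,p,g,psi=state();print("t %.2f grasp %s jaw %.4f w %.1f F %s M %s q6 %.2f tilt %.4f"%(o["t"],np.round(g,1),psi,o["width"],np.round(o["ft_force"],1),np.round(o["moment"],2),o["qpos"][5],np.arccos(min(1,-Rm[2,2]))))
def plan(g,psi=None,same=False):
    """grasp point target & jaw heading (mod pi unless same)"""
    o,Rm,p,gc,pc=state()
    if psi is None: psi=pc
    if not same: psi=pc+((psi-pc+np.pi/2)%np.pi-np.pi/2)
    d=Rm.T@(np.array(g)-gc);Rt=Rdown(psi);tu=R.from_matrix(Rm.T@Rt).as_rotvec(degrees=True)
    d2=Rt.T@(np.array(g)-gc)
    show();print(" shift in tool now (mm)",np.round(d,1)," turn deg",np.round(tu,2)," | shift in tool after turn",np.round(d2,1)," dist %.0f"%np.linalg.norm(d))
E
python3 - <<'E'
from h import *
im=ctrl.get_image("top");crop(im,(150,180,270,320),5,"tl");crop(im,(400,210,520,310),6,"tr")
im=ctrl.get_image("side");crop(im,(190,160,310,270),6,"sl");crop(im,(350,300,510,430),5,"sr")
print(R.from_euler('z',0).as_rotvec())
h=W((-72,0,74));print(h)
plan((h[0],h[1],130),CAB[2])
c=plane((434,155),0,"top");print("can base",c)
for n in("can",):
  for cam in("top","side"):
    print([(np.round(x["bbox"]),x["p"]) for x in ctrl.look_for(n,cam)],[ (plane(x["uv"],0,cam),x["p"]) for x in ctrl.landmark_of(n,cam)])
E
```

```text
[0. 0. 0.]
[579.3863  -1.3359  74.    ]
t 1.30 grasp [138.7 609.4 241.7] jaw 1.3470 w 87.7 F [-0.2 -0.   0.6] M [ 0.   -0.05 -0.03] q6 -0.02 tilt 0.0000
 shift in tool now (mm) [-565.2 -497.7  111.7]  turn deg [ 0.    0.   73.17]  | shift in tool after turn [-640.1  396.9  111.7]  dist 761
can base [ 735.6758 -267.2352    0.    ]
[(array([423., 113., 458., 157.]), 0.76), (array([478., 223., 493., 252.]), 0.18)] [(array([ 764.9284, -271.9575,    0.    ]), 0.78), (array([ 340.2731, -286.9497,    0.    ]), 0.61)]
[(array([486., 222., 532., 291.]), 0.69)] []
```

View pics/tl.png

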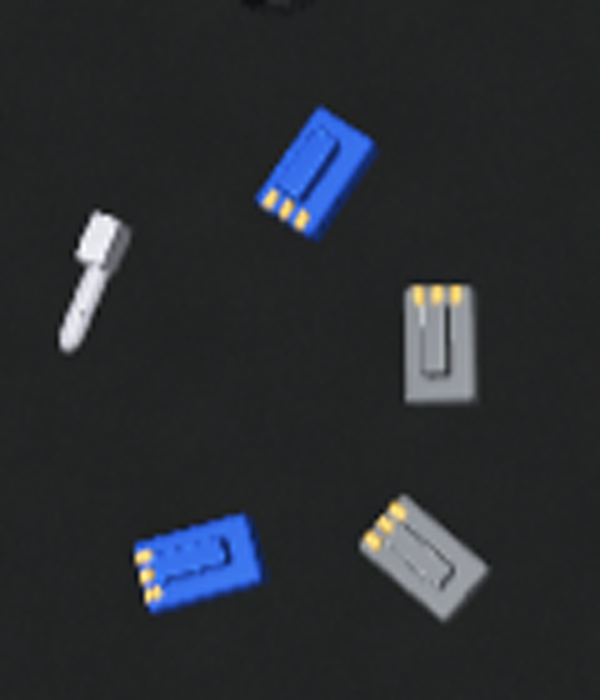

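View pics/tr.png

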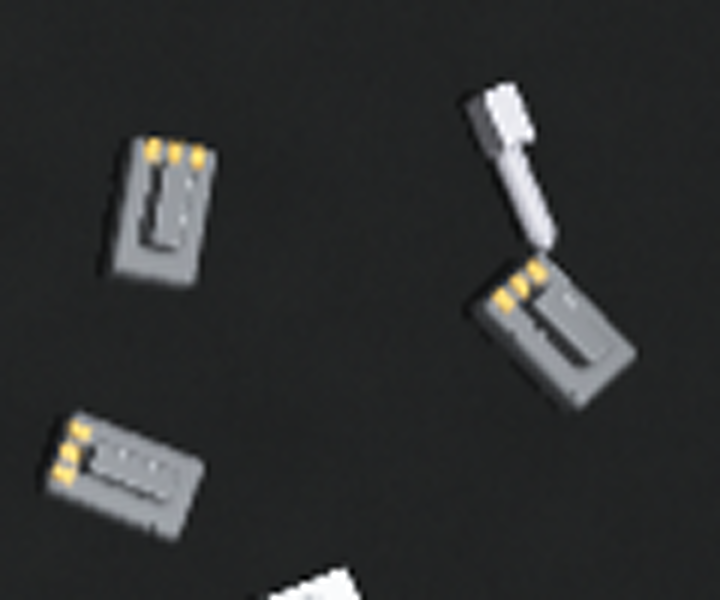

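View pics/sl.png

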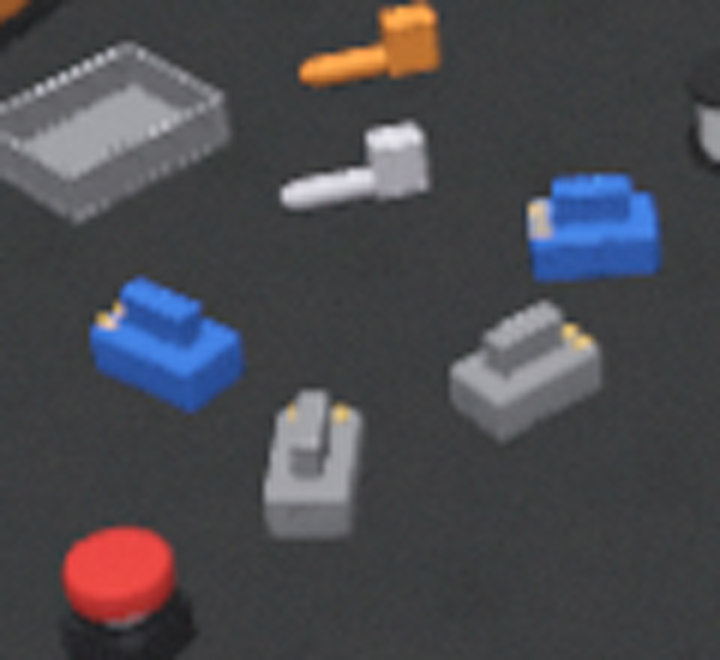

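View pics/sr.png

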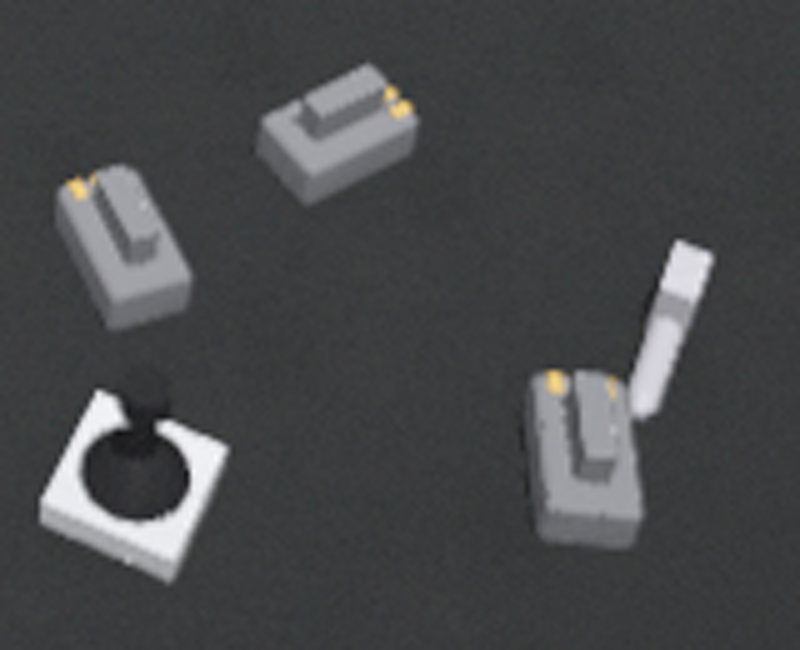

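>>> jog_arm([
  [[0,0,0.004,0,0,6.66,0.3],[0,0,0.004,0,0,6.66,0.3],[0,0,0.004,0,0,6.66,0.3],[0,0,0.004,0,0,6.66,0.3],[0,0,0.004,0,0,6.66,0.3],[0,0,0.004,0,0,6.66,0.3],[0,0,0.004,0,0,6.66,0.3],[0,0,0.004,0,0,6.66,0.3],[0,0,0.004,0,0,6.66,0.3],[0,0,0.004,0,0,6.66,0.3],[0,0,0.004,0,0,6.66,0.3]],
])

```text
t: 2.42
ee_pos: [138.7, 609.4, 360.5]
orientation: [-2.151, -2.29, -0.0]
ft_force: [-0.2, -0.9, 0.4]
width: 30.6
```

```bash
sed -i 's/651.21,3.7,0.07\]/651.21,3.7,0.068]/' h.py
python3 - <<'E'
from h import *
h=W((-72,0,74));print(h)
plan((h[0],h[1],130),CAB[2])
E
```

```text
[579.3764  -1.1922  74.    ]
t 2.42 grasp [138.7 609.4 197.5] jaw 0.0626 w 30.6 F [-0.2 -0.9  0.4] M [-0.07  0.03 -0.03] q6 1.27 tilt 0.0001
 shift in tool now (mm) [-637.   401.6   67.4]  turn deg [ 0.   -0.   -0.31]  | shift in tool after turn [-639.2  398.2   67.5]  dist 756
```

>>> jog_arm([
  [[0,0,0,0,0,-0.3,0.3],[-0.0336,0.021,0.001,0,0,0,0.3],[-0.0336,0.021,0.001,0,0,0,0.3],[-0.0336,0.021,0.001,0,0,0,0.3],[-0.0336,0.021,0.001,0,0,0,0.3],[-0.0336,0.021,0.001,0,0,0,0.3],[-0.0336,0.021,0.001,0,0,0,0.3],[-0.0336,0.021,0.001,0,0,0,0.3],[-0.0336,0.021,0.001,0,0,0,0.3],[-0.0336,0.021,0.001,0,0,0,0.3],[-0.0336,0.021,0.001,0,0,0,0.3],[-0.0336,0.021,0.001,0,0,0,0.3],[-0.0336,0.021,0.001,0,0,0,0.3],[-0.0336,0.021,0.001,0,0,0,0.3],[-0.0336,0.021,0.001,0,0,0,0.3],[-0.0336,0.021,0.001,0,0,0,0.3],[-0.0336,0.021,0.001,0,0,0,0.3],[-0.0336,0.021,0.001,0,0,0,0.3],[-0.0336,0.021,0.001,0,0,0,0.3],[-0.0336,0.021,0.001,0,0,0,0.3]],
])

```text
t: 4.08
ee_pos: [584.5, 0.1, 342.0]
orientation: [2.133, 2.306, 0.001]
ft_force: [0.4, -0.2, 1.4]
width: 30.4
```

Run:
```python
from h import *
h=W((-72,0,74))
plan((h[0],h[1],74),CAB[2])
crop(snap("side","s2"),(280,120,480,290),4,"s2c")
```

```text
t 4.08 grasp [584.6   0.1 179. ] jaw 0.0777 w 30.4 F [ 0.4 -0.2  1.4] M [-0.08  0.01  0.01] q6 -0.10 tilt 0.0006
 shift in tool now (mm) [ -0.9  -5.4 105. ]  turn deg [ 0.03 -0.    0.56]  | shift in tool after turn [ -1.   -5.3 105. ]  dist 105
```

View pics/s2c.png

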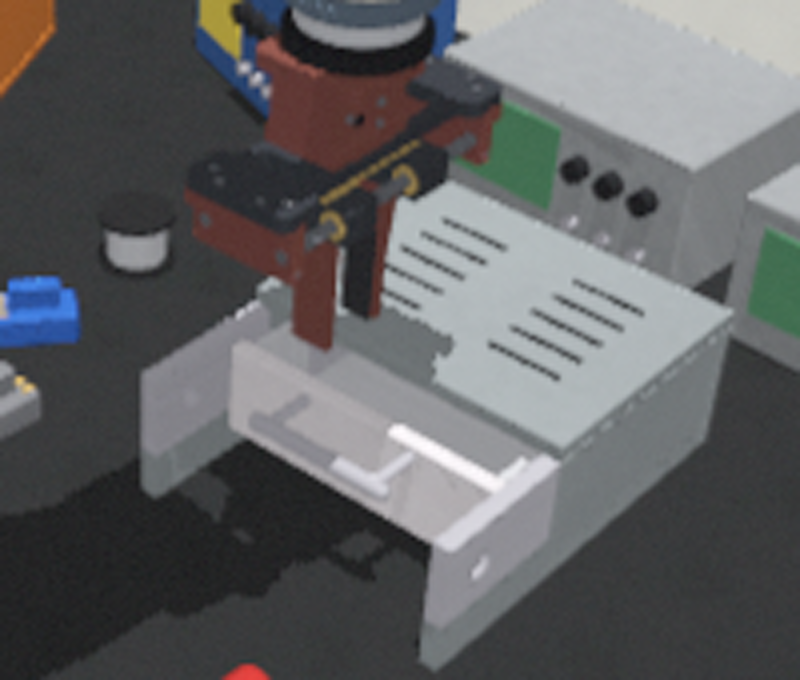

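>>> jog_arm([
  [[-0.001,-0.005,0.0,0,0,0.5,0.3],[0,0,0.02,0,0,0,0.3],[0,0,0.02,0,0,0,0.3],[0,0,0.015,0,0,0,0.3],[0,0,0.0,0,0,0,0.3]],
])

```text
t: 4.55
ee_pos: [576.6, 1.6, 284.1]
orientation: [-2.142, -2.293, 0.006]
ft_force: [-1.1, -0.2, -0.1]
width: 30.5
```

Run:
```python
from h import *
h=W((-72,0,74))
plan((h[0],h[1],74),CAB[2])
crop(snap("side","s3"),(280,120,480,290),4,"s3c")
crop(snap("top","t3"),(260,95,390,240),4,"t3c")
```

```text
t 4.55 grasp [575.6   1.6 121.1] jaw 0.0680 w 30.5 F [-1.1 -0.2 -0.1] M [-0.05  0.06 -0.01] q6 -0.09 tilt 0.0057
 shift in tool now (mm) [-3.1  3.8 47.1]  turn deg [-0.32 -0.04 -0.  ]  | shift in tool after turn [-3.   3.5 47.1]  dist 47
```

View pics/s3c.png

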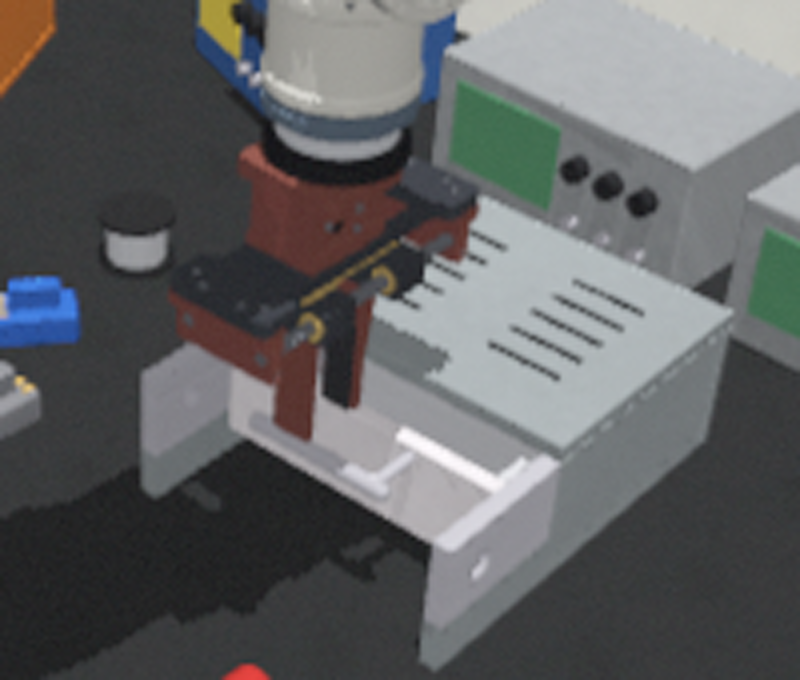

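View pics/t3c.png

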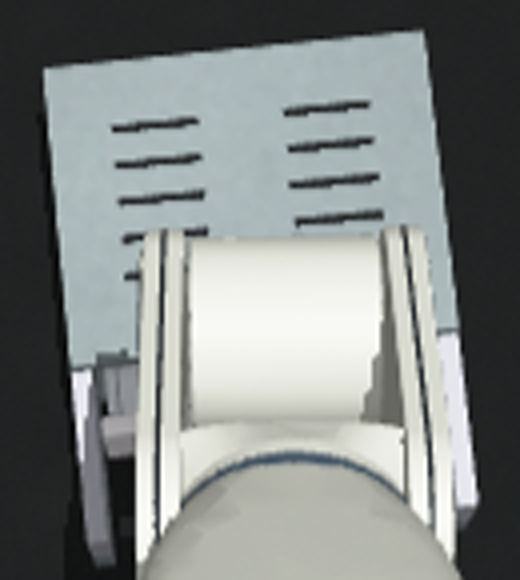

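>>> jog_arm([
  [[-0.002,0.002,0,-0.3,0,0,0.3],[0,0,0,0,0,0,0.3],[0,0,0,0,0,0,0.3],[0,0,0,0,0,0,0.3]],
])

```text
t: 4.98
ee_pos: [581.0, -1.1, 287.5]
orientation: [2.145, 2.289, 0.007]
ft_force: [0.3, 0.6, -0.3]
width: 30.9
```

Run:
```python
from h import *
h=W((-72,0,74))
plan((h[0],h[1],74),CAB[2])
```

```text
t 4.98 grasp [582.1  -1.1 124.5] jaw 0.0651 w 30.9 F [ 0.3  0.6 -0.3] M [-0.04  0.07 -0.08] q6 -0.09 tilt 0.0066
 shift in tool now (mm) [ 0.  -3.  50.5]  turn deg [ 0.38  0.01 -0.16]  | shift in tool after turn [ 0.  -2.7 50.5]  dist 51
```

>>> jog_arm([
  [[0,-0.0025,0,0.38,0,0,0.3],[0,0,0.02,0,0,0,0.3],[0,0,0.02,0,0,0,0.3],[0,0,0.01,0,0,0,0.3],[0,0,0,0,0,0,0.3],[0,0,0,0,0,0,0.3],[0,0,0,0,0,0,0.3]],
])

```text
t: 5.57
ee_pos: [578.6, -1.3, 237.4]
orientation: [-2.148, -2.292, 0.001]
ft_force: [1.0, -0.7, 0.8]
width: 30.5
```

Run:
```python
from h import *
h=W((-72,0,74))
plan((h[0],h[1],74),CAB[2])
crop(snap("side","s4"),(280,120,480,290),4,"s4c")
```

```text
t 5.57 grasp [578.5  -1.4  74.4] jaw 0.0649 w 30.5 F [ 1.  -0.7  0.8] M [-0.04  0.08 -0.02] q6 -0.09 tilt 0.0006
 shift in tool now (mm) [0.1 0.9 0.4]  turn deg [-0.03  0.01 -0.18]  | shift in tool after turn [0.1 0.9 0.4]  dist 1
```

View pics/s4c.png

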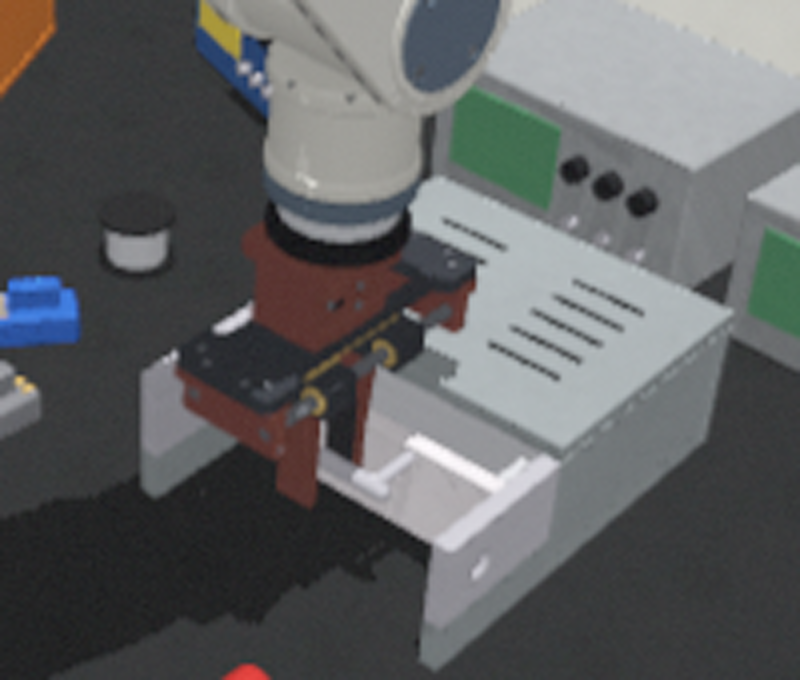

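Fingers straddle the bar. Close, then pull along the cabinet's -x (tool -y).

>>> jog_arm([
  [[0,0,0,0,0,0,1],[0,0,0,0,0,0,1],[0,0,0,0,0,0,1],[0,0,0,0,0,0,1],[0,-0.01,0,0,0,0,1],[0,-0.015,0,0,0,0,1],[0,-0.015,0,0,0,0,1],[0,-0.015,0,0,0,0,1],[0,-0.015,0,0,0,0,1],[0,-0.015,0,0,0,0,1],[0,-0.01,0,0,0,0,1],[0,-0.01,0,0,0,0,1],[0,0,0,0,0,0,1],[0,0,0,0,0,0,1],[0,0,0,0,0,0,1]],
])

```text
t: 6.87
ee_pos: [472.4, -8.6, 237.1]
orientation: [-2.147, -2.292, 0.004]
ft_force: [-2.6, -5.9, 5.3]
width: 10.1
```

Run:
```python
from h import *
h=W((-187,0,74))
plan((h[0],h[1],74),CAB[2])
```

```text
t 6.87 grasp [471.9  -8.7  74.1] jaw 0.0652 w 10.1 F [-2.6 -5.9  5.3] M [-0.97  0.47  0.04] q6 -0.11 tilt 0.0031
 shift in tool now (mm) [ 0.2 -7.2  0.1]  turn deg [-0.17  0.03 -0.16]  | shift in tool after turn [ 0.2 -7.2  0.1]  dist 7
```

>>> jog_arm([
  [[0,-0.004,0,0,0,0,1],[0,-0.004,0,0,0,0,1],[0,-0.002,0,0,0,0,1],[0,-0.001,0,0,0,0,1],[0,0,0,0,0,0,1],[0,0,0,0,0,0,1]],
])

```text
t: 7.37
ee_pos: [463.2, -9.0, 237.2]
orientation: [2.147, 2.291, 0.002]
ft_force: [5.7, -3.2, -2.3]
width: 11.0
```

Run:
```python
from h import *
h=W((-187,0,74))
plan((h[0],h[1],74),CAB[2])
```

```text
t 7.37 grasp [463.6  -9.1  74.2] jaw 0.0647 w 11.0 F [ 5.7 -3.2 -2.3] M [-0.52 -0.83 -0.03] q6 -0.11 tilt 0.0024
 shift in tool now (mm) [0.  1.  0.2]  turn deg [ 0.13  0.03 -0.19]  | shift in tool after turn [0.  1.  0.2]  dist 1
```

>>> jog_arm([
  [[0,-0.002,0,0,0,0,1],[0,-0.002,0,0,0,0,1],[0,0,0,0,0,0,1],[0,0,0,0,0,0,1],[0,0,0,0,0,0,1]],
])

```text
t: 7.78
ee_pos: [461.9, -9.2, 237.7]
orientation: [2.143, 2.286, 0.011]
ft_force: [15.5, -0.8, -12.2]
width: 10.6
```

Run:
```python
from h import *
h=W((-187,0,74))
plan((h[0],h[1],74),CAB[2])
```

```text
t 7.78 grasp [463.6  -9.3  74.7] jaw 0.0646 w 10.6 F [ 15.5  -0.8 -12.2] M [-0.17 -2.45  0.  ] q6 -0.11 tilt 0.0102
 shift in tool now (mm) [0.2 1.  0.7]  turn deg [ 0.58  0.06 -0.19]  | shift in tool after turn [0.2 1.  0.7]  dist 1
```

>>> jog_arm([
  [[0,0.003,0,0,0,0,1],[0,0,0,0,0,0,0.3],[0,0,0,0,0,0,0.3],[0,0,0,0,0,0,0.3],[0,0,-0.02,0,0,0,0.3],[0,0,-0.03,0,0,0,0.3],[0,0,-0.03,0,0,0,0.3],[0,0,-0.03,0,0,0,0.3],[0,0,0,0,0,0,0.3],[0,0,0,0,0,0,0.3],[0,0,0,0,0,0,0.3]],
])

```text
t: 8.7
ee_pos: [460.8, -8.8, 346.2]
orientation: [-2.147, -2.291, 0.003]
ft_force: [0.0, 0.2, -0.1]
width: 30.8
```

```bash
sed -i 's/651.21,3.7,0.068\]/650.3,3.7,0.068]/' h.py
python3 - <<'E'
from h import *
show()
im=snap("side","s5");crop(im,(280,120,480,290),4,"s5c")
im=snap("top","t5")
for cam in("top","side"):
    for t in ("pin_a","pack0"):
        print(cam,t,[(np.round(x["uv"],1).tolist(),round(x["p"],2)) for x in ctrl.landmark_of(t,cam)])
        print([(np.round(x["bbox"]).tolist(),round(x["p"],2)) for x in ctrl.look_for(t,cam)])
E
```

```text
t 8.70 grasp [460.4  -8.8 183.2] jaw 0.0649 w 30.8 F [ 0.   0.2 -0.1] M [-0.07  0.02 -0.04] q6 -0.11 tilt 0.0026
top pin_a [([487.0, 233.7], 0.44), ([136.6, 207.2], 0.44)]
[([479.0, 222.0, 489.0, 251.0], 0.73), ([163.0, 222.0, 178.0, 250.0], 0.71), ([129.0, 195.0, 145.0, 220.0], 0.71)]
top pack0 [([186.5, 291.7], 0.85), ([491.5, 267.2], 0.76), ([236.3, 252.4], 0.76), ([234.5, 293.5], 0.74), ([214.3, 215.6], 0.69), ([418.6, 288.1], 0.65)]
[([204.0, 203.0, 226.0, 226.0], 0.94), ([406.0, 281.0, 434.0, 296.0], 0.92), ([174.0, 283.0, 203.0, 302.0], 0.89), ([222.0, 282.0, 248.0, 302.0], 0.83), ([419.0, 232.0, 436.0, 260.0], 0.77), ([229.0, 238.0, 246.0, 260.0], 0.75), ([480.0, 252.0, 508.0, 276.0], 0.74), ([165.0, 220.0, 178.0, 246.0], 0.73)]
side pin_a [([485.1, 363.6], 0.8), ([251.2, 188.2], 0.59), ([255.2, 168.2], 0.48)]
[([474.0, 347.0, 490.0, 384.0], 0.73), ([250.0, 161.0, 263.0, 172.0], 0.69), ([236.0, 178.0, 262.0, 195.0], 0.55)]
side pack0 [([418.3, 330.3], 0.97), ([372.5, 351.2], 0.91), ([217.5, 218.7], 0.85), ([243.5, 240.6], 0.69), ([464.9, 397.0], 0.63), ([314.1, 317.9], 0.63), ([278.7, 223.7], 0.56)]
[([458.0, 380.0, 477.0, 405.0], 0.93), ([202.0, 202.0, 230.0, 223.0], 0.92), ([403.0, 314.0, 434.0, 342.0], 0.77), ([360.0, 333.0, 388.0, 364.0], 0.77), ([236.0, 225.0, 251.0, 246.0], 0.74), ([265.0, 210.0, 291.0, 233.0], 0.6)]
```

View pics/s5c.png

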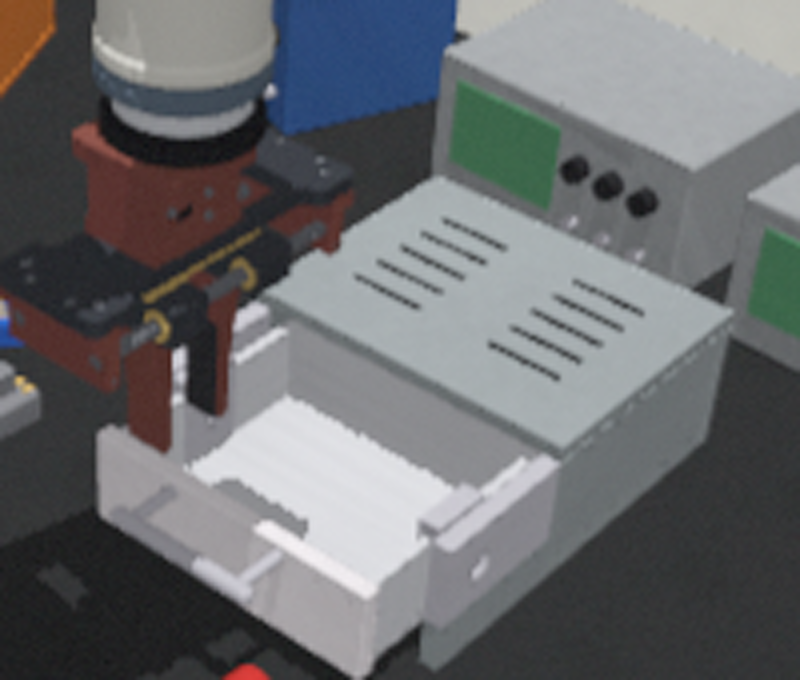

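View pics/t5.png

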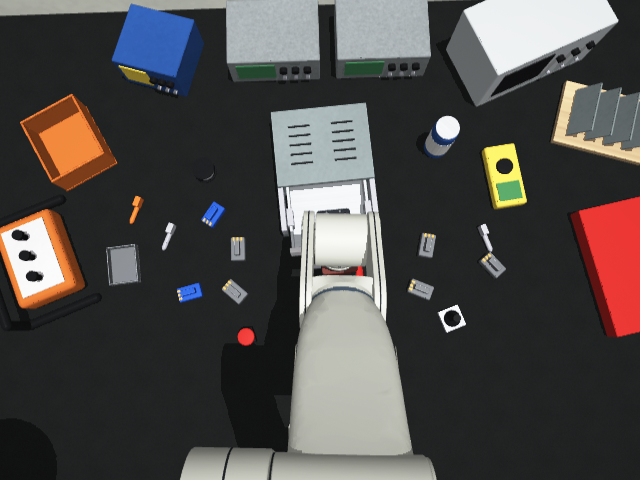

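```bash
cat > fit.py <<'E'
from h import *
from scipy.optimize import minimize
def box(x0,x1,y0,y1,z0,z1): return np.array([[x,y,z] for x in(x0,x1) for y in(y0,y1) for z in(z0,z1)],float)
a=np.linspace(0,2*np.pi,16,endpoint=False)
cyl=lambda x,r:np.c_[np.full(16,x),r*np.cos(a),r*np.sin(a)]
PIN=[box(-24,0,-7,7,-6,22),np.vstack([cyl(0,6),cyl(36,6),cyl(42,2.8)])]
PACK=[box(-28,28,-17,17,0,22),box(-17,17,-6,6,22,39)]
S=4
def pose(m,x,y,yaw,z0):
    c,s=np.cos(yaw),np.sin(yaw);return [np.c_[x+c*P[:,0]-s*P[:,1],y+s*P[:,0]+c*P[:,1],P[:,2]+z0] for P in m]
def render(m,cam,win):
    l,t,r,b=win;M=np.zeros(((b-t)*S,(r-l)*S),np.uint8)
    for P in m:
        uv=proj(P,cam);uv=(uv+.5-[l,t])*S-.5
        h=cv2.convexHull(np.round(uv*16).astype(np.int32).reshape(-1,1,2));cv2.fillConvexPoly(M,h,1,shift=4)
    return cv2.resize(M.astype(np.float32),(r-l,b-t),interpolation=cv2.INTER_AREA)
def fit(kind,x,y,ims,th=75,z0=None,cams=("top","side"),yaws=None,exclude=None):
    m=PIN if kind=="pin" else PACK; z0=(6 if kind=="pin" else 0) if z0 is None else z0
    O={}
    for c in cams:
        u=proj([x,y,10],c)[0].astype(int);w=28
        win=(max(u[0]-w,0),max(u[1]-w,0),min(u[0]+w,640),min(u[1]+w,480))
        im=ims[c][win[1]:win[3],win[0]:win[2]].astype(float);g=im.max(2)
        k=np.clip((g-55)/40,0,1).astype(np.float32)  # soft
        n,lab,st,ce=cv2.connectedComponentsWithStats((k>.4).astype(np.uint8))
        # component nearest to the window centre
        if n<2: continue
        d=[np.min(np.hypot(*(np.argwhere(lab==i)-[u[1]-win[1],u[0]-win[0]]).T)) if st[i,4]>40 else 99 for i in range(1,n)]
        keep=cv2.dilate((lab==1+int(np.argmin(d))).astype(np.uint8),np.ones((3,3)));k=k*keep
        O[c]=(win,k)
    def cost(p):
        q=pose(m,p[0],p[1],p[2],z0);return sum(np.abs(render(q,c,w)-k).sum() for c,(w,k) in O.items())/sum(k.sum() for w,k in O.values())
    best=None
    Y=yaws if yaws is not None else np.arange(0,2*np.pi if kind=="pin" else np.pi,np.pi/8)
    c0=sorted(((cost((x+dx,y+dy,w)),x+dx,y+dy,w) for w in Y for dx in(-12,0,12) for dy in(-12,0,12)))[:4]
    for _,X,Yy,w in c0:
        r=minimize(cost,(X,Yy,w),method="Nelder-Mead",options=dict(initial_simplex=[(X,Yy,w),(X+6,Yy,w),(X,Yy+6,w),(X,Yy,w+.25)],xatol=.05,fatol=1e-4,maxiter=200))
        if best is None or r.fun<best.fun: best=r
    return best.x,best.fun
E
cat > all.py <<'E'
from fit import *
import sys
pts={"pinL":("pin",(169,234)),"pinR":("pin",(486,236)),"P0":("pack",(238,248)),"P1":("pack",(234,291)),"P2":("pack",(427,245)),"P3":("pack",(421,289)),"P4":("pack",(492,264))}
ims={c:ctrl.get_image(c) for c in("top","side")}
for k in (sys.argv[1:] or pts):
    kind,uv=pts[k];x,y,_=plane(uv,12,"top")
    for cams in(("top",),("side",),("top","side")):
        p,f=fit(kind,x,y,ims,cams=cams);print(k,cams,np.round(p[:2],1),round(p[2],3),round(f,3))
E
python3 all.py
```

```text
pinL ('top',) [559.2 384.9] 2.757 0.089
pinL ('side',) [559.9 386.8] 2.78 0.12
pinL ('top', 'side') [559.4 385.3] 2.765 0.123
pinR ('top',) [ 531.8 -374.7] 3.449 0.489
pinR ('side',) [ 530.8 -373.5] 3.44 0.589
pinR ('top', 'side') [ 531.8 -373.5] 3.469 0.568
P0 ('top',) [516.9 219.4] -0.01 0.187
P0 ('side',) [517.8 221.6] 0.043 0.06
P0 ('top', 'side') [517.3 220.6] -0.005 0.131
P1 ('top',) [415.8 228.1] 0.839 0.09
P1 ('side',) [415.  229.9] 0.862 0.079
P1 ('top', 'side') [415.3 229.1] 0.85 0.102
P2 ('top',) [ 511.7 -235. ] 2.866 0.25
P2 ('side',) [ 511.8 -231.5] 2.962 0.085
P2 ('top', 'side') [ 511.8 -232.1] -0.2 0.155
P3 ('top',) [ 406.5 -213. ] 1.154 0.16
P3 ('side',) [ 407.3 -210. ] 1.112 0.109
P3 ('top', 'side') [ 407.1 -211. ] 1.123 0.14
P4 ('top',) [ 461.7 -389.1] 0.704 0.468
P4 ('side',) [ 460.2 -384.9] 0.616 0.267
P4 ('top', 'side') [ 460.  -385.1] 0.616 0.341
```

>>> jog_arm([
  [[0,0,0.0,0,0,-6.47,0.1],[0,0,0.0,0,0,-6.47,0.1],[0,0,0.0,0,0,-6.47,0.1],[0,0,0.0,0,0,-6.47,0.1],[0,0,0,0,0,-6.47,0.1],[0,0,0,0,0,-6.47,0.1],[0,0,0,0,0,-6.47,0.1],[0,0,0,0,0,-6.47,0.1],[0,0,0,0,0,-6.47,0.1],[0,0,0,0,0,-6.47,0.1],[0,0,0,0,0,0,0.1],[0,0,0,0,0,0,0.1]],
])

```text
t: 10.3
ee_pos: [461.6, -8.9, 346.8]
orientation: [-0.593, -3.084, 0.001]
ft_force: [0.1, 0.0, -0.3]
width: 39.6
```

Run:
```python
from h import *
plan((571.5,380.8,60),1.194)
```

```text
t 10.30 grasp [461.4  -8.9 183.8] jaw 1.1907 w 39.6 F [ 0.1  0.  -0.3] M [-0.01 -0.06 -0.01] q6 -1.24 tilt 0.0013
 shift in tool now (mm) [ 42.2 402.8 123.7]  turn deg [-0.03 -0.07 -0.19]  | shift in tool after turn [ 41.  402.9 123.8]  dist 423
```

>>> jog_arm([
  [[0.0034,0.0336,0.004,0,0,-0.2,0.1],[0.0034,0.0336,0.006,0,0,0,0.1],[0.0034,0.0336,0.006,0,0,0,0.1],[0.0034,0.0336,0.006,0,0,0,0.1],[0.0034,0.0336,0.006,0,0,0,0.1],[0.0034,0.0336,0.006,0,0,0,0.1],[0.0034,0.0336,0.006,0,0,0,0.1],[0.0034,0.0336,0.006,0,0,0,0.1],[0.0034,0.0336,0.006,0,0,0,0.1],[0.0034,0.0336,0.006,0,0,0,0.1],[0.0034,0.0336,0.01,0,0,0,0.1],[0.0034,0.0336,0.01,0,0,0,0.1],[0,0,0.02,0,0,0,0.1],[0,0,0.02,0,0,0,0.1],[0,0,0,0,0,0,0.1],[0,0,0,0,0,0,0.1],[0,0,0,0,0,0,0.1],[0,0,0,0,0,0,0.1]],
])

```text
t: 11.8
ee_pos: [571.1, 381.3, 230.2]
orientation: [0.585, 3.087, 0.002]
ft_force: [-0.2, 0.4, 0.8]
width: 39.6
```

Run:
```python
from fit import *
plan((571.5,380.8,22),1.194)
im=snap("side","s6");crop(im,(200,120,310,240),5,"s6c")
im=snap("top","t6");crop(im,(110,180,250,300),5,"t6c")
```

```text
t 11.80 grasp [571.2 381.5  67.2] jaw 1.1962 w 39.6 F [-0.2  0.4  0.8] M [-0.04 -0.01 -0.04] q6 -0.63 tilt 0.0011
 shift in tool now (mm) [-0.6 -0.5 45.2]  turn deg [ 0.06 -0.    0.12]  | shift in tool after turn [-0.6 -0.5 45.2]  dist 45
```

View pics/s6c.png

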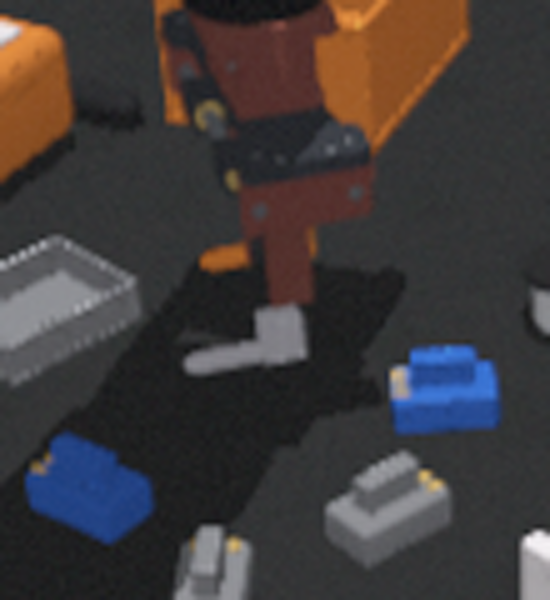

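View pics/t6c.png

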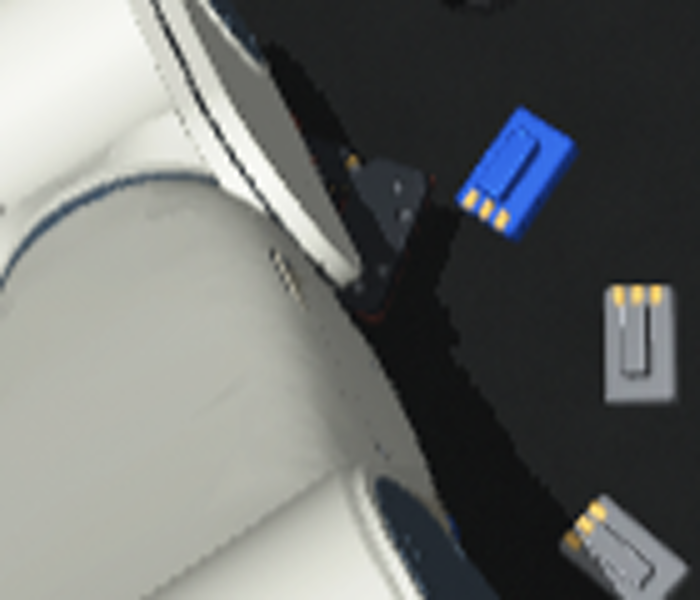

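>>> jog_arm([
  [[0,0,0.015,0,0,0,0.1],[0,0,0.015,0,0,0,0.1],[0,0,0.01,0,0,0,0.1],[0,0,0.005,0,0,0,0.1],[0,0,0,0,0,0,0.1],[0,0,0,0,0,0,0.1],[0,0,0,0,0,0,1],[0,0,0,0,0,0,1],[0,0,0,0,0,0,1],[0,0,0,0,0,0,1],[0,0,0,0,0,0,1]],
])

```text
t: 12.82
ee_pos: [570.5, 381.4, 183.5]
orientation: [-0.583, -3.086, 0.001]
ft_force: [-0.2, -0.3, -0.8]
width: 14.1
```

Run:
```python
from fit import *
show()
```

```text
t 12.82 grasp [570.2 381.3  20.5] jaw 1.1976 w 14.1 F [-0.2 -0.3 -0.8] M [ 0.   -0.01  0.02] q6 -0.63 tilt 0.0015
```

>>> jog_arm([
  [[0,0,-0.02,0,0,0,1],[0,0,-0.03,0,0,0,1],[0,0,-0.03,0,0,0,1],[0,0,-0.03,0,0,0,1],[0,0,-0.03,0,0,0,1],[0,0,-0.01,0,0,6.4,1],[0,0,0,0,0,6.4,1],[0,0,0,0,0,6.4,1],[0,0,0,0,0,6.4,1],[0,0,0,0,0,6.4,1],[0,0,0,0,0,6.4,1],[0,0,0,0,0,6.4,1],[0,0,0,0,0,6.4,1],[0,0,0,0,0,6.4,1],[0,0,0,0,0,6.4,1],[0,0,0,0,0,0,1],[0,0,0,0,0,0,1]],
])

```text
t: 14.23
ee_pos: [570.6, 381.3, 333.6]
orientation: [-2.126, -2.312, 0.002]
ft_force: [0.4, 0.6, -1.2]
width: 14.0
```

Run:
```python
from fit import *
# right cheek: pin axis at W(-70,*,60), pin x=+y cab; grasp point 13 behind shoulder, +14.5 up
t=W((-70,-112-90-13,74.5));print(t)
plan((t[0],t[1],170),CAB[2]); print(W((-70,-112,60)))
```

```text
[ 595.0705 -215.5594   74.5   ]
t 14.23 grasp [570.4 381.3 170.6] jaw 0.0840 w 14.0 F [ 0.4  0.6 -1.2] M [-0.04  0.07 -0.05] q6 0.49 tilt 0.0016
 shift in tool now (mm) [-596.8  -25.4    0.7]  turn deg [-0.09  0.01  0.91]  | shift in tool after turn [-597.2  -15.9    0.6]  dist 597
[ 588.0719 -112.7975   60.    ]
```

>>> jog_arm([
  [[0,0,0,0,0,0.9,1],[-0.0332,-0.0009,0,0,0,0,1],[-0.0332,-0.0009,0,0,0,0,1],[-0.0332,-0.0009,0,0,0,0,1],[-0.0332,-0.0009,0,0,0,0,1],[-0.0332,-0.0009,0,0,0,0,1],[-0.0332,-0.0009,0,0,0,0,1],[-0.0332,-0.0009,0,0,0,0,1],[-0.0332,-0.0009,0,0,0,0,1],[-0.0332,-0.0009,0,0,0,0,1],[-0.0332,-0.0009,0,0,0,0,1],[-0.0332,-0.0009,0,0,0,0,1],[-0.0332,-0.0009,0,0,0,0,1],[-0.0332,-0.0009,0,0,0,0,1],[-0.0332,-0.0009,0,0,0,0,1],[-0.0332,-0.0009,0,0,0,0,1],[-0.0332,-0.0009,0,0,0,0,1],[-0.0332,-0.0009,0,0,0,0,1],[-0.0332,-0.0009,0,0,0,0,1],[0,0,0,0,0,0,1]],
])

```text
t: 15.9
ee_pos: [593.4, -221.1, 334.0]
orientation: [2.149, 2.289, -0.002]
ft_force: [0.3, 0.9, -0.9]
width: 13.8
```

>>> jog_arm([
  [[0,0,0.03,0,0,0,1],[0,0,0.03,0,0,0,1],[0,0,0.02,0,0,0,1],[0,0,0.016,0,0,0,1],[0,0,0,0,0,0,1],[0,0,0,0,0,0,1],[0,0,0,0,0,0,1],[0,0,0,0,0,0,1]],
])

```text
t: 16.57
ee_pos: [593.8, -216.0, 239.2]
orientation: [2.147, 2.292, -0.0]
ft_force: [0.6, 0.8, -1.2]
width: 13.3
```

Run:
```python
from fit import *
t=W((-70,-112-90-13,74.5));print(t)
plan(t,CAB[2])
im=snap("side","s7");crop(im,(340,180,500,340),4.5,"s7c")
im=snap("top","t7");crop(im,(300,150,460,270),5,"t7c")
```

```text
[ 595.0705 -215.5594   74.5   ]
t 16.57 grasp [ 593.9 -216.2   76.2] jaw 0.0655 w 13.3 F [ 0.6  0.8 -1.2] M [-0.11  0.04 -0.01] q6 -0.43 tilt 0.0013
 shift in tool now (mm) [0.5 1.2 1.7]  turn deg [ 0.05  0.06 -0.15]  | shift in tool after turn [0.5 1.2 1.7]  dist 2
```

View pics/s7c.png

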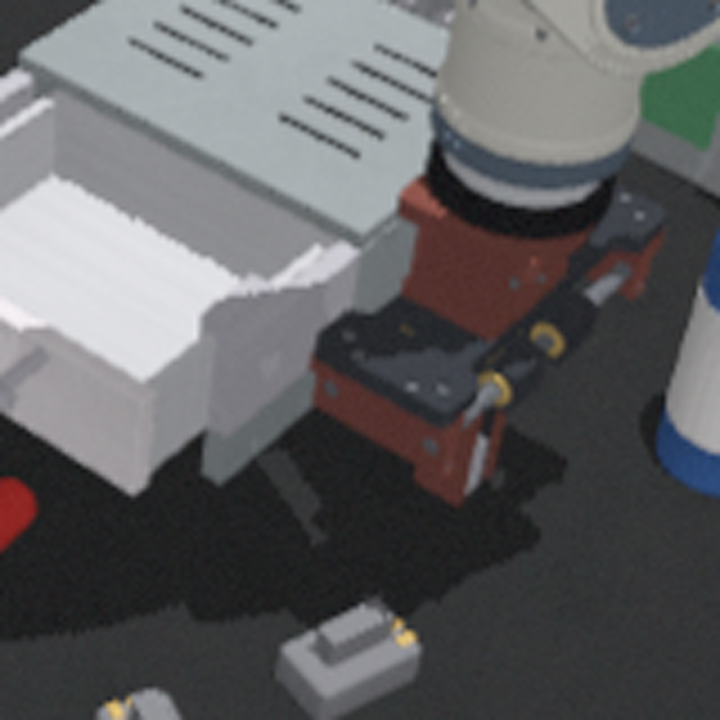

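View pics/t7c.png

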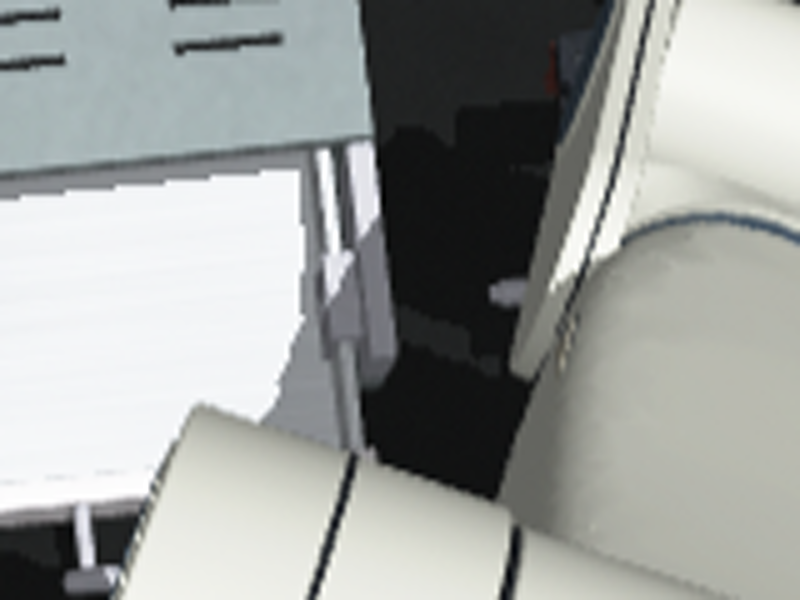

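Run:
```python
from fit import *
print(plane((397.6,207.8),61.7,"top"))
# lug hole row: cheek front end corner & tray front-panel check
print(proj(W((-70,-112,60)),"side"),proj(W((-70,-112,60)),"top"))
im=cv2.imread("pics/side0.png")[:,:,::-1];crop(im,(380,240,425,290),14,"hole")
```

```text
[ 593.6966 -162.3337   61.7   ]
[[399.2491 261.1492]] [[376.3583 210.9812]]
```

View pics/hole.png

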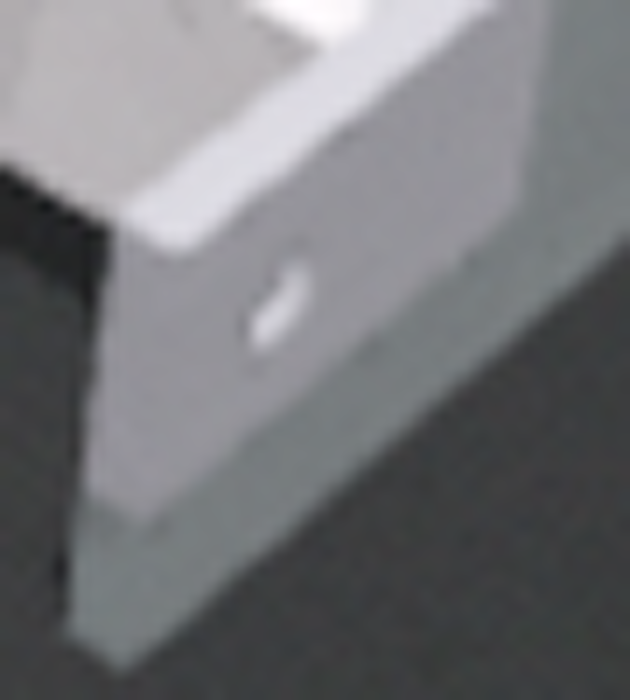

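>>> jog_arm([
  [[0.01,0,0.0017,0,0,0,1],[0.01,0,0,0,0,0,1],[0.01,0,0,0,0,0,1],[0,0,0,0,0,0,1],[0,0,0,0,0,0,1],[0,0,0,0,0,0,1]],
])

```text
t: 17.17
ee_pos: [591.3, -185.7, 236.1]
orientation: [-2.147, -2.293, 0.002]
ft_force: [0.8, 0.1, -0.1]
width: 14.1
```

```bash
cat > ov.py <<'E'
from fit import *
def overlay(cam,name,box,s,rel_ax=None,gx=13,gz=14.5,flip=1):
    im=ctrl.get_image(cam);l,t,r,b=box
    c=cv2.resize(im[t:b,l:r,::-1],None,fx=s,fy=s,interpolation=cv2.INTER_CUBIC)
    o,Rm,p,g,psi=state(); X=Rm[:,0]*flip
    def dot(P,col,rad=2):
        uv=proj(P,cam)[0];q=((uv+.5-[l,t])*s-.5).astype(int);cv2.circle(c,tuple(int(v) for v in q),rad,col,-1)
    sh=g+X*gx+Rm[:,2]*gz
    for k in np.arange(0,43,6): dot(sh+X*k,(0,0,255))
    sd=-flip
    for k in range(20):
        a=k*np.pi/10;dot(W((-70+7.5*np.cos(a),sd*112,60+7.5*np.sin(a))),(0,255,0),1)
    dot(W((-70,sd*112,60)),(0,255,0))
    cv2.imwrite(f"pics/{name}.png",c);print("shoulder",sh,"hole",W((-70,sd*112,60)))
E
python3 - <<'E'
from ov import *
show();overlay("side","s8",(370,220,450,310),7,flip=1);overlay("top","t8",(340,170,430,240),8,flip=1)
E
```

```text
t 17.17 grasp [ 591.1 -185.8   73.1] jaw 0.0657 w 14.1 F [ 0.8  0.1 -0.1] M [-0.08  0.08  0.02] q6 -0.39 tilt 0.0012
shoulder [ 590.3215 -173.0984   58.5494] hole [ 588.0719 -112.7975   60.    ]
shoulder [ 590.2702 -173.2818   58.5176] hole [ 588.0719 -112.7975   60.    ]
```

View pics/s8.png

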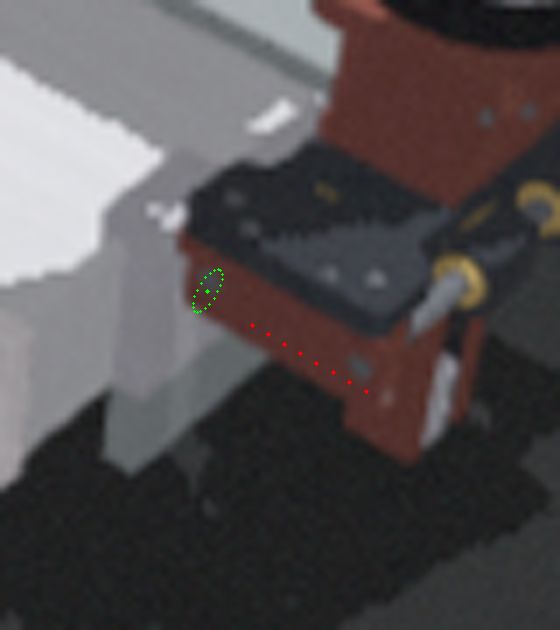

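View pics/t8.png

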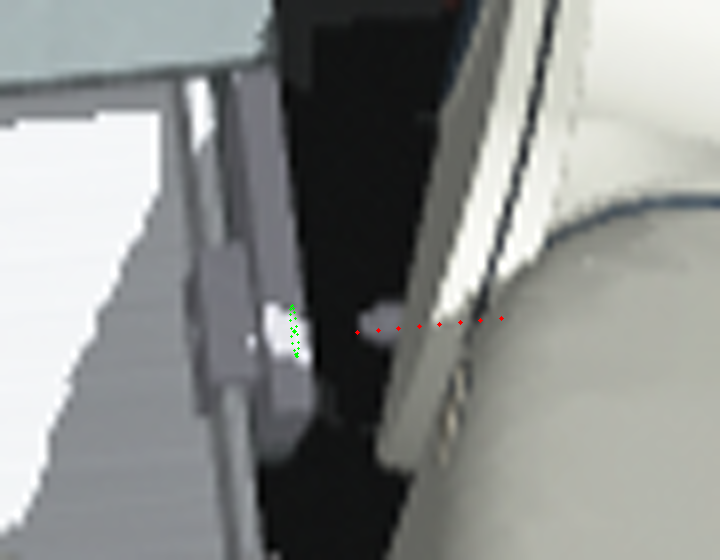

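>>> jog_arm([
  [[0,0.001,0,0,0,0,1],[0,0,0,0,0,0,1],[0,0,0,0,0,0,1],[0,0,0,0,0,0,1],[0,0,0,0,0,0,1],[0,0,0,0,0,0,1]],
])

```text
t: 17.77
ee_pos: [592.2, -186.1, 235.9]
orientation: [-2.148, -2.291, 0.002]
ft_force: [0.0, 0.5, -0.8]
width: 13.7
```

Run:
```python
from ov import *
for i in range(3):
  show();overlay("top","t9",(340,170,430,240),8,flip=1)
```

```text
t 17.77 grasp [ 591.9 -186.1   72.9] jaw 0.0647 w 13.7 F [ 0.   0.5 -0.8] M [-0.11  0.04  0.02] q6 -0.39 tilt 0.0015
shoulder [ 591.0555 -173.1064   58.4399] hole [ 588.0719 -112.7975   60.    ]
t 17.82 grasp [ 591.9 -186.1   72.9] jaw 0.0647 w 13.8 F [ 0.2  0.2 -1. ] M [-0.    0.07 -0.06] q6 -0.39 tilt 0.0015
shoulder [ 591.0959 -173.0627   58.4842] hole [ 588.0719 -112.7975   60.    ]
t 17.87 grasp [ 592. -186.   73.] jaw 0.0648 w 13.5 F [-0.9  0.2  0.3] M [-0.1   0.01 -0.03] q6 -0.39 tilt 0.0014
shoulder [ 591.0777 -173.0842   58.4433] hole [ 588.0719 -112.7975   60.    ]
```

View pics/t9.png

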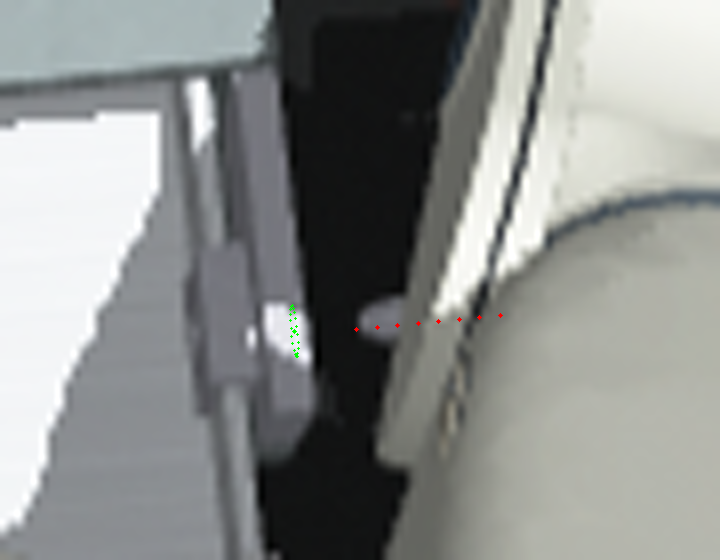

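>>> jog_arm([
  [[0,0,-0.0015,0,0,0,1],[0.008,0,0,0,0,0,1],[0.008,0,0,0,0,0,1],[0.006,0,0,0,0,0,1],[0.004,0,0,0,0,0,1],[0,0,0,0,0,0,1],[0,0,0,0,0,0,1],[0,0,0,0,0,0,1]],
])

```text
t: 18.58
ee_pos: [590.6, -160.0, 237.5]
orientation: [-2.147, -2.292, 0.002]
ft_force: [0.5, 0.5, 0.1]
width: 13.6
```

Run:
```python
from ov import *
show();overlay("top","t10",(340,170,430,240),8,flip=1)
```

```text
t 18.58 grasp [ 590.4 -160.    74.5] jaw 0.0652 w 13.6 F [0.5 0.5 0.1] M [-0.08  0.06 -0.  ] q6 -0.35 tilt 0.0012
shoulder [ 589.5166 -147.2076   60.0013] hole [ 588.0719 -112.7975   60.    ]
```

View pics/t10.png

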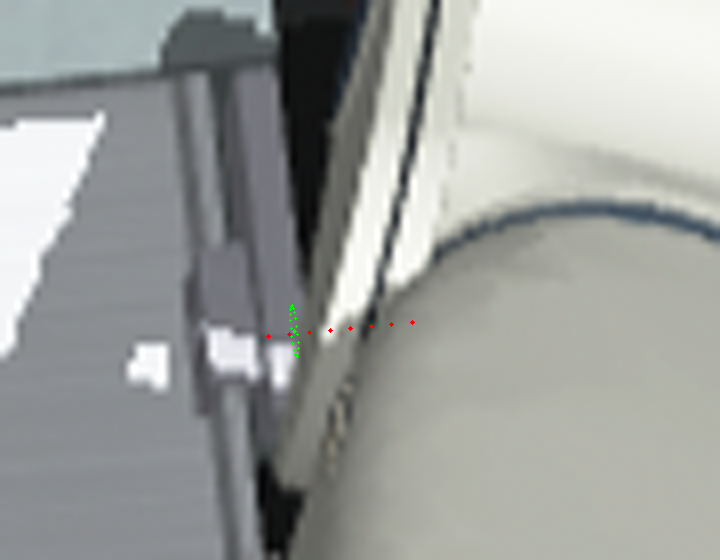

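>>> jog_arm([
  [[0.005,0,0,0,0,0,1],[0.005,0,0,0,0,0,1],[0.005,0,0,0,0,0,1],[0,0,0,0,0,0,1],[0,0,0,0,0,0,1],[0,0,0,0,0,0,1]],
])

```text
t: 19.13
ee_pos: [589.6, -145.0, 237.5]
orientation: [-2.147, -2.292, 0.002]
ft_force: [-0.0, 0.2, -0.3]
width: 13.4
```

Run:
```python
from ov import *
show();overlay("top","t11",(340,170,430,240),8,flip=1)
```

```text
t 19.13 grasp [ 589.4 -145.    74.5] jaw 0.0652 w 13.4 F [-0.   0.2 -0.3] M [-0.11  0.02  0.03] q6 -0.33 tilt 0.0013
shoulder [ 588.5188 -132.1396   60.0055] hole [ 588.0719 -112.7975   60.    ]
```

>>> jog_arm([
  [[0.005,0,0,0,0,0,1],[0.005,0,0,0,0,0,1],[0.005,0,0,0,0,0,1],[0.002,0,0,0,0,0,1],[0,0,0,0,0,0,1],[0,0,0,0,0,0,1],[0,0,0,0,0,0,1]],
])

```text
t: 19.77
ee_pos: [588.5, -128.1, 237.5]
orientation: [-2.148, -2.292, 0.002]
ft_force: [-0.2, -0.4, -0.2]
width: 13.8
```

Run:
```python
from ov import *
show();overlay("top","t12",(340,170,430,240),8,flip=1);overlay("side","s12",(370,200,450,290),7,flip=1)
```

```text
t 19.77 grasp [ 588.3 -128.1   74.5] jaw 0.0650 w 13.8 F [-0.2 -0.4 -0.2] M [-0.07  0.06  0.05] q6 -0.30 tilt 0.0012
shoulder [ 587.42   -115.249    59.9837] hole [ 588.0719 -112.7975   60.    ]
shoulder [ 587.3679 -115.3064   59.9589] hole [ 588.0719 -112.7975   60.    ]
```

View pics/t12.png

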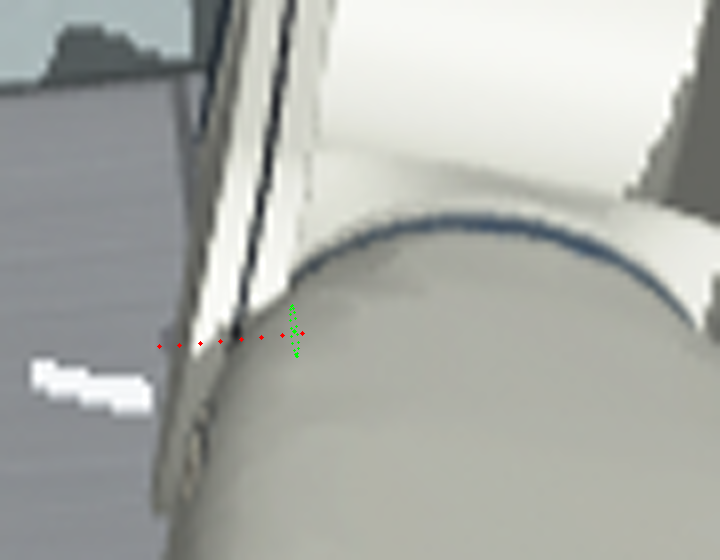

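View pics/s12.png

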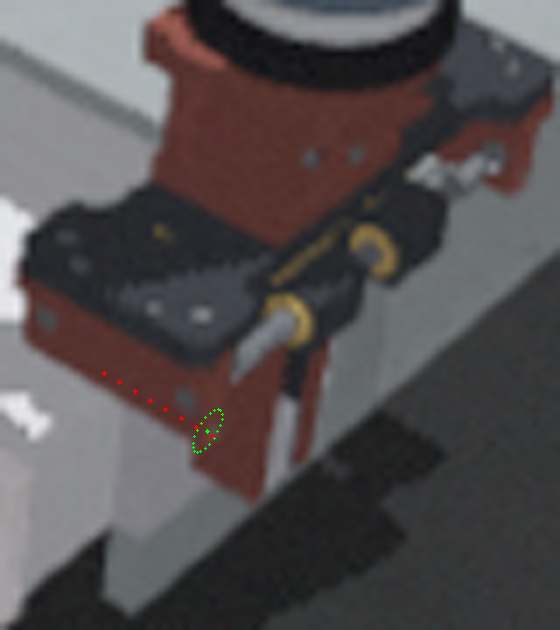

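Going smoothly. Push the last millimetres until the shoulder meets the cheek.

>>> jog_arm([
  [[0.002,0,0,0,0,0,1],[0.002,0,0,0,0,0,1],[0,0,0,0,0,0,1],[0,0,0,0,0,0,1],[0,0,0,0,0,0,1]],
])

```text
t: 20.28
ee_pos: [588.2, -125.1, 237.5]
orientation: [2.147, 2.292, -0.003]
ft_force: [-0.4, -6.6, -2.4]
width: 14.1
```

Run:
```python
from ov import *
show()
```

```text
t 20.28 grasp [ 588.1 -125.4   74.5] jaw 0.0652 w 14.1 F [-0.4 -6.6 -2.4] M [-1.28  0.04  0.02] q6 -0.29 tilt 0.0020
```

>>> jog_arm([
  [[0.001,0,0,0,0,0,1],[0,0,0,0,0,0,1],[-0.001,0,0,0,0,0,1],[-0.001,0,0,0,0,0,0.4],[0,0,0,0,0,0,0.4],[0,0,0,0,0,0,0.3],[0,0,-0.02,0,0,0,0.3],[0,0,-0.03,0,0,0,0.3],[0,0,-0.03,0,0,0,0.3],[0,0,-0.02,0,0,0,0.3],[-0.03,0,0,0,0,0,0.3],[-0.03,0,0,0,0,0,0.3],[-0.03,0,0,0,0,0,0.3],[-0.03,0,0,0,0,0,0.3],[-0.03,0,0,0,0,0,0.3],[-0.03,0,0,0,0,0,0.3],[0,0,0,0,0,0,0.3],[0,0,0,0,0,0,0.3]],
])

```text
t: 21.78
ee_pos: [599.8, -305.9, 337.2]
orientation: [-2.15, -2.289, 0.001]
ft_force: [0.4, 0.8, 0.4]
width: 30.6
```

```bash
python3 - <<'E'
from ov import *
show()
im=snap("side","s13");crop(im,(350,200,450,290),7,"s13c")
im=snap("top","t13")
ims={c:ctrl.get_image(c) for c in("top","side")}
E
python3 all.py pinR
```

```text
t 21.78 grasp [ 599.6 -305.8  174.2] jaw 0.0627 w 30.6 F [0.4 0.8 0.4] M [-0.03  0.05 -0.01] q6 -0.55 tilt 0.0014
pinR ('top',) [ 521.7 -409.4] 3.222 0.935
pinR ('side',) [ 530.8 -373.5] 3.44 0.591
pinR ('top', 'side') [ 530.5 -373.4] 3.439 0.874
```

View pics/s13c.png

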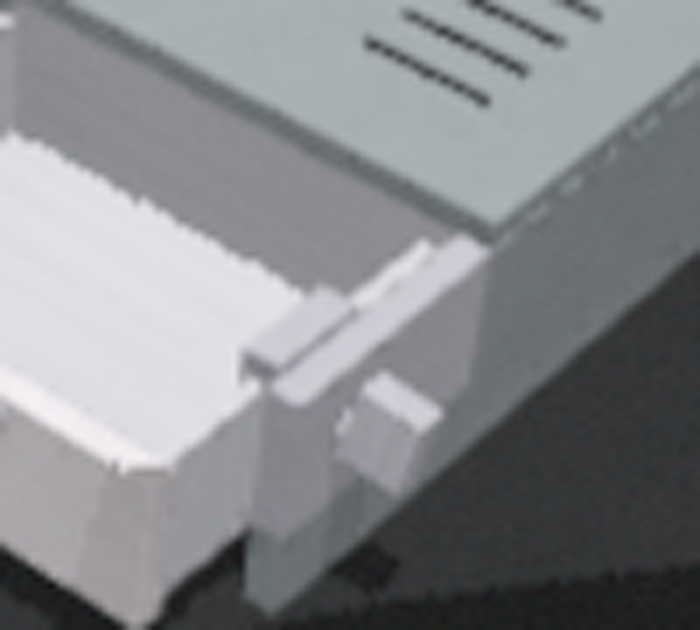

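View pics/t13.png

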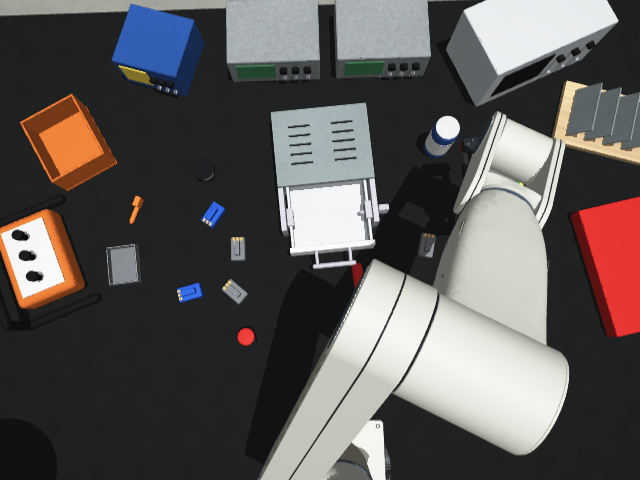

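>>> jog_arm([
  [[0,0,0,0,0,6.93,0.1],[0,0,0,0,0,6.93,0.1],[0,0,0,0,0,6.93,0.1],[0,0,0,0,0,6.93,0.1],[0,0,0,0,0,6.93,0.1],[0,0,0,0,0,6.93,0.1],[0,0,0,0,0,6.93,0.1],[0,0,0,0,0,6.93,0.1],[0,0,0,0,0,6.93,0.1],[0,0,0,0,0,6.93,0.1],[0,0,0,0,0,6.93,0.1],[0,0,0,0,0,0,0.1],[0,0,0,0,0,0,0.1],[0,0,0,0,0,0,0.1]],
])

```text
t: 23.25
ee_pos: [600.1, -304.3, 337.5]
orientation: [-3.104, -0.484, 0.002]
ft_force: [0.6, -0.1, -1.3]
width: 39.5
```

Run:
```python
from h import *
plan((543.7,-370.3,66),-1.267)
```

```text
t 23.25 grasp [ 599.9 -304.3  174.5] jaw -1.2614 w 39.5 F [ 0.6 -0.1 -1.3] M [0.01 0.11 0.05] q6 0.78 tilt 0.0014
 shift in tool now (mm) [-73.5  45.8 108.6]  turn deg [-0.02  0.08  0.32]  | shift in tool after turn [-73.4  46.2 108.5]  dist 139
```

>>> jog_arm([
  [[-0.0184,0.0116,0.02,0,0,0.3,0.1],[-0.0184,0.0115,0.022,0,0,0,0.1],[-0.0183,0.0115,0.022,0,0,0,0.1],[-0.0183,0.0115,0.022,0,0,0,0.1],[0,0,0.022,0,0,0,0.1],[0,0,0,0,0,0,0.1],[0,0,0,0,0,0,0.1],[0,0,0,0,0,0,0.1],[0,0,0,0,0,0,0.1]],
])

```text
t: 24.0
ee_pos: [544.6, -370.4, 231.2]
orientation: [3.104, 0.472, 0.001]
ft_force: [-0.4, 0.4, 0.6]
width: 39.4
```

Run:
```python
from fit import *
plan((543.7,-370.3,21),-1.267)
im=snap("side","s14");crop(im,(420,270,540,420),4,"s14c")
```

```text
t 24.00 grasp [ 544.7 -370.7   68.2] jaw -1.2692 w 39.4 F [-0.4  0.4  0.6] M [-0.03  0.12 -0.04] q6 0.65 tilt 0.0018
 shift in tool now (mm) [-0.8 -0.7 47.2]  turn deg [ 0.1  -0.02 -0.13]  | shift in tool after turn [-0.8 -0.7 47.2]  dist 47
```

View pics/s14c.png

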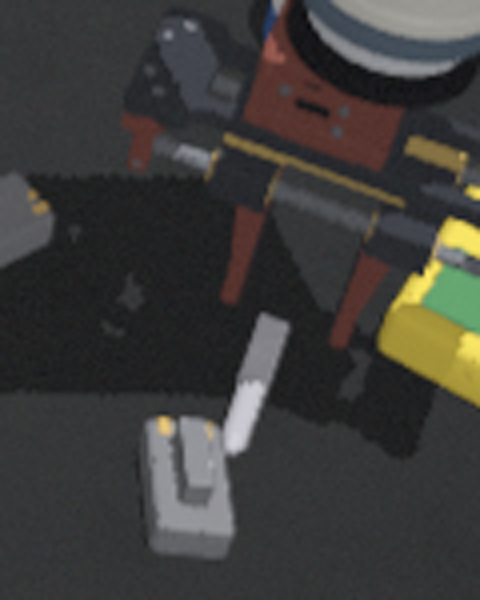

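>>> jog_arm([
  [[-0.0008,-0.0007,0.015,0,0,0,0.1],[0,0,0.015,0,0,0,0.1],[0,0,0.012,0,0,0,0.1],[0,0,0.005,0,0,0,0.1],[0,0,0,0,0,0,0.1],[0,0,0,0,0,0,0.1],[0,0,0,0,0,0,1],[0,0,0,0,0,0,1],[0,0,0,0,0,0,1],[0,0,0,0,0,0,1],[0,0,0,0,0,0,1],[0,0,0,0,0,0,1]],
])

```text
t: 25.05
ee_pos: [542.5, -370.2, 182.5]
orientation: [-3.106, -0.469, 0.002]
ft_force: [0.6, -0.2, 0.2]
width: 13.7
```

Run:
```python
from fit import *
show()
```

```text
t 25.05 grasp [ 542.3 -370.2   19.5] jaw -1.2709 w 13.7 F [ 0.6 -0.2  0.2] M [-0.03  0.05 -0.04] q6 0.66 tilt 0.0013
```

>>> jog_arm([
  [[0,0,-0.02,0,0,0,1],[0,0,-0.03,0,0,0,1],[0,0,-0.03,0,0,0,1],[0,0,-0.03,0,0,0,1],[0,0,-0.03,0,0,0,1],[0,0,-0.01,0,0,-6.98,1],[0,0,0,0,0,-6.98,1],[0,0,0,0,0,-6.98,1],[0,0,0,0,0,-6.98,1],[0,0,0,0,0,-6.98,1],[0,0,0,0,0,-6.98,1],[0,0,0,0,0,-6.98,1],[0,0,0,0,0,-6.98,1],[0,0,0,0,0,-6.98,1],[0,0,0,0,0,-6.98,1],[0,0,0,0,0,-6.98,1],[0,0,0,0,0,0,1],[0,0,0,0,0,0,1],[0,0,0,0,0,0,1]],
])

```text
t: 26.63
ee_pos: [542.6, -370.1, 332.4]
orientation: [-2.146, -2.292, 0.002]
ft_force: [0.3, 0.1, -1.3]
width: 13.9
```

Run:
```python
from fit import *
t=W((-70,112+60+12,73.5));print(t)
plan((t[0],t[1],170),CAB[2])
```

```text
[567.9594 182.5184  73.5   ]
t 26.63 grasp [ 542.3 -370.1  169.4] jaw 0.0657 w 13.9 F [ 0.3  0.1 -1.3] M [-0.07  0.06  0.01] q6 -0.68 tilt 0.0017
 shift in tool now (mm) [549.7  61.9  -0.6]  turn deg [-0.1  -0.01 -0.13]  | shift in tool after turn [549.6  63.1  -0.6]  dist 553
```

>>> jog_arm([
  [[0.0324,0.0036,0,0,0,0,1],[0.0324,0.0036,0,0,0,0,1],[0.0324,0.0036,0,0,0,0,1],[0.0324,0.0036,0,0,0,0,1],[0.0324,0.0036,0,0,0,0,1],[0.0324,0.0036,0,0,0,0,1],[0.0324,0.0036,0,0,0,0,1],[0.0324,0.0036,0,0,0,0,1],[0.0324,0.0036,0,0,0,0,1],[0.0324,0.0036,0,0,0,0,1],[0.0324,0.0036,0,0,0,0,1],[0.0324,0.0036,0,0,0,0,1],[0.0324,0.0036,0,0,0,0,1],[0.0324,0.0036,0,0,0,0,1],[0.0324,0.0036,0,0,0,0,1],[0.0324,0.0036,0,0,0,0,1],[0.0324,0.0036,0,0,0,0,1],[0,0,0,0,0,0,1],[0,0,0,0,0,0,1],[0,0,0,0,0,0,1]],
])

```text
t: 28.3
ee_pos: [565.4, 183.4, 332.3]
orientation: [-2.143, -2.295, 0.003]
ft_force: [-0.4, 0.4, 0.8]
width: 13.6
```

Run:
```python
from fit import *
t=W((-70,112+60+12,73.5));print(t)
plan(t,CAB[2])
```

```text
[567.9594 182.5184  73.5   ]
t 28.30 grasp [565.1 183.3 169.3] jaw 0.0685 w 13.6 F [-0.4  0.4  0.8] M [-0.08 -0.01  0.05] q6 0.23 tilt 0.0019
 shift in tool now (mm) [-0.9  3.  95.8]  turn deg [-0.11  0.02  0.03]  | shift in tool after turn [-0.9  2.8 95.8]  dist 96
```

>>> jog_arm([
  [[0,0.0028,0.02,0,0,0,1],[0,0,0.03,0,0,0,1],[0,0,0.025,0,0,0,1],[0,0,0.015,0,0,0,1],[0,0,0.005,0,0,0,1],[0,0,0,0,0,0,1],[0,0,0,0,0,0,1],[0,0,0,0,0,0,1],[0,0,0,0,0,0,1],[0,0,0,0,0,0,1]],
])

```text
t: 29.13
ee_pos: [568.7, 183.8, 238.6]
orientation: [2.143, 2.297, 0.001]
ft_force: [0.8, 0.9, -1.0]
width: 13.6
```

Run:
```python
from ov import *
t=W((-70,112+60+12,73.5))
plan(t,CAB[2])
overlay("top","t15",(235,180,325,250),8,flip=-1,gx=12,gz=13.5);overlay("side","s15",(280,120,390,240),6,flip=-1,gx=12,gz=13.5)
```

```text
t 29.13 grasp [568.8 183.9  75.6] jaw 0.0691 w 13.6 F [ 0.8  0.9 -1. ] M [-0.08  0.06 -0.01] q6 0.22 tilt 0.0007
 shift in tool now (mm) [-1.3 -0.9  2.1]  turn deg [ 0.03 -0.02  0.06]  | shift in tool after turn [-1.3 -0.9  2.1]  dist 3
shoulder [569.3984 171.9312  61.9175] hole [572.8516 110.6848  60.    ]
shoulder [569.27   171.9426  61.7328] hole [572.8516 110.6848  60.    ]
```

View pics/t15.png

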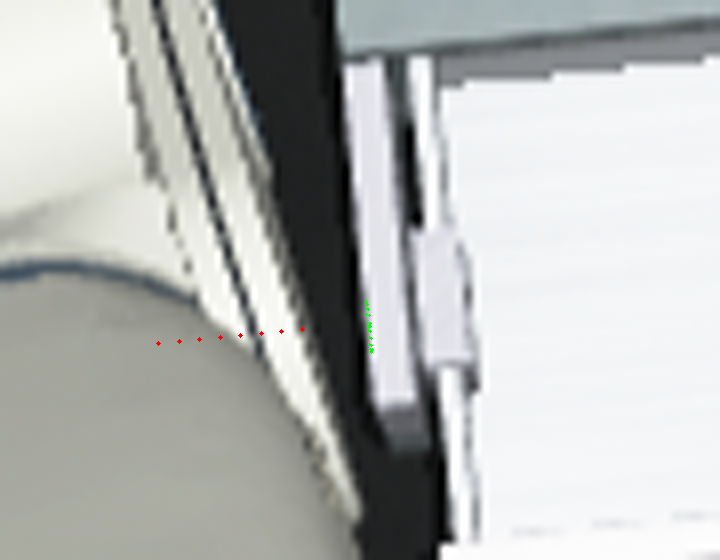

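View pics/s15.png

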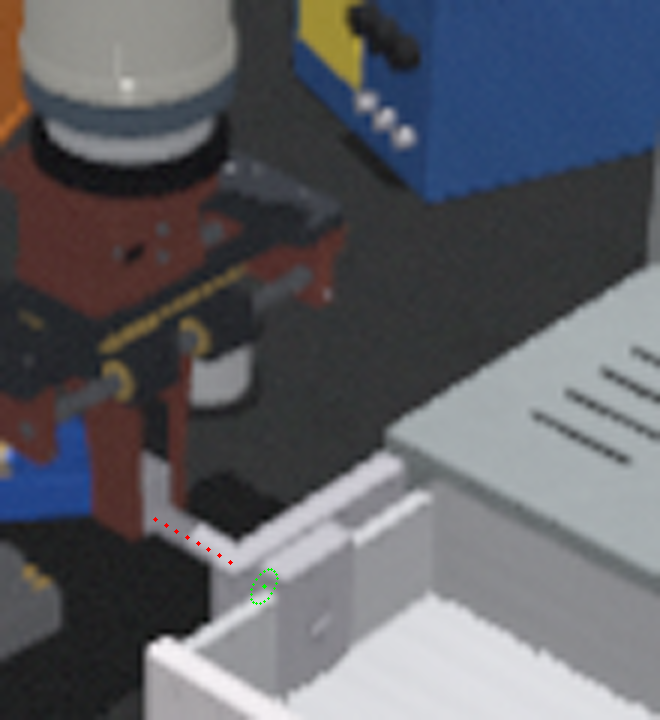

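>>> jog_arm([
  [[0,-0.001,0.001,0,0,0,1],[0,0,0,0,0,0,1],[0,0,0,0,0,0,1],[0,0,0,0,0,0,1],[0,0,0,0,0,0,1]],
])

```text
t: 29.65
ee_pos: [567.3, 183.7, 236.4]
orientation: [-2.142, -2.296, 0.002]
ft_force: [0.1, 0.5, -0.2]
width: 13.7
```

Run:
```python
from ov import *
t=W((-70,112+60+12,73.5))
plan(t,CAB[2])
```

```text
t 29.65 grasp [567.  183.7  73.4] jaw 0.0693 w 13.7 F [ 0.1  0.5 -0.2] M [ 0.    0.05 -0.  ] q6 0.22 tilt 0.0015
 shift in tool now (mm) [-1.2  0.9 -0.1]  turn deg [-0.08  0.    0.07]  | shift in tool after turn [-1.2  0.9 -0.1]  dist 2
```

Now insert (tool -x), with +0.5 mm in y.

>>> jog_arm([
  [[0,0.0006,0,0,0,0,1],[-0.008,0,0,0,0,0,1],[-0.008,0,0,0,0,0,1],[-0.006,0,0,0,0,0,1],[-0.005,0,0,0,0,0,1],[0,0,0,0,0,0,1],[0,0,0,0,0,0,1],[0,0,0,0,0,0,1]],
])

```text
t: 30.32
ee_pos: [569.8, 156.7, 236.5]
orientation: [-2.143, -2.296, 0.001]
ft_force: [0.1, -0.1, -0.7]
width: 13.7
```

Run:
```python
from ov import *
show()
overlay("side","s16",(280,120,390,240),6,flip=-1,gx=12,gz=13.5)
```

```text
t 30.32 grasp [569.6 156.7  73.5] jaw 0.0689 w 13.7 F [ 0.1 -0.1 -0.7] M [-0.05  0.11  0.03] q6 0.18 tilt 0.0013
shoulder [570.3916 144.8915  60.0003] hole [572.8516 110.6848  60.    ]
```

View pics/s16.png

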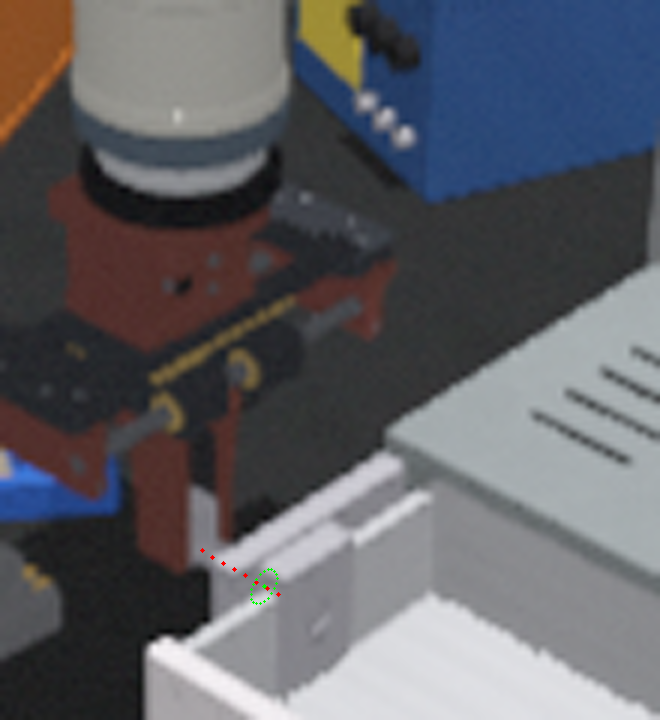

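>>> jog_arm([
  [[-0.005,0,0,0,0,0,1],[-0.005,0,0,0,0,0,1],[-0.005,0,0,0,0,0,1],[-0.004,0,0,0,0,0,1],[0,0,0,0,0,0,1],[0,0,0,0,0,0,1],[0,0,0,0,0,0,1]],
])

```text
t: 30.95
ee_pos: [571.1, 137.8, 236.5]
orientation: [-2.143, -2.296, 0.001]
ft_force: [-0.3, 0.3, -0.5]
width: 14.3
```

Run:
```python
from ov import *
show()
overlay("side","s17",(280,120,390,240),6,flip=-1,gx=12,gz=13.5)
```

```text
t 30.95 grasp [570.9 137.8  73.5] jaw 0.0690 w 14.3 F [-0.3  0.3 -0.5] M [-0.09  0.05  0.01] q6 0.15 tilt 0.0013
shoulder [571.648  125.9023  59.9501] hole [572.8516 110.6848  60.    ]
```

View pics/s17.png

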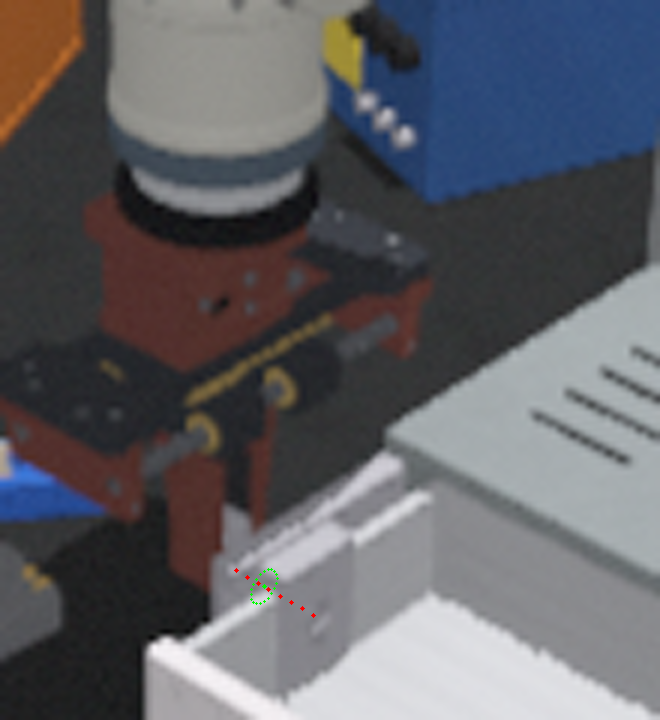

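>>> jog_arm([
  [[-0.005,0,0,0,0,0,1],[-0.005,0,0,0,0,0,1],[-0.003,0,0,0,0,0,1],[-0.002,0,0,0,0,0,1],[-0.001,0,0,0,0,0,1],[0,0,0,0,0,0,1],[0,0,0,0,0,0,1],[0,0,0,0,0,0,1]],
])

```text
t: 31.67
ee_pos: [572.0, 123.5, 236.5]
orientation: [-2.142, -2.294, -0.002]
ft_force: [-1.6, 13.6, -1.5]
width: 13.9
```

Run:
```python
from ov import *
show()
overlay("side","s18",(280,120,390,240),6,flip=-1,gx=12,gz=13.5)
```

```text
t 31.67 grasp [571.8 123.9  73.5] jaw 0.0683 w 13.9 F [-1.6 13.6 -1.5] M [2.14 0.38 0.01] q6 0.12 tilt 0.0032
shoulder [572.5524 111.9808  59.945 ] hole [572.8516 110.6848  60.    ]
```

View pics/s18.png

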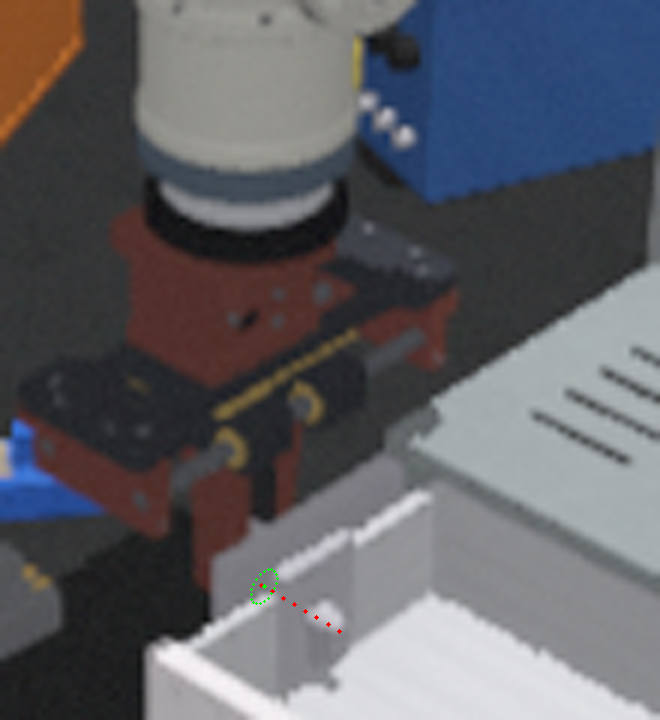

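>>> jog_arm([
  [[0.0015,0,0,0,0,0,1],[0.001,0,0,0,0,0,0.4],[0,0,0,0,0,0,0.4],[0,0,0,0,0,0,0.3],[0,0,-0.02,0,0,0,0.3],[0,0,-0.03,0,0,0,0.3],[0,0,-0.03,0,0,0,0.3],[0,0,-0.03,0,0,0,0.3],[0.03,0,0,0,0,0,0.3],[0.03,0,0,0,0,0,0.3],[0.03,0,0,0,0,0,0.3],[0,0,0,0,0,0,0.3],[0,0,0,0,0,0,0.3],[0,0,0,0,0,0,0.3]],
])

```text
t: 32.88
ee_pos: [565.8, 213.6, 346.3]
orientation: [-2.142, -2.297, 0.003]
ft_force: [-0.1, -0.5, 0.2]
width: 30.6
```

```bash
python3 - <<'E'
from ov import *
show()
im=snap("side","s19");crop(im,(270,140,430,280),5,"s19c")
im=snap("top","t19");crop(im,(250,150,400,280),5,"t19c")
E
python3 all.py P0 P1 P2 P3 P4
```

```text
t 32.88 grasp [565.5 213.5 183.3] jaw 0.0696 w 30.6 F [-0.1 -0.5  0.2] M [-0.08  0.04  0.  ] q6 0.27 tilt 0.0020
P0 ('top',) [532.6 237.6] 1.848 0.867
P0 ('side',) [516.8 221.3] 3.337 0.333
P0 ('top', 'side') [517.  221.2] 3.308 0.821
P1 ('top',) [418.  273.7] 0.089 0.874
P1 ('side',) [414.4 229.8] 0.916 0.326
P1 ('top', 'side') [414.6 230.2] 0.921 0.836
P2 ('top',) [ 511.7 -234.1] 2.863 0.265
P2 ('side',) [ 512.  -231.7] -0.175 0.091
P2 ('top', 'side') [ 511.9 -232.3] -0.207 0.165
P3 ('top',) [ 406.6 -212.5] 1.156 0.166
P3 ('side',) [ 407.2 -210. ] 1.105 0.113
P3 ('top', 'side') [ 406.9 -210.9] 1.122 0.146
P4 ('top',) [ 459.6 -388.4] 0.643 0.362
P4 ('side',) [ 459.2 -384.2] 0.666 0.131
P4 ('top', 'side') [ 459.  -384.7] 0.659 0.211
```

View pics/s19c.png

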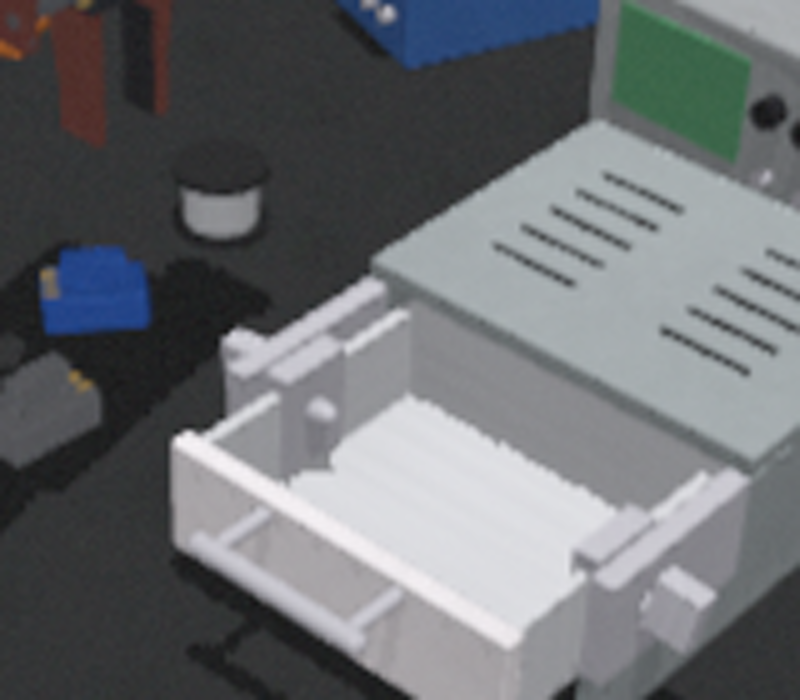

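View pics/t19.png

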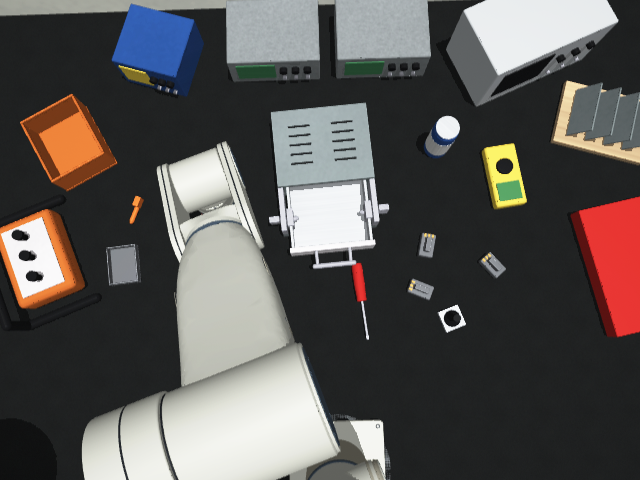

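>>> jog_arm([
  [[0,0,0,0,0,-6.65,0.1],[0,0,0,0,0,-6.65,0.1],[0,0,0,0,0,-6.65,0.1],[0,0,0,0,0,-6.65,0.1],[0,0,0,0,0,-6.65,0.1],[0,0,0,0,0,-6.65,0.1],[0,0,0,0,0,-6.65,0.1],[0,0,0,0,0,-6.65,0.1],[0,0,0,0,0,-6.65,0.1],[0,0,0,0,0,-6.65,0.1],[0,0,0,0,0,-6.65,0.1],[0,0,0,0,0,-6.65,0.1],[0,0,0,0,0,-6.65,0.1],[0,0,0,0,0,0,0.1],[0,0,0,0,0,0,0.1]],
])

```text
t: 34.33
ee_pos: [566.0, 213.6, 346.4]
orientation: [0.005, -3.14, 0.0]
ft_force: [-0.5, 0.8, -0.4]
width: 39.7
```

Run:
```python
from h import *
plan((517.2,220.8,80),1.585)
```

```text
t 34.33 grasp [565.8 213.5 183.4] jaw 1.5737 w 39.7 F [-0.5  0.8 -0.4] M [ 0.02 -0.   -0.01] q6 -1.23 tilt 0.0015
 shift in tool now (mm) [ 48.4   7.4 103.5]  turn deg [-0.01 -0.09 -0.65]  | shift in tool after turn [ 48.5   7.9 103.4]  dist 114
```

>>> jog_arm([
  [[0.0162,0.0026,0.02,0,0,-0.6,0.1],[0.0162,0.0026,0.02,0,0,0,0.1],[0.0161,0.0026,0.02,0,0,0,0.1],[0,0,0.02,0,0,0,0.1],[0,0,0.018,0,0,0,0.1],[0,0,0,0,0,0,0.1],[0,0,0,0,0,0,0.1],[0,0,0,0,0,0,0.1],[0,0,0,0,0,0,0.1]],
])

```text
t: 35.08
ee_pos: [517.9, 221.4, 249.7]
orientation: [-0.026, 3.141, 0.001]
ft_force: [0.2, -0.9, 0.9]
width: 39.3
```

Run:
```python
from fit import *
plan((517.2,220.8,43),1.585)
im=snap("side","s20");crop(im,(220,130,330,260),5,"s20c")
```

```text
t 35.08 grasp [517.9 221.5  86.7] jaw 1.5873 w 39.3 F [ 0.2 -0.9  0.9] M [ 0.05  0.04 -0.03] q6 -1.21 tilt 0.0008
 shift in tool now (mm) [ 0.8 -0.7 43.7]  turn deg [0.04 0.03 0.13]  | shift in tool after turn [ 0.8 -0.7 43.7]  dist 44
```

View pics/s20c.png

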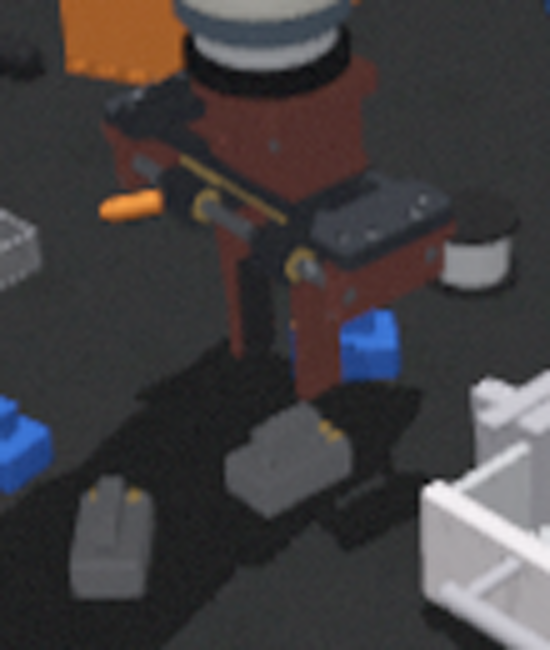

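>>> jog_arm([
  [[0,-0.0005,0.015,0,0,0,0.1],[0,0,0.015,0,0,0,0.1],[0,0,0.008,0,0,0,0.1],[0,0,0.003,0,0,0,0.1],[0,0,0,0,0,0,0.1],[0,0,0,0,0,0,0.1],[0,0,0,0,0,0,1],[0,0,0,0,0,0,1],[0,0,0,0,0,0,1],[0,0,0,0,0,0,1],[0,0,0,0,0,0,1],[0,0,0,0,0,0,1]],
])

```text
t: 36.13
ee_pos: [517.2, 220.8, 207.7]
orientation: [0.028, -3.14, 0.0]
ft_force: [0.6, -0.7, 1.7]
width: 11.5
```

Run:
```python
from fit import *
show()
```

```text
t 36.13 grasp [517.  220.8  44.7] jaw 1.5886 w 11.5 F [ 0.6 -0.7  1.7] M [-0.17  0.01 -0.02] q6 -1.21 tilt 0.0011
```

>>> jog_arm([
  [[0,0,-0.015,0,0,0,1],[0,0,-0.025,0,0,0,1],[0,0,-0.03,0,0,0,1],[0,0,-0.03,0,0,0,1],[0,0,-0.01,0,0,0,1],[0,0,0,0,0,0,1],[0,0,0,0,0,0,1],[0,0,0,0,0,0,1]],
])

```text
t: 36.8
ee_pos: [516.6, 220.5, 315.8]
orientation: [0.028, -3.138, 0.002]
ft_force: [0.6, 0.4, -3.2]
width: 11.8
```

Run:
```python
from h import *
t=W((-42,46,150));plan(t,CAB[2]+np.pi/2)
```

```text
t 36.80 grasp [516.  220.3 152.8] jaw 1.5885 w 11.8 F [ 0.6  0.4 -3.2] M [ 0.03  0.03 -0.02] q6 -1.21 tilt 0.0040
 shift in tool now (mm) [ -86.2 -175.2    2.7]  turn deg [-0.05 -0.22 -2.88]  | shift in tool after turn [ -77.3 -179.3    2.8]  dist 195
```

>>> jog_arm([
  [[0,0,0,0,0,-2.9,1],[-0.011,-0.0256,0,0,0,0,1],[-0.011,-0.0256,0,0,0,0,1],[-0.011,-0.0256,0,0,0,0,1],[-0.011,-0.0256,0,0,0,0,1],[-0.011,-0.0256,0,0,0,0,1],[-0.011,-0.0256,0,0,0,0,1],[-0.011,-0.0256,0,0,0,0,1],[0,0,0,0,0,0,1],[0,0,0,0,0,0,1],[0,0,0,0,0,0,1],[0,0,0,0,0,0,1]],
])

```text
t: 37.8
ee_pos: [605.6, 48.0, 316.2]
orientation: [0.108, -3.136, -0.0]
ft_force: [0.4, 0.0, -1.2]
width: 11.7
```

Run:
```python
from h import *
t=W((-42,46,71.7));plan(t,CAB[2]+np.pi/2)
im=snap("side","s21");crop(im,(280,110,440,260),5,"s21c")
```

```text
t 37.80 grasp [605.   48.  153.2] jaw 1.6399 w 11.7 F [ 0.4  0.  -1.2] M [ 0.03 -0.02 -0.03] q6 -1.58 tilt 0.0037
 shift in tool now (mm) [-0.5 -1.3 81.5]  turn deg [ 0.01 -0.21  0.06]  | shift in tool after turn [-0.2 -1.3 81.5]  dist 82
```

View pics/s21c.png

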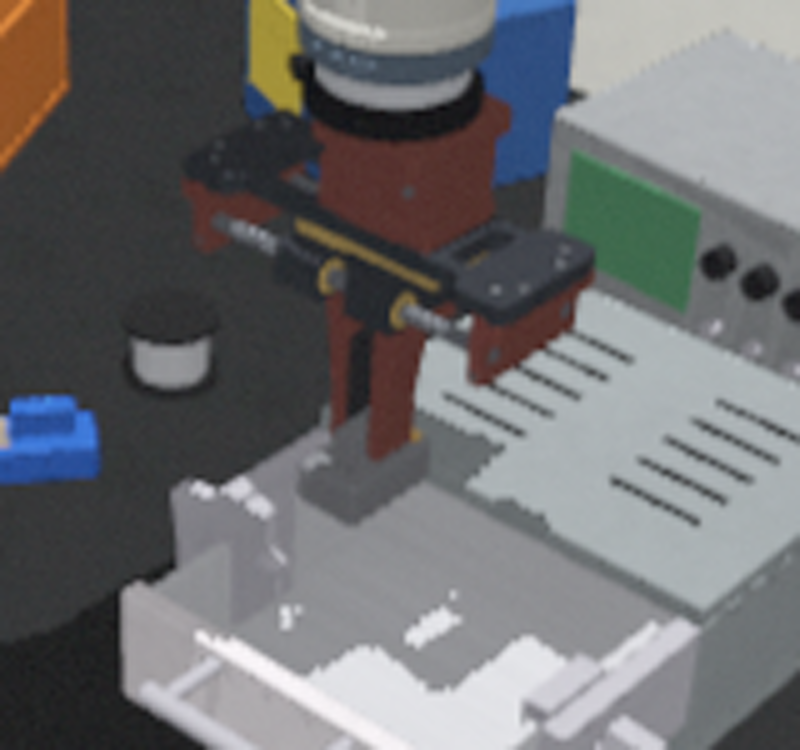

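>>> jog_arm([
  [[0,-0.0013,0.02,0,-0.2,0,1],[0,0,0.025,0,0,0,1],[0,0,0.018,0,0,0,1],[0,0,0.01,0,0,0,1],[0,0,0.004,0,0,0,1],[0,0,0.001,0,0,0,1],[0,0,0,0,0,0,1],[0,0,0,0,0,0,1],[0,0,0,0,0,0,1]],
])

```text
t: 38.6
ee_pos: [607.0, 46.1, 240.5]
orientation: [-0.107, 3.136, 0.0]
ft_force: [-0.2, -0.5, -0.7]
width: 11.8
```

Run:
```python
from h import *
t=W((-42,46,71.7));plan(t,CAB[2]+np.pi/2)
im=snap("side","s22");crop(im,(280,110,440,260),5,"s22c")
```

```text
t 38.60 grasp [607.6  46.1  77.5] jaw 1.6392 w 11.8 F [-0.2 -0.5 -0.7] M [0.06 0.06 0.04] q6 -1.58 tilt 0.0040
 shift in tool now (mm) [2.3 0.8 5.8]  turn deg [-0.    0.23  0.02]  | shift in tool after turn [2.3 0.8 5.8]  dist 6
```

View pics/s22c.png

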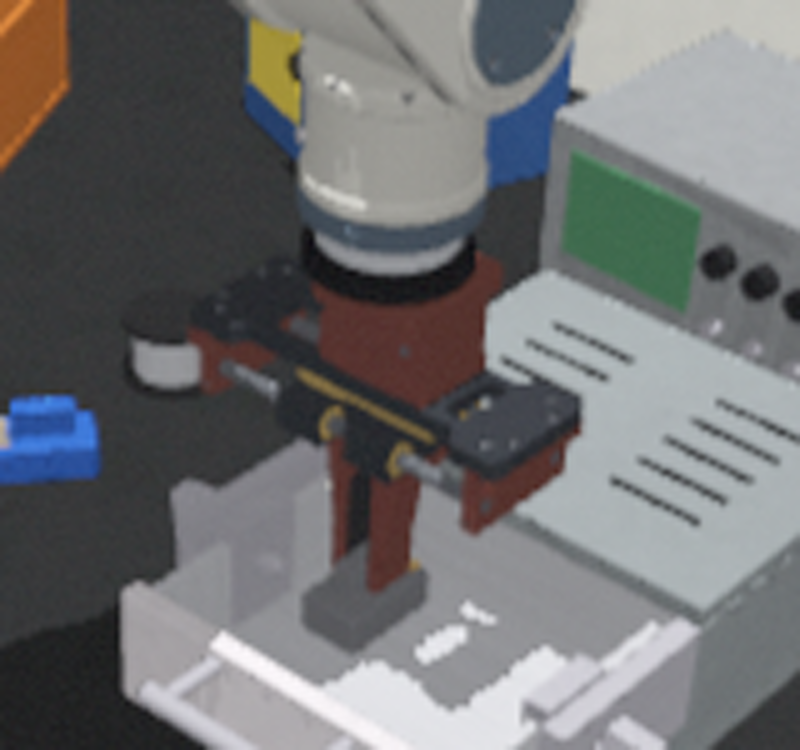

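>>> jog_arm([
  [[0,0,0.003,0,0.2,0,1],[0,0,0.002,0,0,0,1],[0,0,0,0,0,0,1],[0,0,0,0,0,0,1],[0,0,0,0,0,0,1]],
])

```text
t: 39.07
ee_pos: [606.5, 45.9, 234.4]
orientation: [0.107, -3.138, 0.0]
ft_force: [-0.1, 0.0, -0.9]
width: 11.7
```

Run:
```python
from h import *
t=W((-42,46,71.7));plan(t,CAB[2]+np.pi/2)
```

```text
t 39.07 grasp [606.3  45.9  71.4] jaw 1.6391 w 11.7 F [-0.1  0.  -0.9] M [-0.02 -0.01 -0.06] q6 -1.58 tilt 0.0015
 shift in tool now (mm) [ 0.9  0.9 -0.3]  turn deg [-0.   -0.09  0.02]  | shift in tool after turn [ 0.9  0.9 -0.3]  dist 1
```

>>> jog_arm([
  [[0,0,0.001,0,0,0,1],[0,0,0,0,0,0,1],[0,0,0,0,0,0,0.42],[0,0,0,0,0,0,0.42],[0,0,0,0,0,0,0.42],[0,0,-0.015,0,0,0,0.42],[0,0,-0.025,0,0,0,0.42],[0,0,-0.03,0,0,0,0.42],[0,0,-0.03,0,0,0,0.42],[0,0,-0.01,0,0,6.5,0.3],[0,0,0,0,0,6.5,0.3],[0,0,0,0,0,0,0.1],[0,0,0,0,0,0,0.1]],
])

```text
t: 40.15
ee_pos: [606.5, 46.0, 343.4]
orientation: [-0.243, -3.131, 0.0]
ft_force: [1.2, -0.5, -0.2]
width: 38.5
```

```bash
python3 - <<'E'
from h import *
im=snap("side","s23");crop(im,(280,110,440,260),5,"s23c")
snap("top","t23")
plan((415.2,229.0,90),.855+np.pi/2)
E
python3 all.py P1
```

```text
t 40.25 grasp [606.   45.9 179.7] jaw 1.4153 w 39.4 F [-0.6 -0.2 -0.4] M [ 0.04  0.02 -0.03] q6 -1.36 tilt 0.0027
 shift in tool now (mm) [216.6 151.4  90.2]  turn deg [  0.05  -0.16 -57.9 ]  | shift in tool after turn [-13.  264.1  89.7]  dist 279
P1 ('top',) [414.9 227.4] 0.86 0.093
P1 ('side',) [414.8 229.8] 0.859 0.069
P1 ('top', 'side') [415.3 229.1] 0.85 0.097
```

View pics/s23c.png

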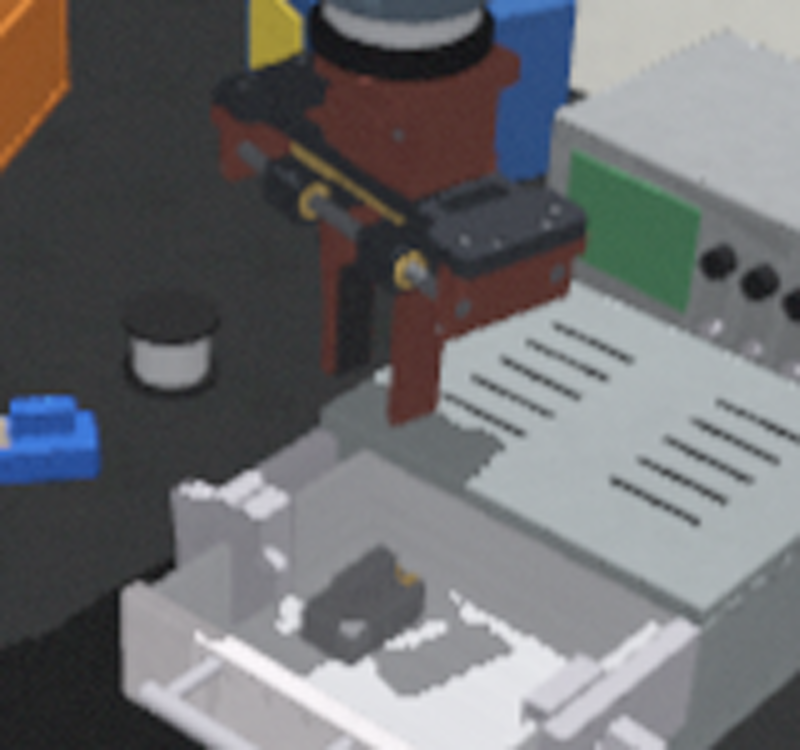

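View pics/t23.png

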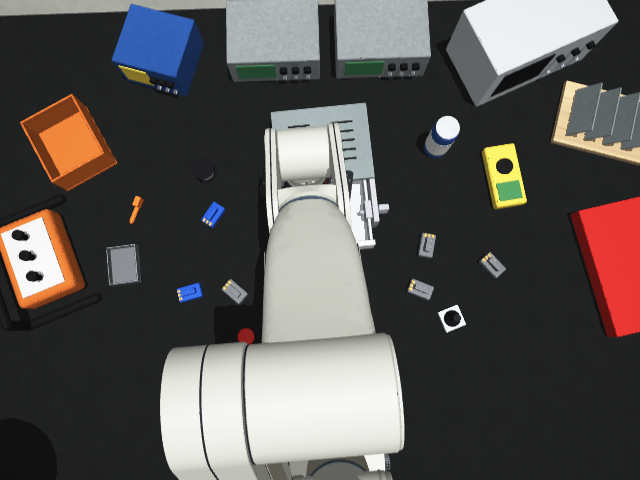

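>>> jog_arm([
  [[0,0,0,0,0,-6.43,0.1],[0,0,0,0,0,-6.43,0.1],[0,0,0,0,0,-6.43,0.1],[0,0,0,0,0,-6.43,0.1],[0,0,0,0,0,-6.43,0.1],[0,0,0,0,0,-6.43,0.1],[0,0,0,0,0,-6.43,0.1],[0,0,0,0,0,-6.43,0.1],[0,0,0,0,0,-6.43,0.1],[-0.0014,0.0293,0.002,0,0,0,0.1],[-0.0014,0.0293,0.004,0,0,0,0.1],[-0.0014,0.0293,0.004,0,0,0,0.1],[-0.0014,0.0293,0.005,0,0,0,0.1],[-0.0015,0.0293,0.01,0,0,0,0.1],[-0.0015,0.0294,0.015,0,0,0,0.1],[-0.0015,0.0294,0.015,0,0,0,0.1],[-0.0015,0.0294,0.015,0,0,0,0.1],[-0.0015,0.0294,0.015,0,0,0,0.1],[0,0,0,0,0,0,0.1],[0,0,0,0,0,0,0.1]],
])

```text
t: 42.02
ee_pos: [415.5, 230.5, 257.8]
orientation: [1.302, -2.855, -0.0]
ft_force: [0.3, -0.0, 0.4]
width: 39.1
```

>>> jog_arm([
  [[0,0,0,0,0,0,0.1],[0,0,0,0,0,0,0.1],[0,0,0,0,0,0,0.1]],
])

```text
t: 42.27
ee_pos: [417.6, 229.4, 259.2]
orientation: [-1.296, 2.862, 0.001]
ft_force: [-0.2, 0.4, -0.1]
width: 39.5
```

Run:
```python
from h import *
plan((415.2,229.0,44),.855+np.pi/2)
im=snap("side","s24");crop(im,(200,140,310,270),5,"s24c")
```

```text
t 42.27 grasp [417.6 229.5  96.2] jaw 2.4212 w 39.5 F [-0.2  0.4 -0.1] M [0.07 0.   0.02] q6 -1.94 tilt 0.0006
 shift in tool now (mm) [ 1.9  1.5 52.2]  turn deg [ 0.02  0.02 -0.27]  | shift in tool after turn [ 1.9  1.5 52.2]  dist 52
```

View pics/s24c.png

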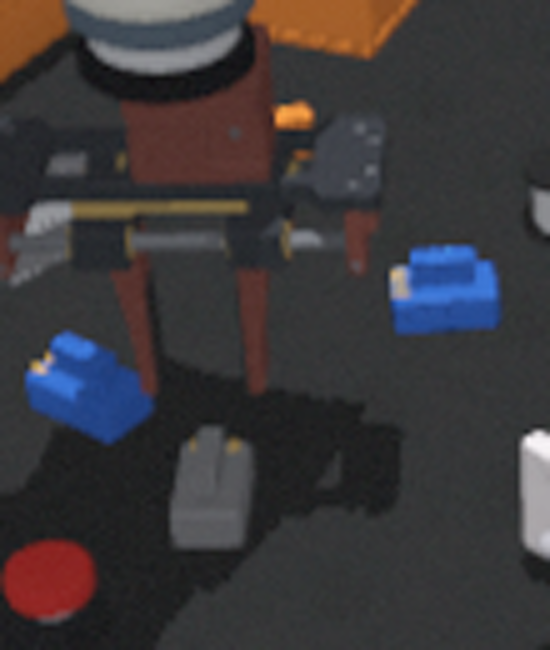

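>>> jog_arm([
  [[0.0015,0.001,0.015,0,0,-0.2,0.1],[0,0,0.018,0,0,0,0.1],[0,0,0.012,0,0,0,0.1],[0,0,0.005,0,0,0,0.1],[0,0,0,0,0,0,0.1],[0,0,0,0,0,0,0.1],[0,0,0,0,0,0,0.1],[0,0,0,0,0,0,1],[0,0,0,0,0,0,1],[0,0,0,0,0,0,1],[0,0,0,0,0,0,1],[0,0,0,0,0,0,1]],
])

```text
t: 43.32
ee_pos: [414.7, 229.4, 208.8]
orientation: [1.302, -2.858, -0.001]
ft_force: [0.2, 1.2, -0.3]
width: 11.9
```

Run:
```python
from h import *
show()
```

```text
t 43.32 grasp [414.5 229.4  45.8] jaw 2.4258 w 11.9 F [ 0.2  1.2 -0.3] M [0.07 0.04 0.01] q6 -1.95 tilt 0.0012
```

>>> jog_arm([
  [[0,0,-0.015,0,0,0,1],[0,0,-0.025,0,0,0,1],[0,0,-0.03,0,0,0,1],[0,0,-0.03,0,0,6.44,1],[0,0,-0.01,0,0,6.44,1],[0,0,0,0,0,6.44,1],[0,0,0,0,0,6.44,1],[0,0,0,0,0,6.44,1],[0,0,0,0,0,6.44,1],[0,0,0,0,0,6.44,1],[0,0,0,0,0,0,1],[0,0,0,0,0,0,1],[0,0,0,0,0,0,1]],
])

```text
t: 44.4
ee_pos: [414.8, 229.3, 318.6]
orientation: [0.112, -3.138, 0.0]
ft_force: [0.3, -0.1, -1.5]
width: 11.9
```

Run:
```python
from h import *
t=W((-108,46,150));plan(t,CAB[2]+np.pi/2)
```

```text
t 44.40 grasp [414.5 229.3 155.6] jaw 1.6423 w 11.9 F [ 0.3 -0.1 -1.5] M [ 0.07 -0.   -0.  ] q6 -1.16 tilt 0.0016
 shift in tool now (mm) [-111.2 -195.5    5.4]  turn deg [-0.01 -0.09  0.2 ]  | shift in tool after turn [-111.9 -195.1    5.6]  dist 225
```

>>> jog_arm([
  [[-0.016,-0.0279,0,0,0,0.2,1],[-0.016,-0.0279,0,0,0,0,1],[-0.016,-0.0279,0,0,0,0,1],[-0.016,-0.0279,0,0,0,0,1],[-0.016,-0.0279,0,0,0,0,1],[-0.016,-0.0279,0,0,0,0,1],[-0.016,-0.0279,0,0,0,0,1],[0,0,0,0,0,0,1],[0,0,0,0,0,0,1],[0,0,0,0,0,0,1],[0,0,0,0,0,0,1],[0,0,0,0,0,0,1]],
])

```text
t: 45.4
ee_pos: [538.7, 42.8, 318.4]
orientation: [0.105, -3.138, -0.0]
ft_force: [-0.3, 0.6, -1.3]
width: 11.8
```

Run:
```python
from h import *
t=W((-108,46,73));plan(t,CAB[2]+np.pi/2)
im=snap("side","s25");crop(im,(280,110,440,260),5,"s25c")
```

```text
t 45.40 grasp [538.4  42.8 155.4] jaw 1.6375 w 11.8 F [-0.3  0.6 -1.3] M [ 0.06  0.01 -0.02] q6 -1.58 tilt 0.0020
 shift in tool now (mm) [-1.2 -0.6 82.4]  turn deg [ 0.01 -0.12 -0.07]  | shift in tool after turn [-1.  -0.6 82.4]  dist 82
```

View pics/s25c.png

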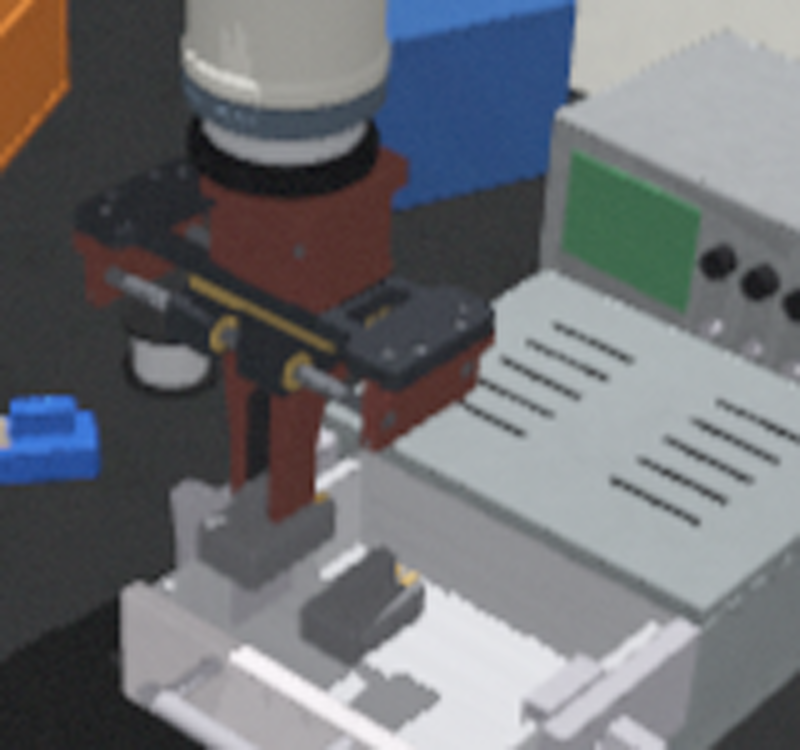

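>>> jog_arm([
  [[-0.0025,-0.0006,0.02,0,0,0,1],[0,0,0.025,0,0,0,1],[0,0,0.018,0,0,0,1],[0,0,0.01,0,0,0,1],[0,0,0.004,0,0,0,1],[0,0,0.002,0,0,0,1],[0,0,0,0,0,0,1],[0,0,0,0,0,0,1],[0,0,0,0,0,0,1],[0,0,0,0,0,0,1]],
])

```text
t: 46.28
ee_pos: [542.1, 41.4, 240.3]
orientation: [-0.102, 3.14, -0.0]
ft_force: [0.6, 0.2, -1.1]
width: 11.5
```

Run:
```python
from h import *
t=W((-106,46,72));plan(t,CAB[2]+np.pi/2)
```

```text
t 46.28 grasp [542.1  41.4  77.3] jaw 1.6355 w 11.5 F [ 0.6  0.2 -1.1] M [0.04 0.02 0.06] q6 -1.58 tilt 0.0001
 shift in tool now (mm) [0.6 1.1 5.3]  turn deg [-0.    0.01 -0.19]  | shift in tool after turn [0.6 1.1 5.3]  dist 5
```

>>> jog_arm([
  [[0,0.001,0.003,0,0,0,1],[0,0,0.002,0,0,0,1],[0,0,0,0,0,0,1],[0,0,0,0,0,0,1],[0,0,0,0,0,0,1]],
])

```text
t: 46.7
ee_pos: [541.9, 42.5, 234.7]
orientation: [0.101, -3.139, -0.0]
ft_force: [-0.0, 0.6, 3.8]
width: 11.9
```

>>> jog_arm([
  [[0,0,0,0,0,0,0.42],[0,0,0,0,0,0,0.42],[0,0,0,0,0,0,0.42],[0,0,-0.015,0,0,0,0.42],[0,0,-0.025,0,0,0,0.42],[0,0,-0.03,0,0,0,0.42],[0,0,-0.03,0,0,0,0.42],[0,0,-0.01,0,0,0,0.3],[0,0,0,0,0,0,0.1],[0,0,0,0,0,0,0.1],[0,0,0,0,0,0,0.1]],
])

```text
t: 47.62
ee_pos: [541.2, 42.3, 343.0]
orientation: [0.101, -3.136, 0.0]
ft_force: [-0.8, -0.2, -0.7]
width: 39.3
```

```bash
python3 - <<'E'
from h import *
im=snap("side","s26");crop(im,(280,110,440,260),5,"s26c")
snap("top","t26")
plan((511.8,-232,90),-.2+np.pi/2)
E
python3 all.py P2 P3 P4
```

```text
t 47.72 grasp [540.5  42.3 179.7] jaw 1.6355 w 39.5 F [ 0.6 -1.1  0.4] M [ 0.05 -0.02 -0.04] q6 -1.58 tilt 0.0046
 shift in tool now (mm) [  46.  -271.8   89.9]  turn deg [-0.04 -0.26 15.17]  | shift in tool after turn [ -26.3 -274.5   89.7]  dist 290
P2 ('top',) [ 511.7 -235. ] 2.866 0.253
P2 ('side',) [ 511.9 -231.8] 2.953 0.067
P2 ('top', 'side') [ 511.3 -232.2] 2.937 0.146
P3 ('top',) [ 406.9 -212.6] 1.138 0.161
P3 ('side',) [ 407.4 -210. ] 1.119 0.091
P3 ('top', 'side') [ 406.8 -210.8] 1.137 0.128
P4 ('top',) [ 459.5 -388. ] 0.658 0.345
P4 ('side',) [ 459.2 -384.4] 0.672 0.108
P4 ('top', 'side') [ 459.2 -384.8] 0.666 0.19
```

View pics/s26c.png

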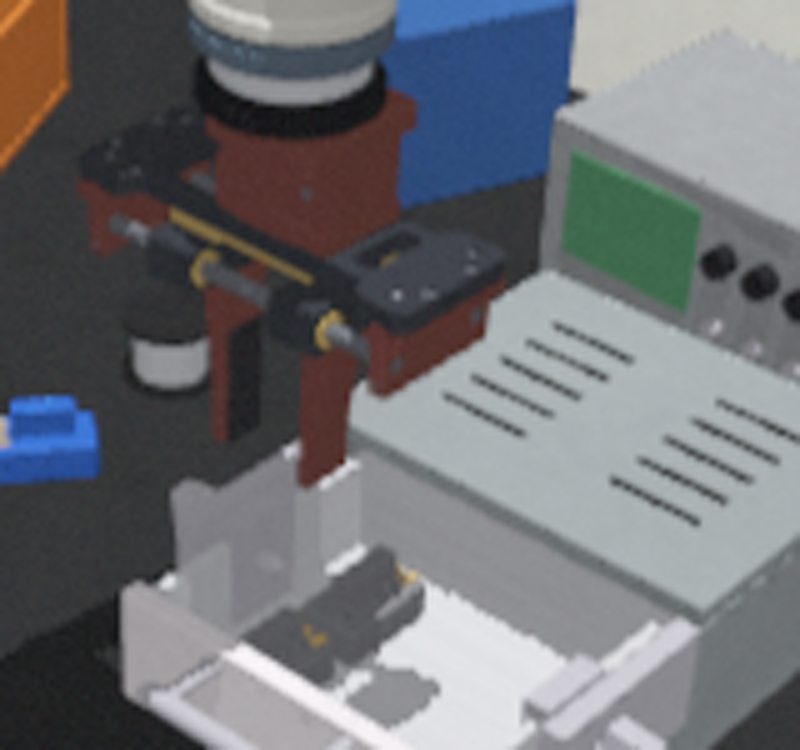

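View pics/t26.png

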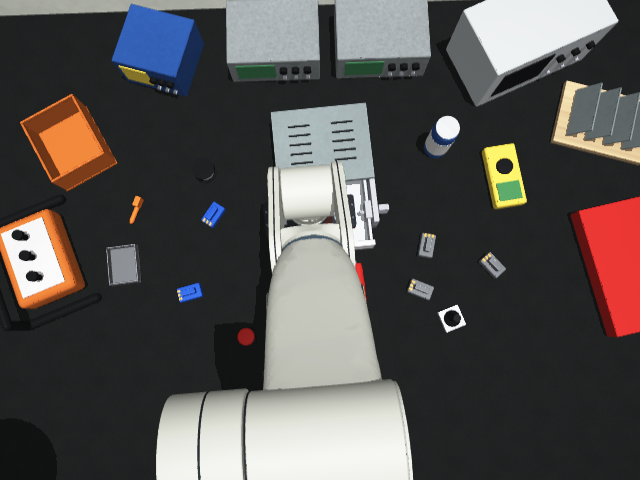

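>>> jog_arm([
  [[0,0,0,0,0,5.06,0.1],[0,0,0,0,0,5.06,0.1],[0,0,0,0,0,5.06,0.1],[-0.0029,-0.0305,0,0,0,0,0.1],[-0.0029,-0.0305,0.005,0,0,0,0.1],[-0.0029,-0.0305,0.005,0,0,0,0.1],[-0.0029,-0.0305,0.005,0,0,0,0.1],[-0.0029,-0.0305,0.01,0,0,0,0.1],[-0.0029,-0.0305,0.01,0,0,0,0.1],[-0.0029,-0.0305,0.015,0,0,0,0.1],[-0.0029,-0.0305,0.015,0,0,0,0.1],[-0.0029,-0.0305,0.015,0,0,0,0.1],[0,0,0,0,0,0,0.1],[0,0,0,0,0,0,0.1],[0,0,0,0,0,0,0.1],[0,0,0,0,0,0,0.1]],
])

```text
t: 49.15
ee_pos: [512.9, -230.9, 264.8]
orientation: [-0.312, -3.125, 0.0]
ft_force: [-0.1, 1.4, -1.1]
width: 39.5
```

Run:
```python
from h import *
plan((511.5,-232.5,44),-.2+np.pi/2)
im=snap("side","s27");crop(im,(340,220,470,360),5,"s27c")
```

```text
t 49.15 grasp [ 512.7 -230.9  101.8] jaw 1.3715 w 39.5 F [-0.1  1.4 -1.1] M [ 0.02 -0.02 -0.01] q6 -1.81 tilt 0.0014
 shift in tool now (mm) [ 0.8 -1.8 57.8]  turn deg [-0.01 -0.08  0.04]  | shift in tool after turn [ 0.9 -1.8 57.8]  dist 58
```

View pics/s27c.png

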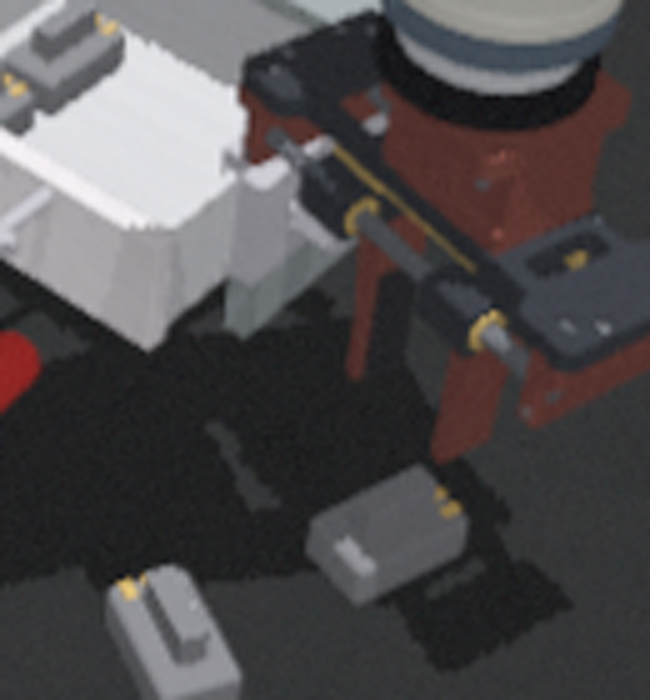

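>>> jog_arm([
  [[0.0008,-0.0016,0.018,0,0,0,0.1],[0,0,0.02,0,0,0,0.1],[0,0,0.012,0,0,0,0.1],[0,0,0.006,0,0,0,0.1],[0,0,0,0,0,0,0.1],[0,0,0,0,0,0,0.1],[0,0,0,0,0,0,0.1],[0,0,0,0,0,0,1],[0,0,0,0,0,0,1],[0,0,0,0,0,0,1],[0,0,0,0,0,0,1],[0,0,0,0,0,0,1]],
])

```text
t: 50.2
ee_pos: [511.6, -233.3, 208.8]
orientation: [-0.314, -3.125, 0.0]
ft_force: [0.2, 0.4, -1.3]
width: 11.7
```

Run:
```python
from h import *
show()
```

```text
t 50.20 grasp [ 511.4 -233.3   45.8] jaw 1.3704 w 11.7 F [ 0.2  0.4 -1.3] M [-0.02  0.04 -0.04] q6 -1.82 tilt 0.0011
```

>>> jog_arm([
  [[0,0,-0.015,0,0,0,1],[0,0,-0.025,0,0,0,1],[0,0,-0.03,0,0,-5.13,1],[0,0,-0.03,0,0,-5.13,1],[0,0,-0.01,0,0,-5.13,1],[0,0,0,0,0,0,1],[0,0,0,0,0,0,1],[0,0,0,0,0,0,1]],
])

```text
t: 50.87
ee_pos: [511.1, -233.0, 317.4]
orientation: [0.103, -3.137, -0.001]
ft_force: [0.6, 0.5, -2.1]
width: 12.2
```

Run:
```python
from h import *
t=W((-42,-46,155));plan(t,CAB[2]+np.pi/2)
```

```text
t 50.87 grasp [ 510.6 -232.9  154.4] jaw 1.6366 w 12.2 F [ 0.6  0.5 -2.1] M [ 0.02 -0.02  0.06] q6 -2.08 tilt 0.0033
 shift in tool now (mm) [-113.1  180.8   -0.8]  turn deg [ 0.06 -0.18 -0.13]  | shift in tool after turn [-113.5  180.5   -0.6]  dist 213
```

>>> jog_arm([
  [[-0.0162,0.0258,0,0,0,-0.1,1],[-0.0162,0.0258,0,0,0,0,1],[-0.0162,0.0258,0,0,0,0,1],[-0.0162,0.0258,0,0,0,0,1],[-0.0162,0.0258,0,0,0,0,1],[-0.0162,0.0258,0,0,0,0,1],[-0.0162,0.0258,0,0,0,0,1],[0,0,0,0,0,0,1],[0,0,0,0,0,0,1],[0,0,0,0,0,0,1],[0,0,0,0,0,0,1],[0,0,0,0,0,0,1]],
])

```text
t: 51.87
ee_pos: [611.6, -46.3, 317.9]
orientation: [0.107, -3.137, -0.0]
ft_force: [-0.3, -0.5, -1.6]
width: 11.7
```

Run:
```python
from h import *
t=W((-42,-46,72));plan(t,CAB[2]+np.pi/2)
im=snap("side","s28");crop(im,(280,110,440,260),5,"s28c")
```

```text
t 51.87 grasp [611.2 -46.3 154.9] jaw 1.6391 w 11.7 F [-0.3 -0.5 -1.6] M [-0.    0.03 -0.02] q6 -1.73 tilt 0.0027
 shift in tool now (mm) [-0.7  1.2 82.9]  turn deg [ 0.01 -0.15  0.01]  | shift in tool after turn [-0.4  1.2 82.9]  dist 83
```

View pics/s28c.png

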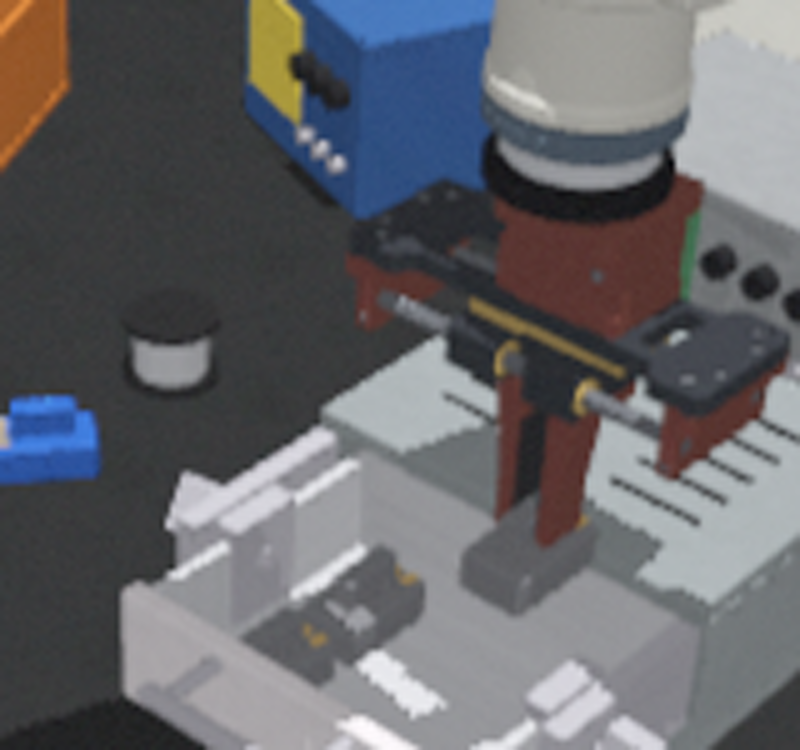

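>>> jog_arm([
  [[-0.0004,0.0012,0.02,0,0,0,1],[0,0,0.025,0,0,0,1],[0,0,0.018,0,0,0,1],[0,0,0.01,0,0,0,1],[0,0,0.004,0,0,0,1],[0,0,0.002,0,0,0,1],[0,0,0,0,0,0,1],[0,0,0,0,0,0,1],[0,0,0,0,0,0,1],[0,0,0,0,0,0,1]],
])

```text
t: 52.75
ee_pos: [612.8, -44.0, 240.4]
orientation: [-0.11, 3.139, -0.0]
ft_force: [-0.2, 0.0, -1.1]
width: 11.9
```

Run:
```python
from h import *
t=W((-42,-46,72));plan(t,CAB[2]+np.pi/2)
```

```text
t 52.75 grasp [612.8 -44.   77.4] jaw 1.6410 w 11.9 F [-0.2  0.  -1.1] M [ 0.04 -0.    0.02] q6 -1.73 tilt 0.0003
 shift in tool now (mm) [ 1.3 -0.9  5.4]  turn deg [-0.02  0.01  0.12]  | shift in tool after turn [ 1.3 -0.9  5.4]  dist 6
```

>>> jog_arm([
  [[0,-0.001,0.003,0,0,0,1],[0,0,0.002,0,0,0,1],[0,0,0,0,0,0,1],[0,0,0,0,0,0,1],[0,0,0,0,0,0,1],[0,0,0,0,0,0,0.42],[0,0,0,0,0,0,0.42],[0,0,0,0,0,0,0.42],[0,0,-0.015,0,0,0,0.42],[0,0,-0.025,0,0,0,0.42],[0,0,-0.03,0,0,0,0.42],[0,0,-0.03,0,0,0,0.42],[0,0,-0.01,0,0,0,0.3],[0,0,0,0,0,0,0.1],[0,0,0,0,0,0,0.1],[0,0,0,0,0,0,0.1]],
])

```text
t: 54.08
ee_pos: [611.9, -44.9, 342.7]
orientation: [0.11, -3.136, -0.0]
ft_force: [-0.7, 0.2, -0.1]
width: 39.2
```

```bash
python3 - <<'E'
from h import *
im=snap("side","s29");crop(im,(280,110,440,260),5,"s29c")
plan((407,-211.3,90),1.13+np.pi/2)
E
python3 all.py P3 P4
```

```text
t 54.13 grasp [611.2 -44.9 179.4] jaw 1.6409 w 39.7 F [-0.1  1.  -0.6] M [ 0.05 -0.03 -0.01] q6 -1.73 tilt 0.0046
 shift in tool now (mm) [ 214.9 -151.7   90.3]  turn deg [  0.16  -0.22 -60.73]  | shift in tool after turn [237.6 113.7  89.4]  dist 278
P3 ('top',) [ 417.2 -180.5] 1.016 0.747
P3 ('side',) [ 407.4 -210.4] 1.154 0.068
P3 ('top', 'side') [ 406.9 -210. ] 1.161 0.568
P4 ('top',) [ 459.5 -388. ] 0.658 0.346
P4 ('side',) [ 459.2 -384.4] 0.679 0.087
P4 ('top', 'side') [ 459.1 -384.7] 0.678 0.173
```

View pics/s29c.png

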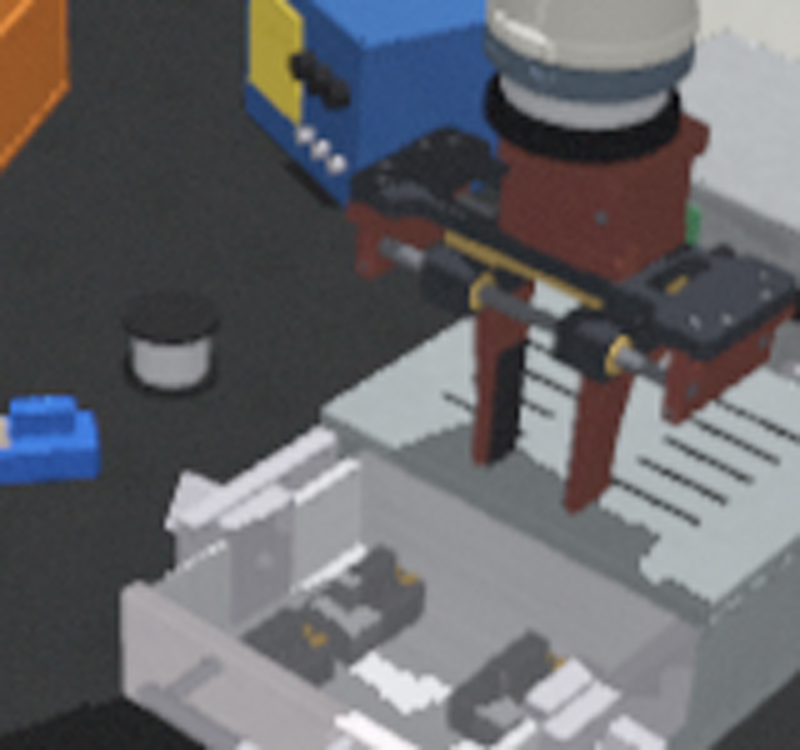

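>>> jog_arm([
  [[0,0,0,0,0,6.98,0.1],[0,0,0,0,0,6.98,0.1],[0,0,0,0,0,6.98,0.1],[0,0,0,0,0,6.98,0.1],[0,0,0,0,0,6.98,0.1],[0,0,0,0,0,6.98,0.1],[0,0,0,0,0,6.98,0.1],[0,0,0,0,0,6.98,0.1],[0,0,0,0,0,6.98,0.1],[0,0,0,0,0,6.98,0.1],[0,0,0,0,0,6.98,0.1],[0,0,0,0,0,6.98,0.1],[0,0,0,0,0,6.98,0.1],[0,0,0,0,0,6.98,0.1],[0,0,0,0,0,6.98,0.1],[0,0,0,0,0,6.98,0.1],[0,0,0,0,0,6.98,0.1],[0,0,0,0,0,0,0.1],[0,0,0,0,0,0,0.1]],
])

```text
t: 55.82
ee_pos: [612.5, -45.0, 343.5]
orientation: [-2.64, -1.7, 0.004]
ft_force: [-0.4, -0.2, -0.7]
width: 39.6
```

Run:
```python
from h import *
plan((407,-211.0,90),1.14-np.pi/2)
```

```text
t 55.82 grasp [612.  -45.  180.5] jaw -0.4265 w 39.6 F [-0.4 -0.2 -0.7] M [-0.05  0.11  0.04] q6 0.33 tilt 0.0029
 shift in tool now (mm) [-235.9 -117.7   91.1]  turn deg [-0.15  0.07  0.25]  | shift in tool after turn [-236.5 -116.9   90.5]  dist 279
```

>>> jog_arm([
  [[-0.0263,-0.013,0,0,0,0.2,0.1],[-0.0263,-0.013,0.005,0,0,0,0.1],[-0.0263,-0.013,0.005,0,0,0,0.1],[-0.0263,-0.013,0.005,0,0,0,0.1],[-0.0263,-0.013,0.01,0,0,0,0.1],[-0.0263,-0.013,0.01,0,0,0,0.1],[-0.0263,-0.013,0.015,0,0,0,0.1],[-0.0263,-0.013,0.015,0,0,0,0.1],[-0.0263,-0.013,0.015,0,0,0,0.1],[0,0,0,0,0,0,0.1],[0,0,0,0,0,0,0.1],[0,0,0,0,0,0,0.1],[0,0,0,0,0,0,0.1]],
])

```text
t: 56.9
ee_pos: [408.0, -210.6, 265.2]
orientation: [2.645, 1.694, -0.001]
ft_force: [-0.3, 0.5, -0.4]
width: 39.6
```

Run:
```python
from h import *
plan((407,-211.0,44),1.14-np.pi/2)
im=snap("side","s30");crop(im,(320,230,450,380),5,"s30c")
```

```text
t 56.90 grasp [ 408.  -210.7  102.2] jaw -0.4316 w 39.6 F [-0.3  0.5 -0.4] M [-0.07  0.1  -0.01] q6 -0.07 tilt 0.0008
 shift in tool now (mm) [-0.7 -0.8 58.2]  turn deg [ 0.02  0.04 -0.04]  | shift in tool after turn [-0.7 -0.8 58.2]  dist 58
```

View pics/s30c.png

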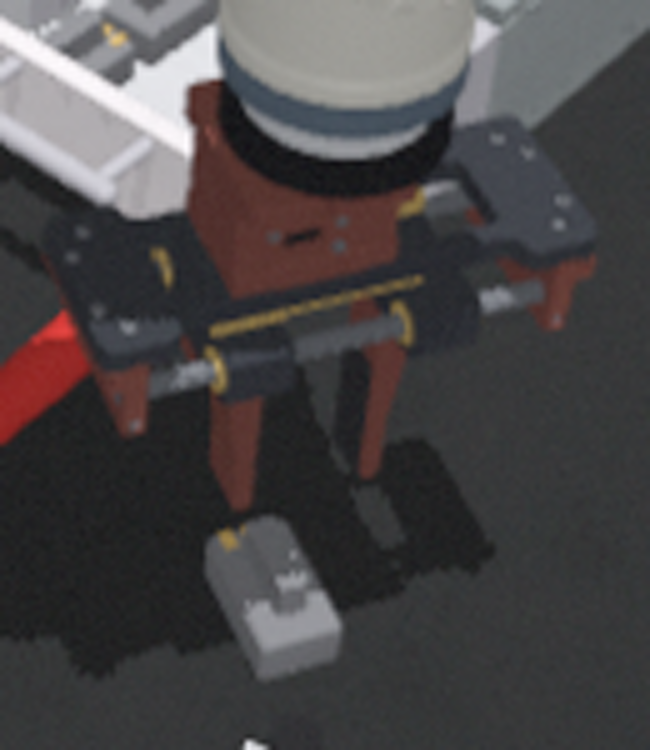

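>>> jog_arm([
  [[-0.0006,-0.0006,0.018,0,0,0,0.1],[0,0,0.02,0,0,0,0.1],[0,0,0.012,0,0,0,0.1],[0,0,0.006,0,0,0,0.1],[0,0,0,0,0,0,0.1],[0,0,0,0,0,0,0.1],[0,0,0,0,0,0,0.1],[0,0,0,0,0,0,1],[0,0,0,0,0,0,1],[0,0,0,0,0,0,1],[0,0,0,0,0,0,1],[0,0,0,0,0,0,1]],
])

```text
t: 57.95
ee_pos: [405.9, -211.0, 208.9]
orientation: [-2.647, -1.691, 0.002]
ft_force: [-0.5, -0.3, -1.2]
width: 11.7
```

Run:
```python
from h import *
show()
```

```text
t 57.95 grasp [ 405.7 -211.    45.9] jaw -0.4337 w 11.7 F [-0.5 -0.3 -1.2] M [-0.1   0.06 -0.04] q6 -0.07 tilt 0.0016
```

>>> jog_arm([
  [[0,0,-0.015,0,0,0,1],[0,0,-0.025,0,0,0,1],[0,0,-0.03,0,0,6.81,1],[0,0,-0.03,0,0,6.81,1],[0,0,-0.01,0,0,6.81,1],[0,0,0,0,0,6.81,1],[0,0,0,0,0,6.81,1],[0,0,0,0,0,6.81,1],[0,0,0,0,0,6.81,1],[0,0,0,0,0,6.81,1],[0,0,0,0,0,6.81,1],[0,0,0,0,0,0,1],[0,0,0,0,0,0,1],[0,0,0,0,0,0,1]],
])

```text
t: 59.12
ee_pos: [406.1, -210.9, 318.7]
orientation: [-3.14, -0.111, 0.003]
ft_force: [-1.0, 0.5, 0.3]
width: 11.4
```

Run:
```python
from h import *
t=W((-106,-46,155));plan(t,CAB[2]+np.pi/2)
```

```text
t 59.12 grasp [ 405.9 -210.9  155.7] jaw -1.4999 w 11.4 F [-1.   0.5  0.3] M [-0.03  0.14  0.03] q6 1.00 tilt 0.0016
 shift in tool now (mm) [ 152.9 -151.1    0.4]  turn deg [-0.01  0.09  0.17]  | shift in tool after turn [ 152.4 -151.5    0.7]  dist 215
```

>>> jog_arm([
  [[0.0218,-0.0216,0,0,0,0.1,1],[0.0218,-0.0216,0,0,0,0,1],[0.0218,-0.0216,0,0,0,0,1],[0.0218,-0.0216,0,0,0,0,1],[0.0218,-0.0216,0,0,0,0,1],[0.0218,-0.0216,0,0,0,0,1],[0.0218,-0.0216,0,0,0,0,1],[0,0,0,0,0,0,1],[0,0,0,0,0,0,1],[0,0,0,0,0,0,1],[0,0,0,0,0,0,1],[0,0,0,0,0,0,1]],
])

```text
t: 60.12
ee_pos: [547.8, -50.9, 318.4]
orientation: [3.14, 0.102, -0.003]
ft_force: [1.0, 0.1, -1.5]
width: 11.6
```

Run:
```python
from h import *
t=W((-106,-46,72));plan(t,CAB[2]+np.pi/2)
im=snap("side","s31");crop(im,(300,120,460,270),5,"s31c")
```

```text
t 60.12 grasp [547.4 -50.9 155.4] jaw -1.5058 w 11.6 F [ 1.   0.1 -1.5] M [-0.04  0.18 -0.01] q6 1.39 tilt 0.0021
 shift in tool now (mm) [ 0.5 -1.5 83.4]  turn deg [-0.    0.12 -0.17]  | shift in tool after turn [ 0.3 -1.5 83.4]  dist 83
```

View pics/s31c.png

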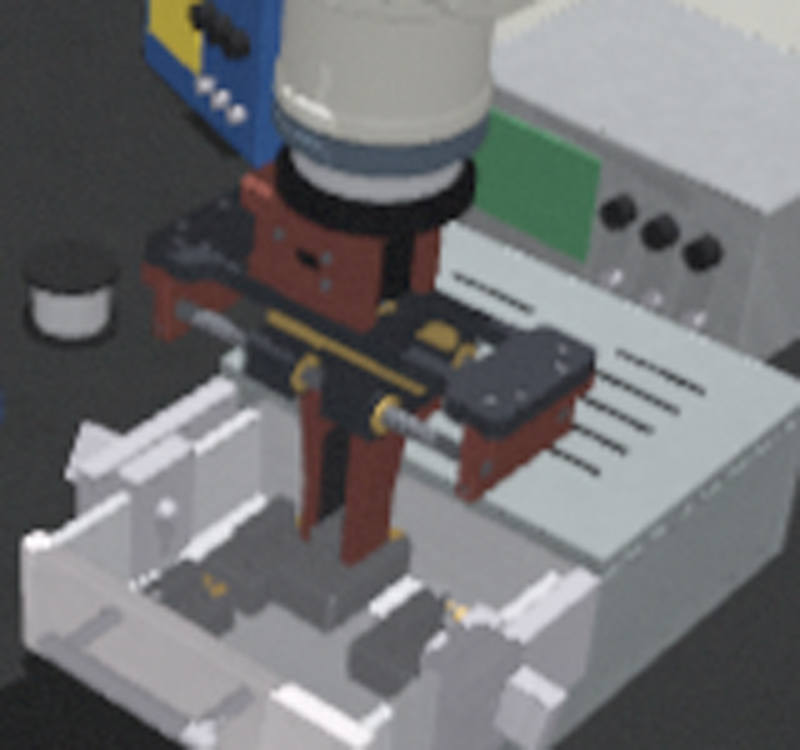

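>>> jog_arm([
  [[0,-0.0012,0.02,0,0,0,1],[0,0,0.025,0,0,0,1],[0,0,0.018,0,0,0,1],[0,0,0.01,0,0,0,1],[0,0,0.004,0,0,0,1],[0,0,0.002,0,0,0,1],[0,0,0,0,0,0,1],[0,0,0,0,0,0,1],[0,0,0,0,0,0,1],[0,0,0,0,0,0,1]],
])

```text
t: 61.0
ee_pos: [548.7, -48.9, 240.3]
orientation: [3.14, 0.103, 0.0]
ft_force: [-1.0, -0.4, -0.8]
width: 12.0
```

Run:
```python
from h import *
t=W((-106,-46,72));plan(t,CAB[2]+np.pi/2)
```

```text
t 61.00 grasp [548.7 -48.9  77.3] jaw -1.5050 w 12.0 F [-1.  -0.4 -0.8] M [-0.03  0.15  0.  ] q6 1.39 tilt 0.0003
 shift in tool now (mm) [-1.   0.4  5.3]  turn deg [ 0.02 -0.   -0.13]  | shift in tool after turn [-1.   0.4  5.3]  dist 5
```

>>> jog_arm([
  [[0,0,0.003,0,0,0,1],[0,0,0.002,0,0,0,1],[0,0,0,0,0,0,1],[0,0,0,0,0,0,1],[0,0,0,0,0,0,1],[0,0,0,0,0,0,0.42],[0,0,0,0,0,0,0.42],[0,0,0,0,0,0,0.42],[0,0,-0.015,0,0,0,0.42],[0,0,-0.025,0,0,0,0.42],[0,0,-0.03,0,0,0,0.42],[0,0,-0.03,0,0,0,0.42],[0,0,-0.01,0,0,0,0.3],[0,0,0,0,0,0,0.1],[0,0,0,0,0,0,0.1],[0,0,0,0,0,0,0.1]],
])

```text
t: 62.33
ee_pos: [547.8, -48.8, 343.0]
orientation: [-3.14, -0.103, 0.006]
ft_force: [0.3, 0.6, -1.0]
width: 39.4
```

```bash
python3 - <<'E'
from h import *
im=snap("side","s32");crop(im,(300,120,460,270),5,"s32c")
plan((459.2,-385.5,90),.675-np.pi/2)
E
python3 all.py P4
```

```text
t 62.38 grasp [547.1 -48.7 179.8] jaw -1.5051 w 39.4 F [0.2 1.1 0.6] M [-0.    0.13  0.01] q6 1.39 tilt 0.0044
 shift in tool now (mm) [-109.4  330.3   90.1]  turn deg [ -0.11   0.23 -34.91]  | shift in tool after turn [-279.1  208.    89.8]  dist 359
P4 ('top',) [ 459.6 -388.4] 0.643 0.353
P4 ('side',) [ 459.5 -384.5] 0.67 0.091
P4 ('top', 'side') [ 459.3 -384.7] 0.688 0.179
```

View pics/s32c.png

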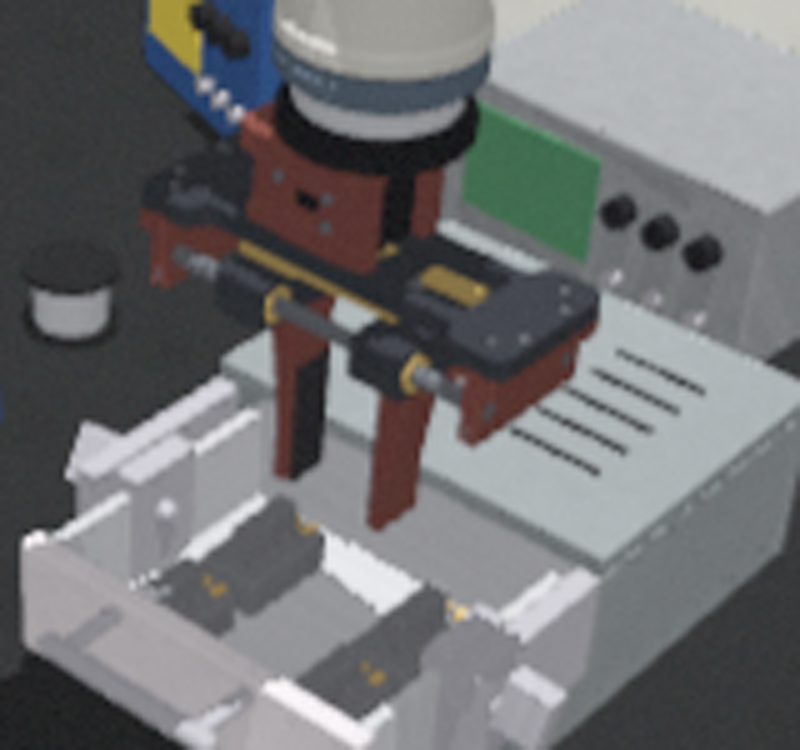

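>>> jog_arm([
  [[0,0,0,0,0,-6.98,0.1],[0,0,0,0,0,-6.98,0.1],[0,0,0,0,0,-6.98,0.1],[0,0,0,0,0,-6.98,0.1],[0,0,0,0,0,-6.98,0.1],[-0.0279,0.0208,0,0,0,0,0.1],[-0.0279,0.0208,0.005,0,0,0,0.1],[-0.0279,0.0208,0.005,0,0,0,0.1],[-0.0279,0.0208,0.005,0,0,0,0.1],[-0.0279,0.0208,0.005,0,0,0,0.1],[-0.0279,0.0208,0.01,0,0,0,0.1],[-0.0279,0.0208,0.01,0,0,0,0.1],[-0.0279,0.0208,0.015,0,0,0,0.1],[-0.0279,0.0208,0.015,0,0,0,0.1],[-0.0279,0.0208,0.01,0,0,0,0.1],[0,0,0,0,0,0,0.1],[0,0,0,0,0,0,0.1],[0,0,0,0,0,0,0.1],[0,0,0,0,0,0,0.1]],
])

```text
t: 64.07
ee_pos: [460.8, -384.5, 264.5]
orientation: [-2.963, -1.041, 0.002]
ft_force: [0.9, -0.8, -0.4]
width: 39.3
```

Run:
```python
from h import *
plan((459.3,-385.3,44),.675-np.pi/2)
im=snap("side","s33");crop(im,(410,270,540,430),5,"s33c")
```

```text
t 64.07 grasp [ 460.5 -384.4  101.5] jaw -0.8949 w 39.3 F [ 0.9 -0.8 -0.4] M [-0.01  0.09 -0.  ] q6 0.18 tilt 0.0019
 shift in tool now (mm) [-1.4  0.1 57.5]  turn deg [-0.09  0.06  0.05]  | shift in tool after turn [-1.5 -0.  57.5]  dist 58
```

View pics/s33c.png

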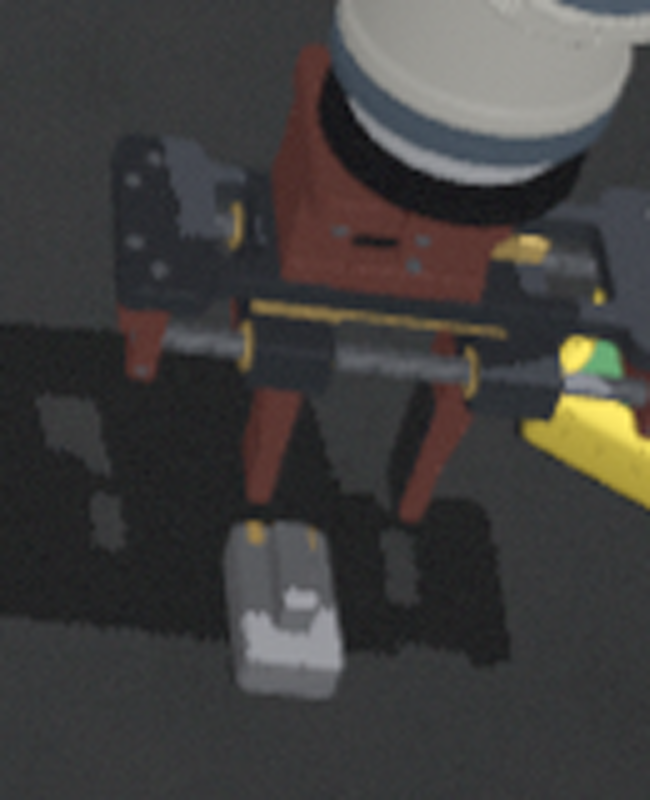

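>>> jog_arm([
  [[-0.001,0,0.018,0,0,0,0.1],[0,0,0.02,0,0,0,0.1],[0,0,0.012,0,0,0,0.1],[0,0,0.006,0,0,0,0.1],[0,0,0,0,0,0,0.1],[0,0,0,0,0,0,0.1],[0,0,0,0,0,0,0.1],[0,0,0,0,0,0,1],[0,0,0,0,0,0,1],[0,0,0,0,0,0,1],[0,0,0,0,0,0,1],[0,0,0,0,0,0,1]],
])

```text
t: 65.12
ee_pos: [459.4, -386.0, 208.8]
orientation: [-2.964, -1.04, 0.003]
ft_force: [-1.2, -0.5, -1.8]
width: 12.0
```

Run:
```python
from h import *
show()
```

```text
t 65.12 grasp [ 459.1 -386.    45.8] jaw -0.8960 w 12.0 F [-1.2 -0.5 -1.8] M [0.01 0.18 0.03] q6 0.18 tilt 0.0019
```

>>> jog_arm([
  [[0,0,-0.015,0,0,0,1],[0,0,-0.025,0,0,0,1],[0,0,-0.03,0,0,6.96,1],[0,0,-0.03,0,0,6.96,1],[0,0,-0.01,0,0,6.96,1],[0,0,0,0,0,6.96,1],[0,0,0,0,0,6.96,1],[0,0,0,0,0,0,1],[0,0,0,0,0,0,1],[0,0,0,0,0,0,1]],
])

```text
t: 65.95
ee_pos: [459.7, -386.1, 318.3]
orientation: [-3.139, -0.112, 0.003]
ft_force: [0.9, -0.2, -1.5]
width: 12.4
```

Run:
```python
from h import *
t=W((-60,0,155));plan(t,CAB[2]+np.pi/2)
```

```text
t 65.95 grasp [ 459.4 -386.1  155.3] jaw -1.4997 w 12.4 F [ 0.9 -0.2 -1.5] M [-0.06  0.13  0.02] q6 0.78 tilt 0.0019
 shift in tool now (mm) [ 158.1 -375.4    0.2]  turn deg [-0.03  0.11  0.17]  | shift in tool after turn [ 157.  -375.9    0.3]  dist 407
```

>>> jog_arm([
  [[0,0,0,0,0,0.2,1],[0.0131,-0.0313,0,0,0,0,1],[0.0131,-0.0313,0,0,0,0,1],[0.0131,-0.0313,0,0,0,0,1],[0.0131,-0.0313,0,0,0,0,1],[0.0131,-0.0313,0,0,0,0,1],[0.0131,-0.0313,0,0,0,0,1],[0.0131,-0.0313,0,0,0,0,1],[0.0131,-0.0313,0,0,0,0,1],[0.0131,-0.0313,0,0,0,0,1],[0.0131,-0.0313,0,0,0,0,1],[0.0131,-0.0313,0,0,0,0,1],[0.0131,-0.0313,0,0,0,0,1],[0,0,0,0,0,0,1],[0,0,0,0,0,0,1],[0,0,0,0,0,0,1],[0,0,0,0,0,0,1]],
])

```text
t: 67.37
ee_pos: [592.2, -2.3, 318.2]
orientation: [3.14, 0.1, -0.003]
ft_force: [0.6, -0.8, -1.6]
width: 11.9
```

Run:
```python
from h import *
t=W((-60,0,72));plan(t,CAB[2]+np.pi/2)
im=snap("side","s34");crop(im,(300,120,460,270),5,"s34c")
```

```text
t 67.37 grasp [591.9  -2.4 155.2] jaw -1.5072 w 11.9 F [ 0.6 -0.8 -1.6] M [-0.11  0.15  0.  ] q6 1.48 tilt 0.0022
 shift in tool now (mm) [-1.1 -2.1 83.2]  turn deg [ 0.01  0.13 -0.25]  | shift in tool after turn [-1.3 -2.1 83.2]  dist 83
```

View pics/s34c.png

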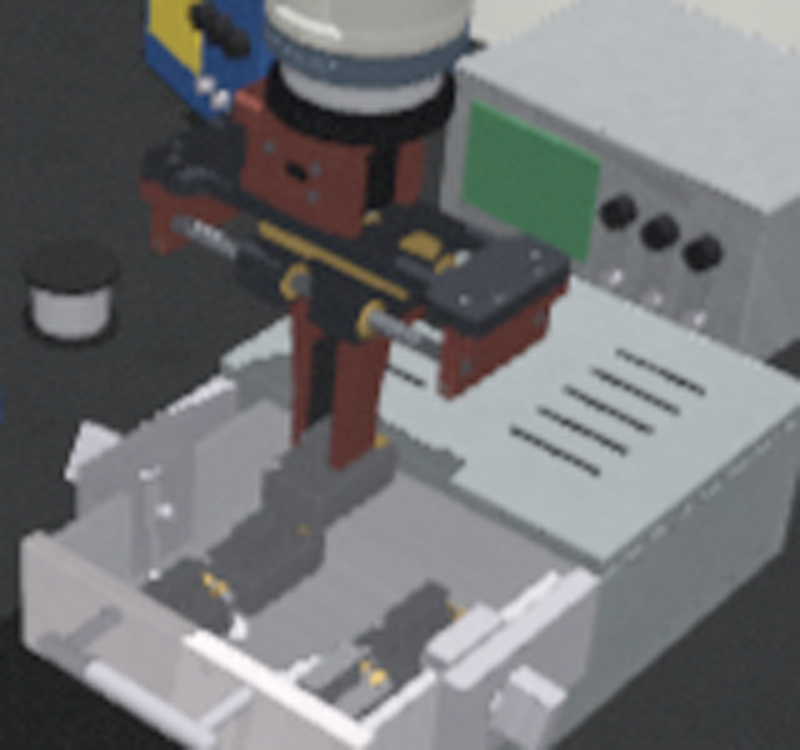

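>>> jog_arm([
  [[0,-0.0018,0.02,0,0,0,1],[0,0,0.025,0,0,0,1],[0,0,0.018,0,0,0,1],[0,0,0.01,0,0,0,1],[0,0,0.004,0,0,0,1],[0,0,0.002,0,0,0,1],[0,0,0,0,0,0,1],[0,0,0,0,0,0,1],[0,0,0,0,0,0,1],[0,0,0,0,0,0,1]],
])

```text
t: 68.25
ee_pos: [592.8, 0.5, 240.4]
orientation: [3.14, 0.101, 0.0]
ft_force: [0.4, -1.0, -2.1]
width: 11.7
```

Run:
```python
from h import *
t=W((-60,0,72));plan(t,CAB[2]+np.pi/2)
```

```text
t 68.25 grasp [592.8   0.5  77.4] jaw -1.5067 w 11.7 F [ 0.4 -1.  -2.1] M [-0.02  0.15  0.  ] q6 1.49 tilt 0.0002
 shift in tool now (mm) [-2.4  0.7  5.4]  turn deg [ 0.01 -0.01 -0.22]  | shift in tool after turn [-2.4  0.7  5.4]  dist 6
```

>>> jog_arm([
  [[0,0,0.003,0,0,0,1],[0,0,0.002,0,0,0,1],[0,0,0,0,0,0,1],[0,0,0,0,0,0,1],[0,0,0,0,0,0,1],[0,0,0,0,0,0,0.42],[0,0,0,0,0,0,0.42],[0,0,0,0,0,0,0.42],[0,0,-0.015,0,0,0,0.42],[0,0,-0.025,0,0,0,0.42],[0,0,-0.03,0,0,0,0.42],[0,0,-0.03,0,0,0,0.42],[0,0,-0.03,0,0,0,0.3],[0,0,-0.03,0,0,0,0.3],[0,0,0,0,0,0,0.1],[0,0,0,0,0,0,0.1],[0,0,0,0,0,0,0.1]],
])

```text
t: 69.67
ee_pos: [592.2, 0.5, 394.0]
orientation: [3.14, 0.101, -0.003]
ft_force: [-0.4, 0.3, 0.3]
width: 39.2
```

Run:
```python
from h import *
show()
im=snap("side","s35");crop(im,(300,120,460,270),5,"s35c")
```

```text
t 69.67 grasp [591.9   0.5 231. ] jaw -1.5067 w 39.2 F [-0.4  0.3  0.3] M [-0.03  0.17  0.04] q6 1.49 tilt 0.0019
```

View pics/s35c.png

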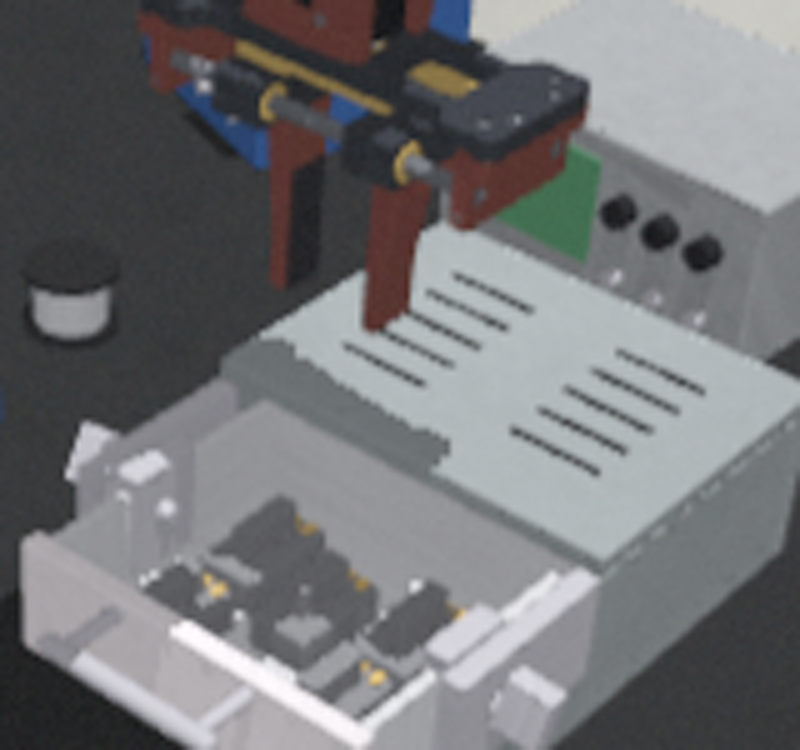

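>>> jog_arm([
  [[0,-0.035,0,0,0,0,0.1],[0,-0.035,0,0,0,0,0.1],[0,-0.035,0,0,0,0,0.1],[0,-0.035,0,0,0,0,0.1],[0,-0.035,0,0,0,0,0.1],[0,-0.035,0,0,0,0,0.1],[0,-0.035,0,0,0,0,0.1],[0,-0.035,0,0,0,0,0.1],[0,-0.035,0,0,0,0,0.1],[0,-0.035,0,0,0,0,0.1],[0,-0.035,0,0,0,0,0.1],[0,0,0,0,0,0,0.1],[0,0,0,0,0,0,0.1],[0,0,0,0,0,0,0.1],[0,0,0,0,0,0,0.1]],
])

```text
t: 70.97
ee_pos: [568.1, 383.4, 393.3]
orientation: [3.139, 0.099, -0.005]
ft_force: [-0.2, 0.7, 0.7]
width: 39.7
```

Run:
```python
from fit import *
show()
im=snap("side","s36");crop(im,(290,170,430,290),5.5,"s36c")
im=snap("top","t36");crop(im,(255,160,400,280),5.5,"t36c")
# predicted home pins in images
for sd,yaw in((1,CAB[2]-np.pi/2),(-1,CAB[2]+np.pi/2)):
    o=W((-70,112*sd,60)); print("home head end centre/ tip px",[np.round(proj(W((-70,sd*(112+24),60)),c),1).tolist()+np.round(proj(W((-70,sd*70,60)),c),1).tolist() for c in("top","side")])
```

```text
t 70.97 grasp [567.6 383.2 230.3] jaw -1.5078 w 39.7 F [-0.2  0.7  0.7] M [-0.06  0.11  0.02] q6 2.08 tilt 0.0035
home head end centre/ tip px [[[270.5, 221.4], [298.6, 218.6]], [[316.4, 213.2], [336.7, 224.9]]]
home head end centre/ tip px [[[386.6, 210.0], [358.4, 212.7]], [[408.3, 266.4], [383.8, 252.2]]]
```

View pics/s36c.png

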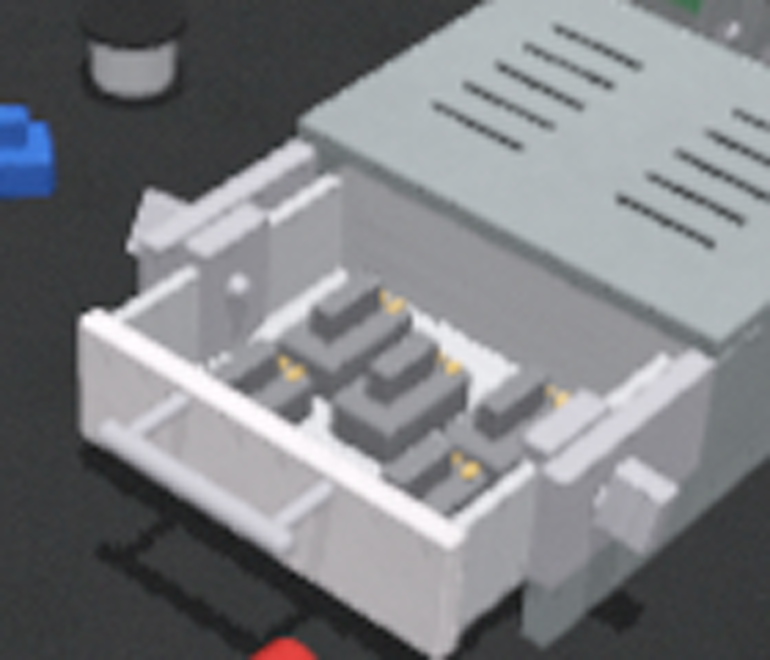

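View pics/t36c.png

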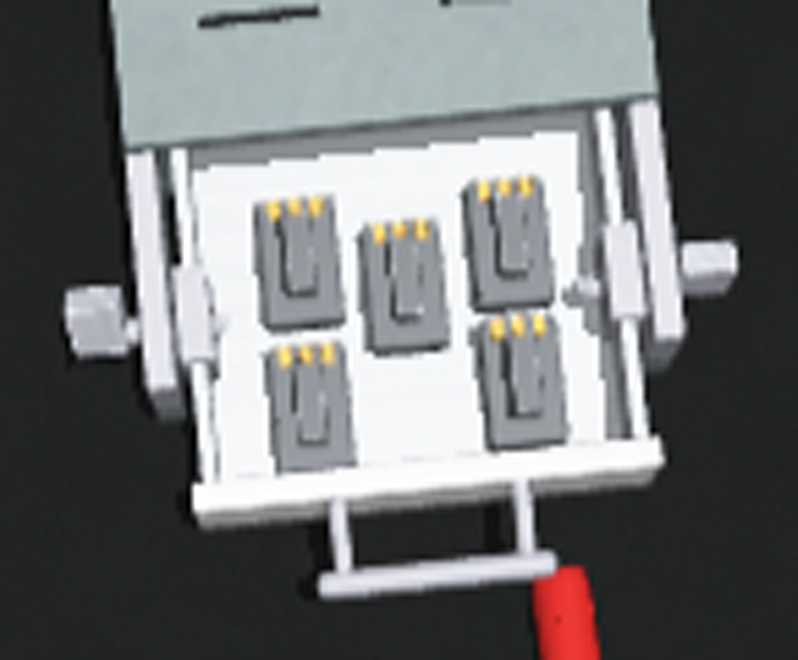

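View pics/t36.png

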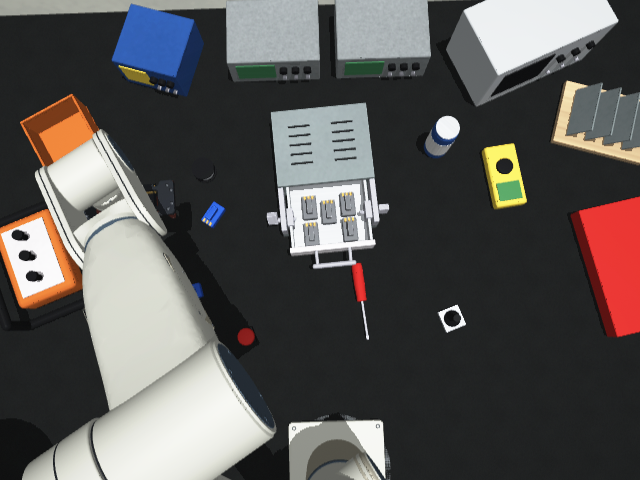

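Run:
```python
from fit import *
a=cv2.imread("pics/t19.png");b=cv2.imread("pics/t36.png")
f=lambda i:cv2.resize(i[205:235,258:292],None,fx=11,fy=11,interpolation=cv2.INTER_CUBIC)
g=lambda i:cv2.resize(i[195:225,368:402],None,fx=11,fy=11,interpolation=cv2.INTER_CUBIC)
def dots(c,o,sd):
    for d,col in((0,(0,255,0)),(5,(0,255,255)),(9,(0,0,255))):
        for z in(60,):
            uv=proj(W((-70,sd*(112+d),z)),"top")[0];q=((uv+.5-o)*11-.5).astype(int);cv2.circle(c,(int(q[0]),int(q[1])),3,col,-1)
    return c
out=np.vstack([np.hstack([dots(f(a),(258,205),1),dots(f(b),(258,205),1)]),np.hstack([dots(g(a),(368,195),-1),dots(g(b),(368,195),-1)])])
out=cv2.resize(out,None,fx=.88,fy=.88);cv2.imwrite("pics/cmp.png",out)
a=cv2.imread("pics/s19.png");b=cv2.imread("pics/s36.png")
f=lambda i:cv2.resize(i[195:235,305:345],None,fx=9,fy=9,interpolation=cv2.INTER_CUBIC)
cv2.imwrite("pics/cmps.png",np.hstack([f(a),f(b)]))
```

```text
(no output)
```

View pics/cmp.png

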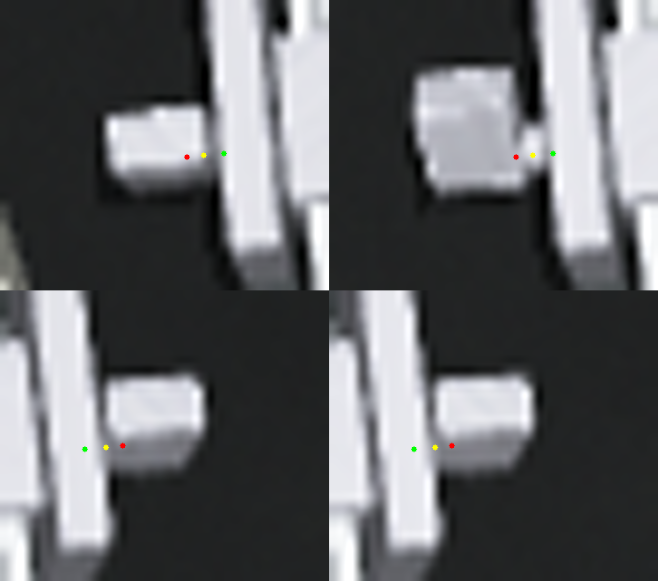

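View pics/cmps.png

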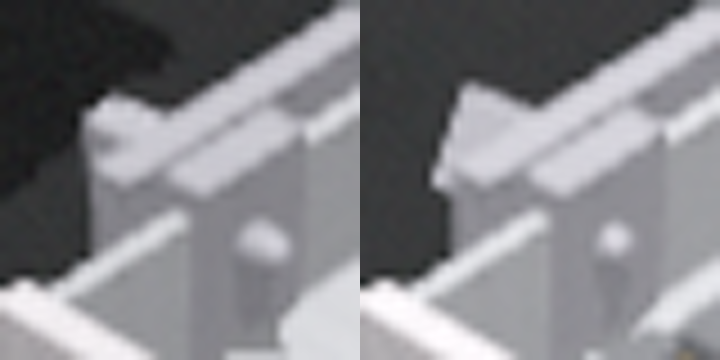

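Run:
```python
from h import *
t=W((-70,180,69));print(t);plan((t[0],t[1],140),CAB[2]+np.pi/2)
print(plane((213,215),20,"top"))
```

```text
[568.2312 178.5277  69.    ]
t 71.07 grasp [568.  383.2 231.1] jaw -1.5084 w 39.6 F [-0.7  0.3  0.7] M [-0.06  0.16 -0.03] q6 2.08 tilt 0.0023
 shift in tool now (mm) [-12.3 204.2  91.2]  turn deg [ 0.03  0.13 -0.32]  | shift in tool after turn [-13.6 204.2  91.1]  dist 224
[598.5798 275.8991  20.    ]
```

>>> jog_arm([
  [[0,0,0,0,0,-0.3,1],[-0.0019,0.0291,0.01,0,0,0,1],[-0.0019,0.0291,0.013,0,0,0,1],[-0.0019,0.0291,0.013,0,0,0,1],[-0.0019,0.0291,0.013,0,0,0,1],[-0.002,0.0292,0.014,0,0,0,1],[-0.002,0.0292,0.014,0,0,0,1],[-0.002,0.0292,0.014,0,0,0,1],[0,0,0,0,0,0,1],[0,0,0,0,0,0,1],[0,0,0,0,0,0,1],[0,0,0,0,0,0,1]],
])

```text
t: 72.07
ee_pos: [568.9, 181.1, 304.4]
orientation: [-3.139, -0.109, -0.001]
ft_force: [0.5, 0.5, 0.5]
width: 0.2
```

Run:
```python
from h import *
t=W((-70,180,69));plan(t,CAB[2]+np.pi/2)
im=snap("side","s37");crop(im,(260,120,390,250),5,"s37c")
```

```text
t 72.07 grasp [569.  181.2 141.4] jaw -1.5011 w 0.2 F [0.5 0.5 0.5] M [ 0.    0.12 -0.01] q6 1.79 tilt 0.0008
 shift in tool now (mm) [-1.   2.6 72.4]  turn deg [-0.04 -0.03  0.1 ]  | shift in tool after turn [-0.9  2.6 72.4]  dist 72
```

View pics/s37c.png

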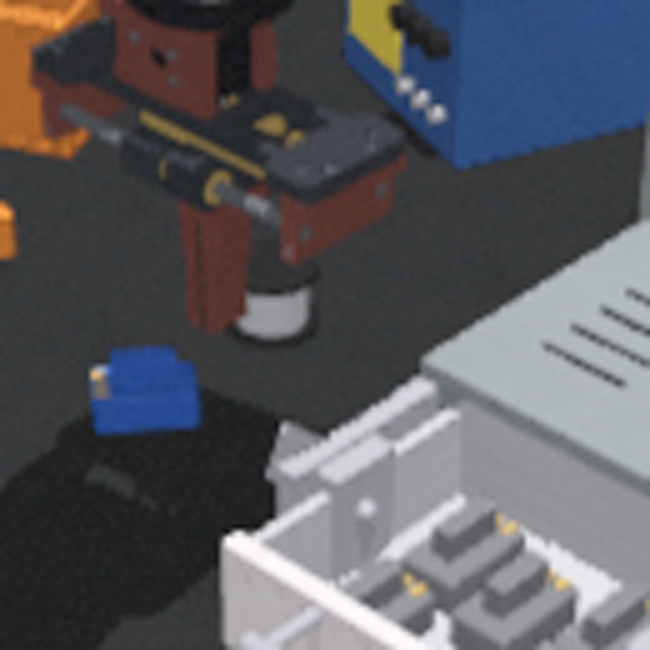

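>>> jog_arm([
  [[-0.0009,0,0.025,0,0,0,1],[0,0,0.025,0,0,0,1],[0,0,0.015,0,0,0,1],[0,0,0.005,0,0,0,1],[0,0.004,0,0,0,0,1],[0,0.004,0,0,0,0,1],[0,0.004,0,0,0,0,1],[0,0.003,0,0,0,0,1],[0,0,0,0,0,0,1],[0,0,0,0,0,0,1],[0,0,0,0,0,0,1]],
])

```text
t: 73.03
ee_pos: [568.6, 165.1, 234.0]
orientation: [-3.14, -0.108, 0.001]
ft_force: [-0.3, 0.3, -0.5]
width: 0.4
```

Run:
```python
from h import *
t=W((-70,149.5,69));plan(t,CAB[2]+np.pi/2)
im=snap("side","s38");crop(im,(260,120,390,250),5,"s38c")
im=snap("top","t38");crop(im,(240,190,310,245),9,"t38c")
```

```text
t 73.03 grasp [568.5 165.1  71. ] jaw -1.5019 w 0.4 F [-0.3  0.3 -0.5] M [0.01 0.09 0.05] q6 1.76 tilt 0.0007
 shift in tool now (mm) [ 0.6 17.1  1.9]  turn deg [-0.01  0.04  0.05]  | shift in tool after turn [ 0.6 17.1  2. ]  dist 17
```

View pics/s38c.png

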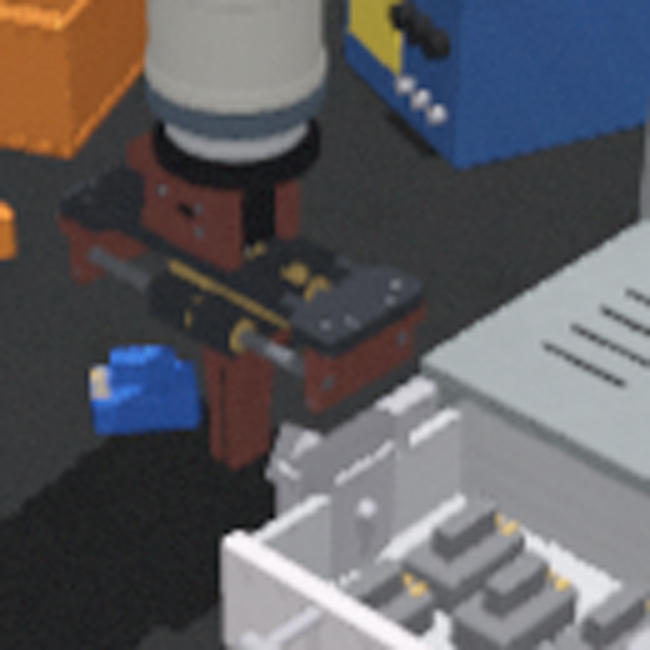

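View pics/t38c.png

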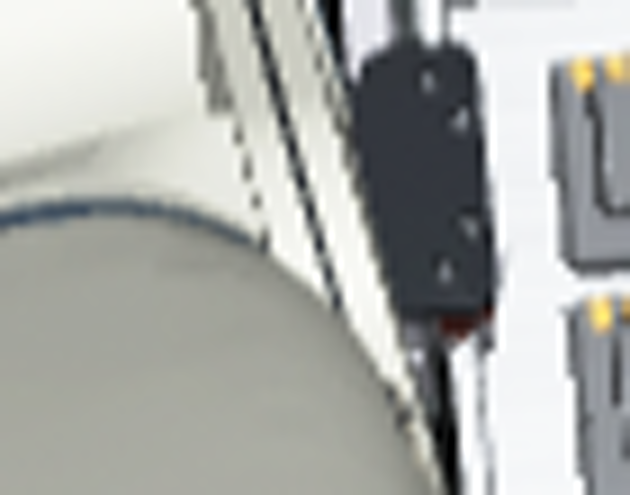

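>>> jog_arm([
  [[0,0.003,0.0015,0,0,0,1],[0,0.003,0,0,0,0,1],[0,0.003,0,0,0,0,1],[0,0.003,0,0,0,0,1],[0,0,0,0,0,0,1],[0,0,0,0,0,0,1]],
])

```text
t: 73.63
ee_pos: [569.3, 153.0, 232.0]
orientation: [3.14, 0.108, -0.002]
ft_force: [-0.4, 0.0, -0.6]
width: 0.2
```

>>> jog_arm([
  [[0,0.002,0,0,0,0,1],[0,0.002,0,0,0,0,1],[0,0,0,0,0,0,1],[0,0,0,0,0,0,1]],
])

```text
t: 73.97
ee_pos: [569.6, 149.2, 232.0]
orientation: [3.14, 0.109, -0.002]
ft_force: [-0.3, 0.2, -0.1]
width: 0.5
```

Run:
```python
from h import *
t=W((-70,149.5,69));plan(t,CAB[2]+np.pi/2)
im=snap("side","s39");crop(im,(290,170,390,250),6,"s39c")
```

```text
t 73.97 grasp [569.3 149.1  69. ] jaw -1.5017 w 0.5 F [-0.3  0.2 -0.1] M [0.03 0.13 0.03] q6 1.74 tilt 0.0015
 shift in tool now (mm) [ 0.9  1.1 -0. ]  turn deg [0.   0.08 0.07]  | shift in tool after turn [ 0.9  1.1 -0. ]  dist 1
```

View pics/s39c.png

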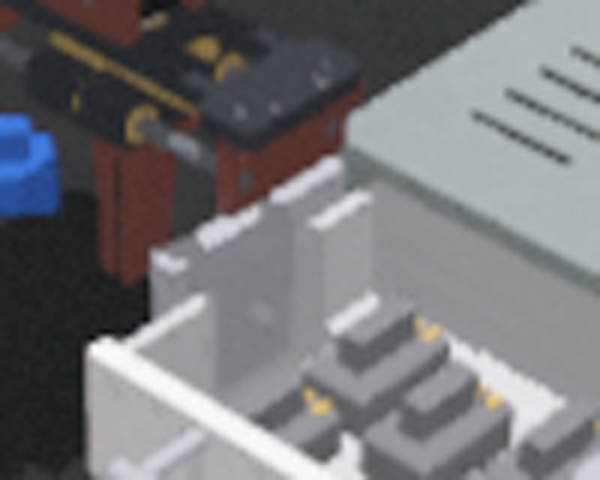

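>>> jog_arm([
  [[0,0.002,0,0,0,0,1],[0,0.002,0,0,0,0,1],[0,0,0,0,0,0,1],[0,0,0,0,0,0,1]],
])

```text
t: 74.35
ee_pos: [570.1, 145.4, 232.3]
orientation: [-3.139, -0.109, 0.001]
ft_force: [-0.3, 2.1, 1.9]
width: 0.7
```

Run:
```python
from h import *
show()
im=snap("side","s40");crop(im,(290,170,390,250),6,"s40c")
```

```text
t 74.35 grasp [570.  145.4  69.3] jaw -1.5017 w 0.7 F [-0.3  2.1  1.9] M [ 0.41  0.19 -0.03] q6 1.73 tilt 0.0007
```

View pics/s40c.png

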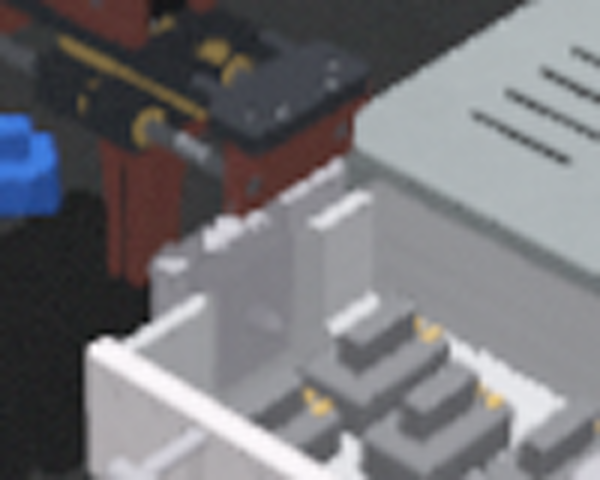

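Contact begins; push a bit more.

>>> jog_arm([
  [[0,0.001,0,0,0,0,1],[0,0.001,0,0,0,0,1],[0,0.001,0,0,0,0,1],[0,0,0,0,0,0,1],[0,0,0,0,0,0,1]],
])

```text
t: 74.82
ee_pos: [570.5, 144.2, 232.9]
orientation: [-3.136, -0.107, -0.001]
ft_force: [-1.7, 14.7, 5.2]
width: 0.4
```

Run:
```python
from h import *
show()
```

```text
t 74.82 grasp [570.6 144.7  69.9] jaw -1.5023 w 0.4 F [-1.7 14.7  5.2] M [ 2.49  0.42 -0.01] q6 1.73 tilt 0.0034
```

>>> jog_arm([
  [[0,-0.004,0,0,0,0,1],[0,-0.008,0,0,0,0,1],[0,-0.012,0,0,0,0,1],[0,-0.01,-0.02,0,0,0,1],[0,0,-0.04,0,0,0,1],[0,0,-0.04,0,0,0,1],[0,-0.035,-0.03,0,0,0,1],[0,-0.035,-0.02,0,0,0,1],[0,-0.035,0,0,0,0,1],[0,-0.035,0,0,0,0,1],[0,-0.035,0,0,0,0,1],[0,-0.035,0,0,0,0,1],[0,0,0,0,0,0,1],[0,0,0,0,0,0,1],[0,0,0,0,0,0,1]],
])

```text
t: 76.07
ee_pos: [553.1, 382.3, 378.4]
orientation: [3.138, 0.11, -0.004]
ft_force: [0.1, 0.0, -0.3]
width: 0.4
```

Run:
```python
from fit import *
show()
a=snap("side","s41");b=snap("top","t41")
a=a[:,:,::-1];b=b[:,:,::-1]
z=lambda i,y,x,w,h,s:cv2.resize(i[y:y+h,x:x+w],None,fx=s,fy=s,interpolation=cv2.INTER_CUBIC)
cv2.imwrite("pics/fin.png",np.vstack([np.hstack([z(b,200,255,40,35,10),z(b,190,365,40,35,10)]),z(a,200,300,110,60,800/110)[:240]]))
crop(b[:,:,::-1],(255,160,400,280),5.5,"t41c")
```

```text
t 76.07 grasp [552.7 382.1 215.4] jaw -1.5008 w 0.4 F [ 0.1  0.  -0.3] M [-0.06  0.1  -0.  ] q6 2.09 tilt 0.0029
```

View pics/fin.png

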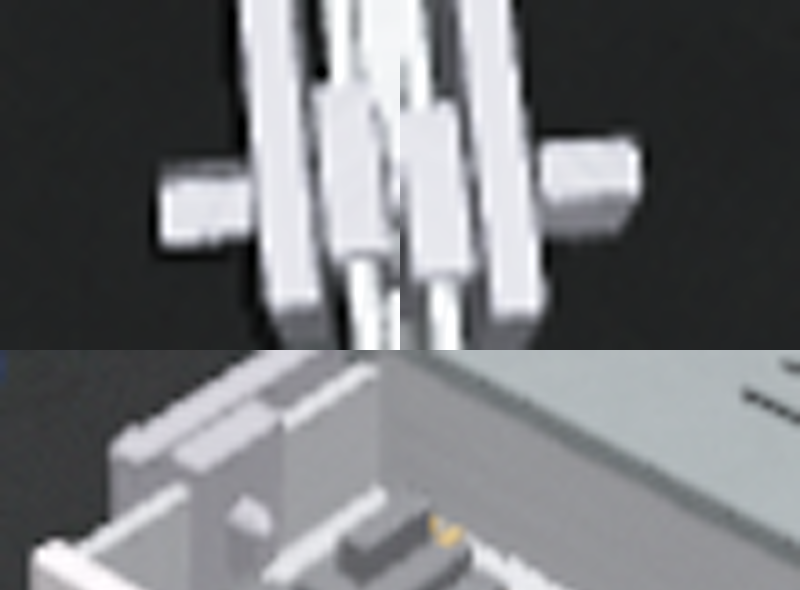

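View pics/t41.png

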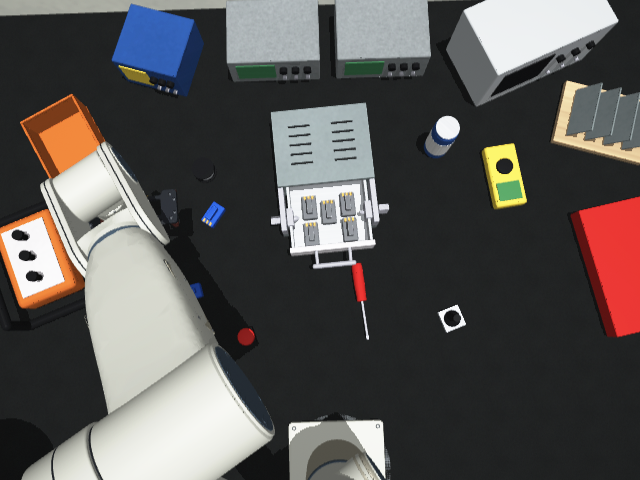

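View pics/t41c.png

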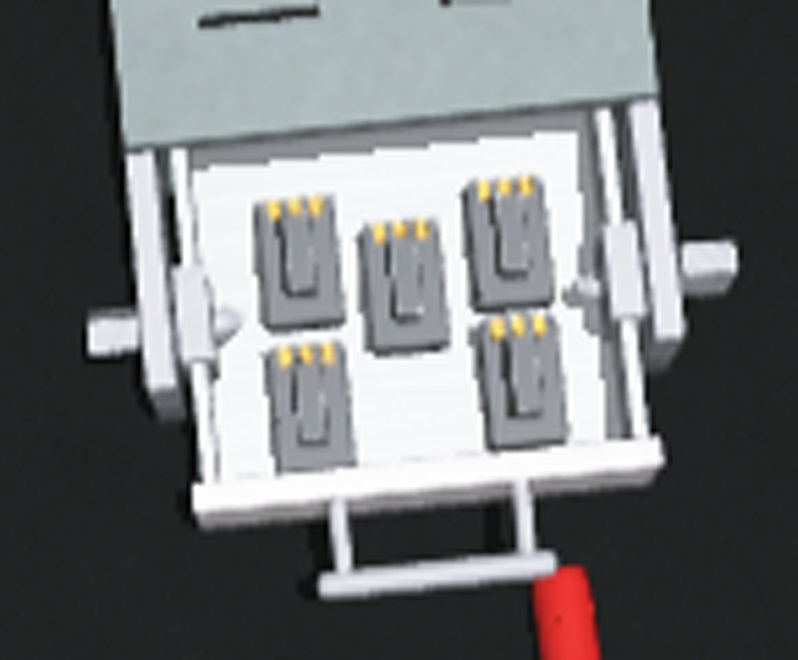

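View pics/s41.png

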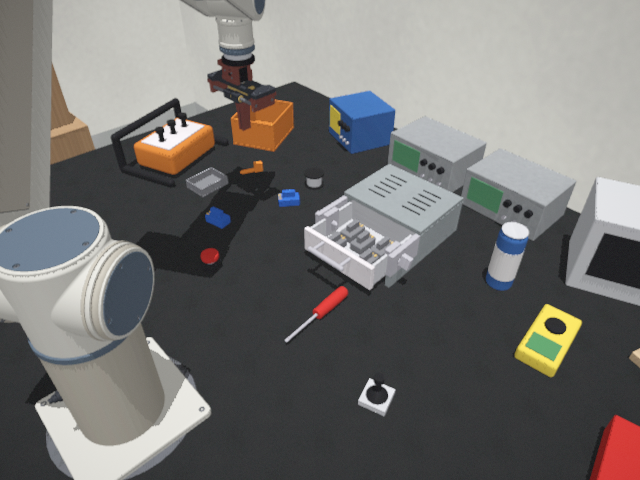

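Run:
```python
from h import *
c,s=np.cos(CAB[2]),np.sin(CAB[2])
def cab(P):
    d=P-np.array([CAB[0],CAB[1],0]);return np.array([c*d[0]+s*d[1],-s*d[0]+c*d[1],P[2]])
f=lambda x,y:(255+(x+.5)/5.5-.5,160+(y+.5)/5.5-.5)
for z in(72,82): print("R outer",cab(plane(f(737,252),z,"top")),"inner",cab(plane(f(684,255),z,"top")))
for z in(67,82): print("L outer",cab(plane(f(87,332),z,"top")))
print("cheek top outer R",cab(plane(f(668,200),88,"top")),"L",cab(plane(f(140,260),88,"top")))
```

```text
R outer [ -62.0278 -140.2103   72.    ] inner [ -61.0814 -117.9221   72.    ]
R outer [ -63.9761 -138.8352   82.    ] inner [ -63.0368 -116.7134   82.    ]
L outer [-67.8704 135.3326  67.    ]
L outer [-70.7169 134.3129  82.    ]
cheek top outer R [ -40.3317 -112.0268   88.    ] L [-43.7119 109.288   88.    ]
```

Run:
```python
from h import *
t=W((-70,-180,69));print(t);plan((t[0],t[1],215),CAB[2]+np.pi/2)
```

```text
[ 592.6923 -180.6403   69.    ]
t 76.17 grasp [553.3 381.1 215.8] jaw -1.5025 w 0.1 F [0.4 0.5 0.1] M [-0.03  0.17  0.06] q6 2.09 tilt 0.0023
 shift in tool now (mm) [  1.  563.1   1.2]  turn deg [0.05 0.12 0.02]  | shift in tool after turn [  1.1 563.2   0.8]  dist 563
```

>>> jog_arm([
  [[0,0.0331,0,0,0,0,1],[0,0.0331,0,0,0,0,1],[0,0.0331,0,0,0,0,1],[0,0.0331,0,0,0,0,1],[0,0.0331,0,0,0,0,1],[0,0.0331,0,0,0,0,1],[0,0.0331,0,0,0,0,1],[0,0.0331,0,0,0,0,1],[0,0.0331,0,0,0,0,1],[0,0.0331,0,0,0,0,1],[0,0.0331,0,0,0,0,1],[0,0.0331,0,0,0,0,1],[0,0.0331,0,0,0,0,1],[0,0.0331,0,0,0,0,1],[0,0.0331,0,0,0,0,1],[0,0.0331,0,0,0,0,1],[0,0.0331,0,0,0,0,1],[0,0,0,0,0,0,1],[0,0,0,0,0,0,1],[0,0,0,0,0,0,1]],
])

```text
t: 77.83
ee_pos: [591.8, -179.6, 379.0]
orientation: [-3.139, -0.106, 0.003]
ft_force: [-0.1, 0.1, 0.1]
width: 0.2
```

Run:
```python
from h import *
t=W((-70,-180,69));print(t);plan((t[0],t[1],69),CAB[2]+np.pi/2)
im=snap("side","s42");crop(im,(340,150,500,300),5,"s42c")
```

```text
[ 592.6923 -180.6403   69.    ]
t 77.83 grasp [ 591.5 -179.5  216. ] jaw -1.5036 w 0.2 F [-0.1  0.1  0.1] M [0.01 0.2  0.1 ] q6 1.19 tilt 0.0020
 shift in tool now (mm) [  1.4   1.3 147. ]  turn deg [-0.03  0.11 -0.04]  | shift in tool after turn [  1.2   1.2 147. ]  dist 147
```

View pics/s42c.png

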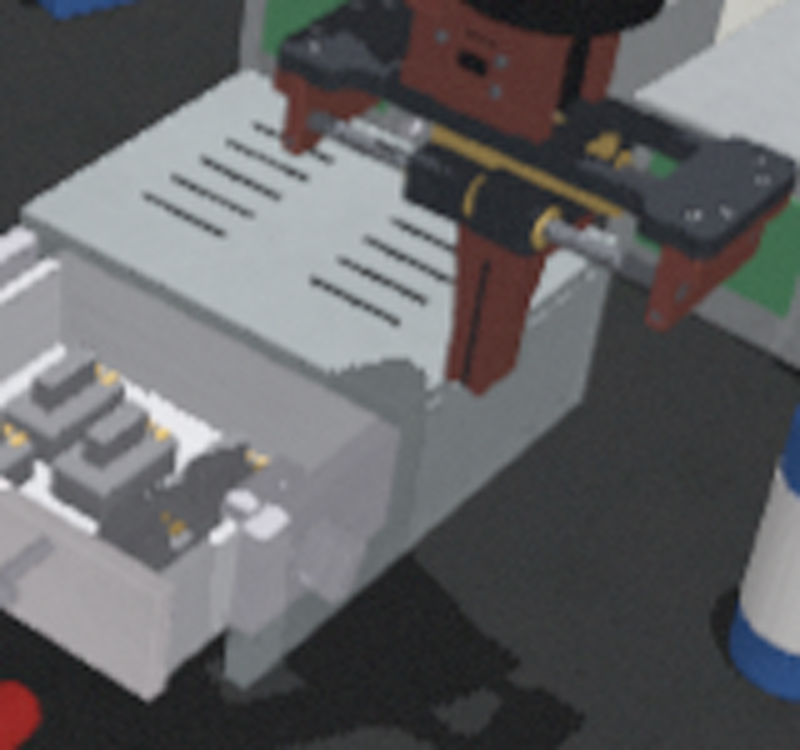

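>>> jog_arm([
  [[0.001,0,0.035,0,0,0,1],[0,0,0.035,0,0,0,1],[0,0,0.035,0,0,0,1],[0,0,0.025,0,0,0,1],[0,0,0.014,0,0,0,1],[0,0,0.002,0,0,0,1],[0,-0.006,0,0,0,0,1],[0,-0.006,0,0,0,0,1],[0,-0.006,0,0,0,0,1],[0,-0.005,0,0,0,0,1],[0,0,0,0,0,0,1],[0,0,0,0,0,0,1],[0,0,0,0,0,0,1]],
])

```text
t: 78.97
ee_pos: [591.9, -156.0, 233.7]
orientation: [3.139, 0.109, -0.001]
ft_force: [-0.6, -0.4, 0.5]
width: 0.6
```

Run:
```python
from h import *
t=W((-70,-146,69));print(t);plan(t,CAB[2]+np.pi/2)
im=snap("side","s43");crop(im,(340,180,500,310),5,"s43c")
```

```text
[ 590.3821 -146.7189   69.    ]
t 78.97 grasp [ 591.8 -156.    70.7] jaw -1.5013 w 0.6 F [-0.6 -0.4  0.5] M [-0.04  0.14  0.03] q6 1.22 tilt 0.0006
 shift in tool now (mm) [-0.8 -9.4  1.7]  turn deg [0.02 0.03 0.08]  | shift in tool after turn [-0.8 -9.4  1.7]  dist 10
```

View pics/s43c.png

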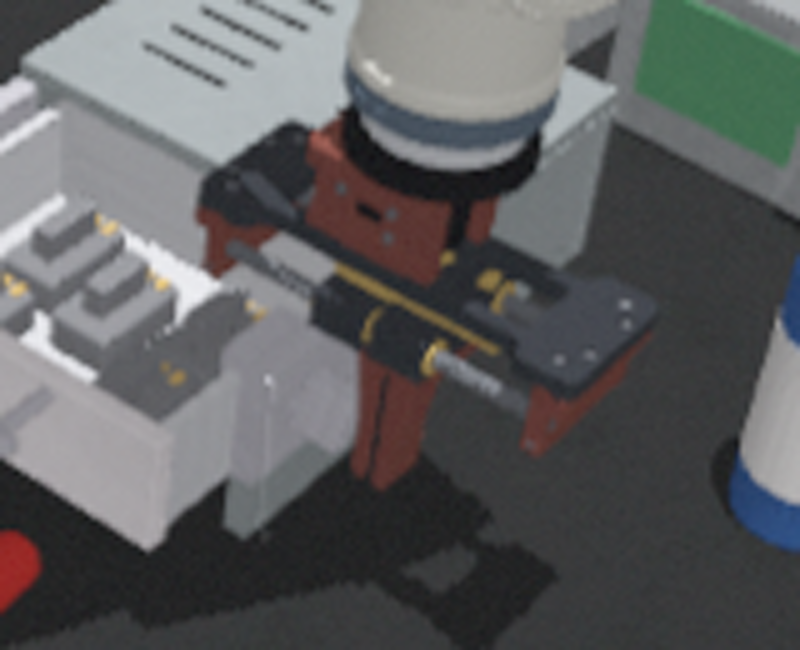

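>>> jog_arm([
  [[0,-0.003,0.001,0,0,0,1],[0,-0.002,0,0,0,0,1],[0,-0.002,0,0,0,0,1],[0,-0.0015,0,0,0,0,1],[0,-0.001,0,0,0,0,1],[0,0,0,0,0,0,1],[0,0,0,0,0,0,1]],
])

```text
t: 79.6
ee_pos: [591.4, -146.9, 232.5]
orientation: [3.139, 0.109, -0.001]
ft_force: [0.4, -4.8, 4.6]
width: 0.4
```

Run:
```python
from h import *
t=W((-70,-146,69));plan(t,CAB[2]+np.pi/2)
```

```text
t 79.60 grasp [ 591.3 -147.    69.5] jaw -1.5016 w 0.4 F [ 0.4 -4.8  4.6] M [-0.54  0.16  0.05] q6 1.24 tilt 0.0008
 shift in tool now (mm) [-0.9 -0.3  0.5]  turn deg [0.04 0.02 0.07]  | shift in tool after turn [-0.9 -0.3  0.5]  dist 1
```

>>> jog_arm([
  [[0,-0.001,0,0,0,0,1],[0,-0.001,0,0,0,0,1],[0,-0.001,0,0,0,0,1],[0,0,0,0,0,0,1],[0,0,0,0,0,0,1]],
])

```text
t: 80.02
ee_pos: [591.8, -144.9, 233.5]
orientation: [3.137, 0.109, 0.003]
ft_force: [0.3, -10.6, 8.4]
width: 0.5
```

Run:
```python
from h import *
t=W((-70,-146,69));plan(t,CAB[2]+np.pi/2)
```

```text
t 80.02 grasp [ 592.2 -145.3   70.5] jaw -1.5014 w 0.5 F [  0.3 -10.6   8.4] M [-1.48  0.25  0.04] q6 1.24 tilt 0.0034
 shift in tool now (mm) [-1.9  1.2  1.5]  turn deg [ 0.16 -0.11  0.08]  | shift in tool after turn [-1.9  1.2  1.5]  dist 3
```

>>> jog_arm([
  [[0,0.004,0,0,0,0,1],[0,0.008,0,0,0,0,1],[0,0.012,0,0,0,0,1],[0,0.01,-0.02,0,0,0,1],[0,0,-0.04,0,0,0,1],[0,0,-0.04,0,0,0,1],[0,0.01,-0.04,0,0,0,1],[0,0.03,-0.02,0,0,0,1],[0,0.03,0,0,0,0,1],[0,0.03,0,0,0,0,1],[0,0.03,0,0,0,0,1],[0,0.03,0,0,0,0,1],[0,0,0,0,0,0,1],[0,0,0,0,0,0,1],[0,0,0,0,0,0,1]],
])

```text
t: 81.27
ee_pos: [604.1, -337.2, 391.2]
orientation: [-3.138, -0.108, 0.004]
ft_force: [-0.2, 0.4, -0.2]
width: 0.5
```

Run:
```python
from fit import *
show()
a=snap("side","s44");b=snap("top","t44")
crop(b,(255,160,400,280),5.5,"t44c");crop(a,(290,170,430,290),5.5,"s44c")
```

```text
t 81.27 grasp [ 603.6 -337.   228.2] jaw -1.5023 w 0.5 F [-0.2  0.4 -0.2] M [ 0.01  0.15 -0.01] q6 0.98 tilt 0.0030
```

View pics/t44c.png

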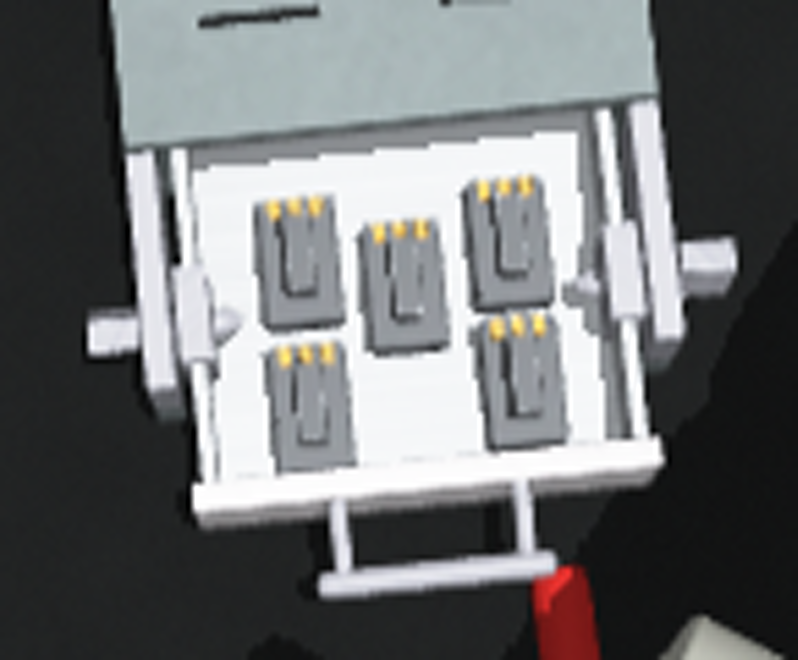

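View pics/s44c.png

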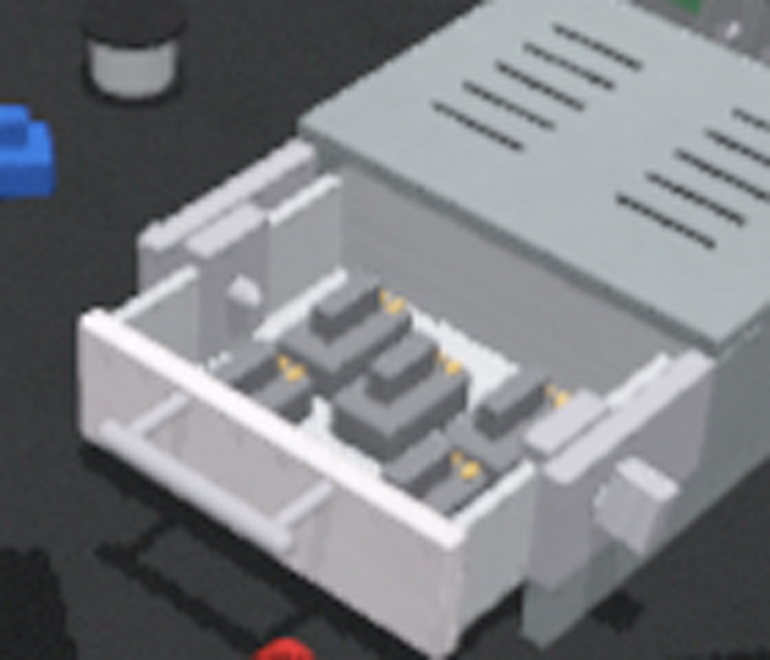

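View pics/t44.png

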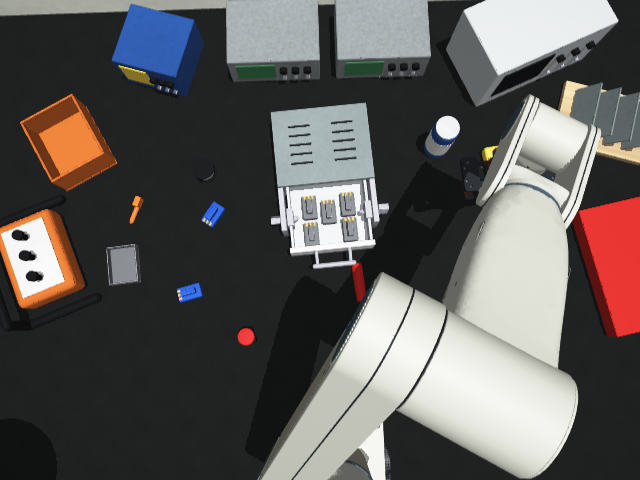

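```bash
python3 -c "
from workcell import ctrl
print(ctrl.close_job())"
```

```text
the job is handed in; nothing more can be done
None
```

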